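Air the settle plates in the bakery lab and mark them done

TASK

Take an air sample at each lidded culture dish, one stand after the other, from the robot's left to its right: raise the dish's lid by its tab, that edge first, about two to three centimetres with the opposite edge still resting on the dish, keep it so for ten seconds, and set it back flat and centred. Before going on to the next dish, clip one of the black spring clamps onto that stand's post to mark it as sampled, well up the post, higher than the lid; any clamp will do. A dish without a lid is out of use: pass it over. Never take a lid right off or lift it high above its dish, do not shove the stands about, and leave the loose cookies and the wooden mould where they are.

Things in the scene. Friction and masses are not known exactly. Their poses are not given: they have to be found in the camera images.
- stand_left: Sampling stand on the robot's left: loose steel plate 160 x 110 x 6 mm (x -105 to +55), 1.4 kg, carrying a glass dish of 88 mm diameter filled to its rim, top 20 mm above the table. Origin: underside, below the dish's centre; z up; +x points roughly away from the robot. An upright round post stands on it at x = -90 mm, on the robot's side of the dish
- post_left (a point): Point on the axis of that stand's aluminium post, 60 mm above the table; axes as the stand. The post is 14 mm in diameter and reaches from 6 to 106 mm above the table
- lid_left: Clear lid of that dish, 45 g, 100 mm across: disc z 8 to 11 mm over a skirt of inner radius 47.5 mm (3.5 mm play round the dish). Grey upright tab on top near one edge: x 21 to 49, 10 mm wide in y, z 11 to 28 mm. Origin: centre of skirt's lower edge, z up, +x to the tab (within 35 degrees of the stand's +x). Seated: origin over the stand's, 12 mm above the table. May be absent
- lid_left_faredge (a point): Point of the lid's rim farthest from the tab: lid x = -50 mm, y = 0, z = 8 mm
- stand_mid: Sampling stand straight ahead of the robot: loose steel plate 160 x 110 x 6 mm (x -105 to +55), 1.4 kg, carrying a glass dish of 88 mm diameter filled to its rim, top 20 mm above the table. Origin: underside, below the dish's centre; z up; +x points roughly away from the robot. An upright round post stands on it at x = -90 mm, on the robot's side of the dish
- post_mid (a point): Point on the axis of that stand's aluminium post, 60 mm above the table; axes as the stand. The post is 14 mm in diameter and reaches from 6 to 106 mm above the table
- lid_mid: Clear lid of that dish, 45 g, 100 mm across: disc z 8 to 11 mm over a skirt of inner radius 47.5 mm (3.5 mm play round the dish). Grey upright tab on top near one edge: x 21 to 49, 10 mm wide in y, z 11 to 28 mm. Origin: centre of skirt's lower edge, z up, +x to the tab (within 35 degrees of the stand's +x). Seated: origin over the stand's, 12 mm above the table. May be absent
- lid_mid_faredge (a point): Point of the lid's rim farthest from the tab: lid x = -50 mm, y = 0, z = 8 mm
- stand_right: Sampling stand on the robot's right: loose steel plate 160 x 110 x 6 mm (x -105 to +55), 1.4 kg, carrying a glass dish of 88 mm diameter filled to its rim, top 20 mm above the table. Origin: underside, below the dish's centre; z up; +x points roughly away from the robot. An upright round post stands on it at x = -90 mm, on the robot's side of the dish
- post_right (a point): Point on the axis of that stand's aluminium post, 60 mm above the table; axes as the stand. The post is 14 mm in diameter and reaches from 6 to 106 mm above the table
- lid_right: Clear lid of that dish, 45 g, 100 mm across: disc z 8 to 11 mm over a skirt of inner radius 47.5 mm (3.5 mm play round the dish). Grey upright tab on top near one edge: x 21 to 49, 10 mm wide in y, z 11 to 28 mm. Origin: centre of skirt's lower edge, z up, +x to the tab (within 35 degrees of the stand's +x). Seated: origin over the stand's, 12 mm above the table. May be absent
- lid_right_faredge (a point): Point of the lid's rim farthest from the tab: lid x = -50 mm, y = 0, z = 8 mm
- clamp1: Black spring clamp like a big clothes peg lying flat (either side down), 24 mm high, 127 mm long, 80 g. Origin: underside, at the pivot, whose axis is z. Jaws to x = +60 mm, with 3 mm inward lips at x 55 to 60; handles to -67 mm. At x = -45 it is 46 mm wide at rest; squeezed there (about 8 N) to its stop it is about 24 mm wide, handles parallel, jaws 26 mm apart
- clamp1_seat (a point): Where the axis of a 14 mm post lies when this clamp is clipped on it: between the jaws 47 mm ahead of the pivot, half-way up its 24 mm. The spring holds it on a post at any height
- clamp1_arm (a joint): Opening q of the clamp in rad: 0 at rest, 0.5 squeezed to the stop, about 0.2 gripping a post; sprung shut. The body is the half at +y, the other half mirrors it; the clamp's middle line is the body's x axis turned by -q/2 about its z
- clamp2: Black spring clamp like a big clothes peg lying flat (either side down), 24 mm high, 127 mm long, 80 g. Origin: underside, at the pivot, whose axis is z. Jaws to x = +60 mm, with 3 mm inward lips at x 55 to 60; handles to -67 mm. At x = -45 it is 46 mm wide at rest; squeezed there (about 8 N) to its stop it is about 24 mm wide, handles parallel, jaws 26 mm apart
- clamp2_seat (a point): Where the axis of a 14 mm post lies when this clamp is clipped on it: between the jaws 47 mm ahead of the pivot, half-way up its 24 mm. The spring holds it on a post at any height
- clamp2_arm (a joint): Opening q of the clamp in rad: 0 at rest, 0.5 squeezed to the stop, about 0.2 gripping a post; sprung shut. The body is the half at +y, the other half mirrors it; the clamp's middle line is the body's x axis turned by -q/2 about its z
- clamp3: Black spring clamp like a big clothes peg lying flat (either side down), 24 mm high, 127 mm long, 80 g. Origin: underside, at the pivot, whose axis is z. Jaws to x = +60 mm, with 3 mm inward lips at x 55 to 60; handles to -67 mm. At x = -45 it is 46 mm wide at rest; squeezed there (about 8 N) to its stop it is about 24 mm wide, handles parallel, jaws 26 mm apart
- clamp3_seat (a point): Where the axis of a 14 mm post lies when this clamp is clipped on it: between the jaws 47 mm ahead of the pivot, half-way up its 24 mm. The spring holds it on a post at any height
- clamp3_arm (a joint): Opening q of the clamp in rad: 0 at rest, 0.5 squeezed to the stop, about 0.2 gripping a post; sprung shut. The body is the half at +y, the other half mirrors it; the clamp's middle line is the body's x axis turned by -q/2 about its z
- cookie_a: Walnut cookie, 72 mm across and 20 mm high, lying among the clamps; bystander. Origin under its centre
- cookie_b: Walnut cookie like the other, lying between the left and middle stand places; bystander
- mould: Wooden cookie mould, a block 75 x 75 x 32 mm with a handle to +x (150 mm over all), between the middle and right stand places; bystander. Origin under the block's centre
Not all that is in view belongs to the job. Leave any red or yellow look-alike of the lid_right alone.

How it is judged:
On the way, in this order (a step that is already met when the one before it is completed fails the run):
1. the lid of the left dish is raised at its tab edge (tilted 0.13 to 0.47 rad, about 13 to 45 mm up) with the opposite edge still down (less than 10 mm up) and held so for 9 s (angle between the z axis of lid_left and the z axis of stand_left, either way round between 0.13 and 0.47 rad and z of lid_left_faredge in the frame of stand_left below 0.03 m and horizontal distance between lid_left and stand_left below 0.02 m), for 9 s.
2. the lid of the left dish is back on and a clamp grips the post of that stand (horizontal distance between lid_left and stand_left below 0.005 m and z of lid_left in the frame of stand_left below 0.0145 m and angle between the z axis of lid_left and the z axis of stand_left, either way round below 0.035 rad and linear speed of lid_left below 0.02 m/s and ((horizontal distance between clamp1_seat and lid_left between 0.075 and 0.105 m and z of clamp1_seat in the frame of lid_left between 0.03 and 0.09 m) or (horizontal distance between clamp2_seat and lid_left between 0.075 and 0.105 m and z of clamp2_seat in the frame of lid_left between 0.03 and 0.09 m) or (horizontal distance between clamp3_seat and lid_left between 0.075 and 0.105 m and z of clamp3_seat in the frame of lid_left between 0.03 and 0.09 m))), for 0.3 s.
3. the lid of the mid dish is raised at its tab edge (tilted 0.13 to 0.47 rad, about 13 to 45 mm up) with the opposite edge still down (less than 10 mm up) and held so for 9 s (angle between the z axis of lid_mid and the z axis of stand_mid, either way round between 0.13 and 0.47 rad and z of lid_mid_faredge in the frame of stand_mid below 0.03 m and horizontal distance between lid_mid and stand_mid below 0.02 m), for 9 s.
4. the lid of the mid dish is back on and a clamp grips the post of that stand (horizontal distance between lid_mid and stand_mid below 0.005 m and z of lid_mid in the frame of stand_mid below 0.0145 m and angle between the z axis of lid_mid and the z axis of stand_mid, either way round below 0.035 rad and linear speed of lid_mid below 0.02 m/s and ((horizontal distance between clamp1_seat and lid_mid between 0.075 and 0.105 m and z of clamp1_seat in the frame of lid_mid between 0.03 and 0.09 m) or (horizontal distance between clamp2_seat and lid_mid between 0.075 and 0.105 m and z of clamp2_seat in the frame of lid_mid between 0.03 and 0.09 m) or (horizontal distance between clamp3_seat and lid_mid between 0.075 and 0.105 m and z of clamp3_seat in the frame of lid_mid between 0.03 and 0.09 m))), for 0.3 s.
5. the lid of the right dish is raised at its tab edge (tilted 0.13 to 0.47 rad, about 13 to 45 mm up) with the opposite edge still down (less than 10 mm up) and held so for 9 s (angle between the z axis of lid_right and the z axis of stand_right, either way round between 0.13 and 0.47 rad and z of lid_right_faredge in the frame of stand_right below 0.03 m and horizontal distance between lid_right and stand_right below 0.02 m), for 9 s.
6. the lid of the right dish is back on and a clamp grips the post of that stand (horizontal distance between lid_right and stand_right below 0.005 m and z of lid_right in the frame of stand_right below 0.0145 m and angle between the z axis of lid_right and the z axis of stand_right, either way round below 0.035 rad and linear speed of lid_right below 0.02 m/s and ((horizontal distance between clamp1_seat and lid_right between 0.075 and 0.105 m and z of clamp1_seat in the frame of lid_right between 0.03 and 0.09 m) or (horizontal distance between clamp2_seat and lid_right between 0.075 and 0.105 m and z of clamp2_seat in the frame of lid_right between 0.03 and 0.09 m) or (horizontal distance between clamp3_seat and lid_right between 0.075 and 0.105 m and z of clamp3_seat in the frame of lid_right between 0.03 and 0.09 m))), for 0.3 s.
At the end, for the whole second after the job is handed in: Every lid present lies flat (within 2 degrees) and at rest on its dish, centred within 5 mm, and beside each of these lids a clamp is clipped on the post of its stand (the seat between its jaws 75 to 105 mm from the lid's centre, where the post stands, and 42 to 102 mm above the table) (all of step 2 and all of step 4 and all of step 6); the robot touches nothing.
It fails at once if a lid is taken off or lifted high: its centre more than 60 mm above where it rests, or more than 50 mm aside of its dish (z of lid_left in the frame of stand_left above 0.072 m or z of lid_mid in the frame of stand_mid above 0.072 m or z of lid_right in the frame of stand_right above 0.072 m or horizontal distance between lid_left and stand_left above 0.05 m or horizontal distance between lid_mid and stand_mid above 0.05 m or horizontal distance between lid_right and stand_right above 0.05 m).
It fails at once if a stand is shoved more than 40 mm (distance of any of stand_left, stand_mid, stand_right from where it was at the start of the episode above 0.04 m).
It fails at once if a cookie or the mould is moved more than 40 mm (distance of any of cookie_a, cookie_b, mould from where it was at the start of the episode above 0.04 m).
Of lid_left, lid_mid, lid_right only 2 to 3 are there at a start; the rules pass over those that are not, and their reading is None.
At some moment in a run one of clamp1, clamp2, clamp3 may be knocked a few centimetres aside while the robot is not near it.
Once in a run the grip may slacken for a moment while it holds something.
It also fails if it takes over 210 s, if anything falls off the work surface, if the arm or the gripper's body presses on something with over 40 N, if the wrist force passes 120 N, or if a joint passes its speed limit or range.

ROBOT

A 6-joint arm with a two-finger parallel gripper is mounted at the origin on the work surface. World frame = base frame: x ahead of the robot, y to its left, z up, the work surface at z = 0. Lengths are in m, angles in rad, forces in N, time in s.
With the tool pointing down it reaches from about 0.25 to 0.775 m from the base axis. Payload 8.9 kg.
Tool frame: the origin (TCP) lies at the very end of the fingers, on their centre line; the grasp point (between the pads) lies 19 mm behind it (manip.pinch_z is the distance from the TCP to the grasp point, in m); z points along the fingers, y is the line along which they close (so a half turn about z gives the same grasp; the last joint's range is limited). The gripper opens to 85 mm and grips with 20 to 120 N. Pads are 22 mm wide; open, the fingers measure 114 mm over their backs; the gripper's body (76 mm by 85 mm) begins 54 mm behind the grasp point. The pads swing forward as they close: fully open they stand 13 mm farther back than shut.
Start: joints at [-0.139, 0.291, -0.153, 1.127, 0, 1.431], TCP at [0.525, 0, 0.204] pointing down, gripper open.
Joint ranges: [-2.52, 2.52], [-0.91, 1.74], [-1.3, 1.37], [-1.96, 2.02], [-1.52, 1.47], [-3.14, 3.14]. Speed limits (rad/s): [2.22, 2.22, 2.79, 3.14, 3.14, 3.14].

INTERFACE

Orientations are given as a unit quaternion [x, y, z, w].
In Python, from plant import manip, camera, get_calibration gives the robot as it stands.
- The arm moves only by the tool jog_arm, never from a script. Its argument "steps" is one flat list of numbers, 5 for each row, row after row: the shift along the tool's x, y, z in mm, then the turn about the tool's z in degrees, then the opening, from 0 (shut) to 1 (fully open). A call has 1 to 5 rows; each row is the pose to reach, as a shift and turn from the pose commanded when the call began, along the tool's axes at that moment; what a row does not reach only later rows make up. A row lasts 1/12 s, in which the tool goes at most 41.7 mm and 7.16 degrees, less where a joint would pass 70% of its speed; a pose out of reach is approached as far as the arm can. A call with a gripper value outside its range is refused whole. The fingers move at their own pace and stop on an object; "newtons" is the grip in N (left out, the last holds). Time passes only in rows, so rows that repeat a pose let the fingers close. It gives the time, the measured TCP pose, the force, the opening and the grip force at its end, in the units of the state.
- manip.sense(): the state, without advancing time (a new reading comes with each control period).
- camera(name): name is "scene" or "side" or "wrist"; returns the picture (420x560x3 uint8, red, green, blue); there is no depth.
- get_calibration(name): a dict with "camera_matrix" (3x3 intrinsics, pixels), "rvec" (rotation vector, rad) and "tvec" (3), from world to camera coordinates, as OpenCV has them. Camera axes: x right, y down, z forward; pixel columns grow to the right and rows downward; lengths in m; the calibration is good to about 2 mm. A picture is of the moment at which its call begins: read the wrist's pose just before it. get_calibration takes no time and is no camera call; for the wrist camera it gives the pose at the moment of the call.
- manip.close_job(): hands the job in; it is judged then, once.
The state is a dict: "time": time; "joint_pos": joint angles; "joint_vel": joint speeds; "joint_efforts": joint torques, N m; "ee_pos": TCP position; "orientation": TCP orientation; "contact_force": force on the tool from outside, world axes, zero at the start; "moment": the same for the moment, N m; "gripper_width": opening from 0.0 (shut) to 1.0 (fully open); "grip_force": force on a finger pad.
Only numpy, scipy, OpenCV 4.12 (cv2) and the standard library are available. Lean on these libraries where they do the work, as an engineer would, in place of code of your own. Each camera call takes 0.05 s, during which the arm holds its last target. There are 200 camera calls.

## Working session

There is one attempt and no reset: what is moved stays moved. The work goes in short steps, Python scripts to look and compute and a tool call to move; the robot and the scene stay as the last step left them, time stands still between calls to the robot, and variables do not carry over. Pictures are saved under pics/ and viewed, at most 14 in all, crops included, and the job is handed in when it is done.

Besides the shell and the picture viewer there is one more tool, called after "Call:" as name(argument=value, ...) on one line, values as JSON. jog_arm: Moves the arm, as the interface text tells. Its arguments: {"type":"object","properties":{"steps":{"type":"array","items":{"type":"number"}},"newtons":{"type":"number"}},"required":["steps"]}

```bash
ls; mkdir -p pics; cat > h.py <<'E'
import sys,numpy as np,cv2
from plant import manip,camera,get_calibration
def cal(n):
    c=get_calibration(n);K=np.array(c["camera_matrix"],float);R=cv2.Rodrigues(np.array(c["rvec"],float))[0];t=np.array(c["tvec"],float).ravel()
    return K,R,t
def shot(n,f):
    c=cal(n);im=camera(n);cv2.imwrite("pics/"+f,im[:,:,::-1]);return im,c
def ray(c,u,v,z):
    K,R,t=c;o=-R.T@t;d=R.T@np.linalg.inv(K)@np.array([u,v,1.]);return o+d*(z-o[2])/d[2]
def proj(c,p):
    K,R,t=c;q=K@(R@np.array(p,float)+t);return q[:2]/q[2]
E
python3 - <<'E'
from h import *
for n in("scene","side","wrist"):
    im,c=shot(n,n+"0.png"); print(n,np.round(-c[1].T@c[2],3),np.round(c[1][2],2),c[0][0,0])
a=cv2.imread("pics/scene0.png");b=cv2.imread("pics/side0.png")
s=manip.sense();print(s["time"],s["ee_pos"],s["orientation"],manip.pinch_z)
E
```

```text
pics
scene [1.063 0.898 0.999] [-0.36 -0.67 -0.65] 474.1166496907338
side [ 0.042 -1.48   0.893] [ 0.27  0.84 -0.48] 544.3826416788376
wrist [0.525 0.065 0.373] [-0.   -0.26 -0.97] 313.5969687704946
0.15 [5.24642191e-01 4.99151797e-05 2.03456020e-01] [ 7.07111400e-01  7.07101987e-01 -3.00016113e-04 -3.98781363e-04] 0.0187
```

View pics/scene0.png

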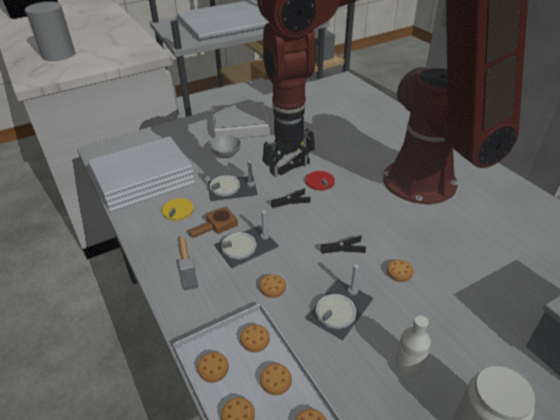

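View pics/side0.png

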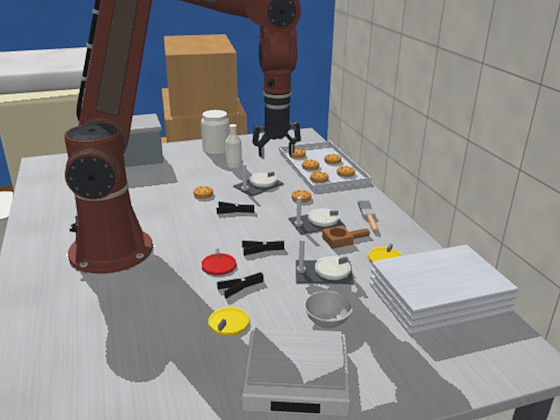

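The scene picture shows three stands (dishes at px (336,311) left, (239,245) mid, (225,186) right), clamps at (344,244), (291,198) and one behind the gripper; the side view shows clamps at (236,208), (263,246), (241,284). Red and yellow discs are look-alikes. Now enlarging to confirm lids.

```bash
python3 - <<'E'
from h import *
a=cv2.imread("pics/scene0.png");b=cv2.imread("pics/side0.png")
def crop(i,x,y,w,h,s):return cv2.resize(i[y:y+h,x:x+w],None,fx=s,fy=s,interpolation=cv2.INTER_CUBIC)
top=np.hstack([crop(a,298,260,76,75,3.5),crop(a,203,205,76,75,3.5),crop(a,198,150,76,75,3.5)])
bot=np.hstack([crop(b,228,152,76,75,3.5),crop(b,288,190,76,75,3.5),crop(b,288,232,76,75,3.5)])
cv2.imwrite("pics/c1.png",np.vstack([top,bot]))
E
```

```text
(no output)
```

View pics/c1.png

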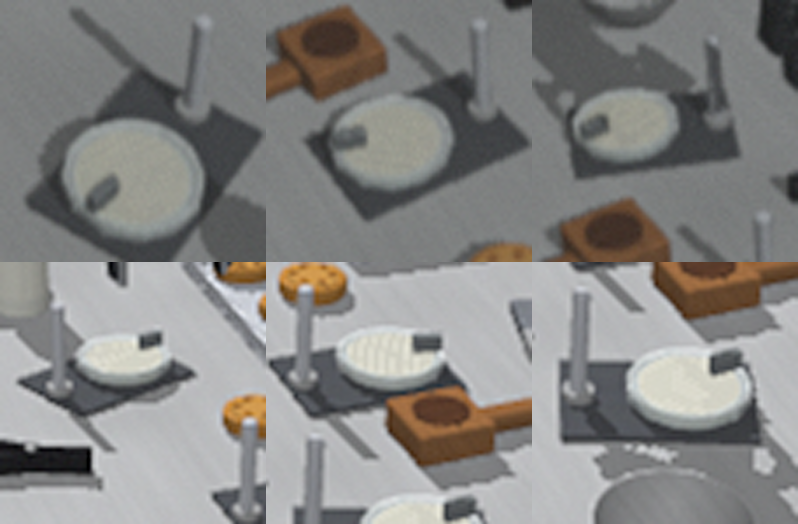

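All three dishes carry a clear lid with a grey tab, so all three get sampled; three clamps are needed.

```bash
python3 - <<'E'
from h import *
S,D=cal("scene"),cal("side")
P={"L":[(356,266.3),(327.4,315.1),(336,310.9),(244.3,166.3),(271.1,174.6),(263.7,179.4)],
"M":[(264.1,211.9),(226.7,244.1),(239,245.3),(299.4,198.6),(334.3,213.1),(323.4,216.6)],
"R":[(249.7,162),(215.7,186),(226,185.4),(302.3,240.6),(343.1,260.6),(332.9,268)]}
Z=(.106,.0315,.021)
for k,p in P.items():
    q=[(ray(S,*p[i],Z[i])[:2]*1e3,ray(D,*p[i+3],Z[i])[:2]*1e3) for i in range(3)]
    m=[(a+b)/2 for a,b in q]
    for n,(a,b) in zip(("post","tab","lid"),q):print(k,n,a.round(),b.round())
    d=m[2]-m[0];e=m[1]-m[2];print(" post-lid",np.linalg.norm(d).round(),"yaw",np.degrees(np.arctan2(d[1],d[0])).round(1),"tab dist",np.linalg.norm(e).round(),"yaw",np.degrees(np.arctan2(e[1],e[0])).round(1))
for f,c in(("side0",D),("scene0",S)):
    im=cv2.imread(f"pics/{f}.png");m=((im.max(2)<45)*255).astype(np.uint8)
    n,l,s,ct=cv2.connectedComponentsWithStats(m)
    for i in range(1,n):
        if 60<s[i,4]<2500:
            p=cv2.findContours((l==i).astype(np.uint8),0,2)[0][0][:,0,:]
            w=np.array([ray(c,u,v,.02)[:2]*1e3 for u,v in p],np.float32);r=cv2.minAreaRect(w)
            if w[:,0].min()>100 and w[:,0].max()<800 and max(r[1])<200:
                print(f,ct[i].round(),s[i,4],np.round(r[0]),np.round(r[1]),round(r[2]),"box",cv2.boxPoints(r).round().tolist())
a=cv2.imread("pics/side0.png");cv2.imwrite("pics/c2.png",cv2.resize(a[190:300,195:315],None,fx=5,fy=5,interpolation=cv2.INTER_CUBIC))
E
```

```text
L post [497. 280.] [492. 256.]
L tab [609. 323.] [612. 316.]
L lid [578. 317.] [579. 304.]
 post-lid 95.0 yaw 27.0 tab dist 33.0 yaw 15.3
M post [595. -25.] [594. -40.]
M tab [718. -33.] [720. -36.]
M lid [685. -20.] [684. -30.]
 post-lid 91.0 yaw 4.7 tab dist 36.0 yaw -15.2
R post [ 515. -270.] [ 514. -282.]
R tab [ 631. -302.] [ 632. -305.]
R lid [ 595. -300.] [ 596. -317.]
 post-lid 87.0 yaw -21.9 tab dist 36.0 yaw 7.7
side0 [233. 208.] 280 [422. 122.] [ 73. 123.] 73 box [[353.0, 105.0], [470.0, 70.0], [492.0, 140.0], [374.0, 175.0]]
side0 [261. 246.] 372 [ 439. -153.] [ 73. 122.] 73 box [[370.0, -170.0], [487.0, -206.0], [508.0, -136.0], [391.0, -100.0]]
side0 [239. 284.] 452 [ 331. -318.] [131.  72.] 4 box [[264.0, -287.0], [269.0, -358.0], [399.0, -349.0], [394.0, -277.0]]
side0 [295. 407.] 428 [ 327. -752.] [22. 98.] 69 box [[277.0, -744.0], [368.0, -780.0], [376.0, -759.0], [285.0, -723.0]]
scene0 [291. 199.] 232 [ 451. -124.] [ 60. 126.] 83 box [[385.0, -146.0], [510.0, -162.0], [517.0, -102.0], [393.0, -87.0]]
scene0 [344. 247.] 227 [432. 137.] [ 58. 123.] 71 box [[364.0, 131.0], [480.0, 90.0], [499.0, 144.0], [383.0, 185.0]]
```

View pics/c2.png

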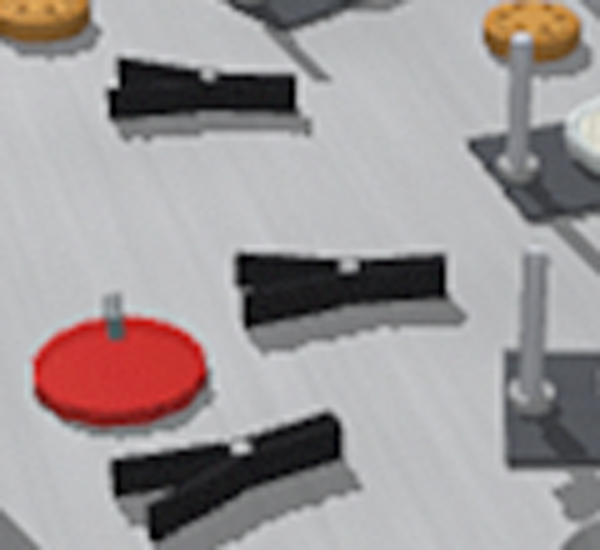

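The enlarged side crop shows the three clamps, all with handles towards the robot (open V at left) and jaws away, at crop px (205,90), (345,285), (235,470). Moving over the left dish for a close wrist view.

Call:
jog_arm(steps=[41,11,0,0,1,82,22,0,0,1,123,33,0,0,1,164,44,0,0,1,205,55,0,0,1], newtons=20)

```text
time: 0.57
ee_pos: [0.579, 0.2031, 0.2037]
orientation: [0.707, 0.707, -0.0, -0.0]
contact_force: [1.5, -0.8, 0.1]
gripper_width: 0.999
grip_force: 0.0
```

Call:
jog_arm(steps=[40,10,0,7,1,80,20,0,14,1,115,30,0,21,1,115,30,0,28,1,115,30,0,35,1])

```text
time: 0.98
ee_pos: [0.6086, 0.3186, 0.2023]
orientation: [0.888, 0.46, -0.001, -0.0]
contact_force: [-0.8, -0.7, 0.2]
gripper_width: 0.995
grip_force: 0.0
```

Call:
jog_arm(steps=[0,0,0,7,1,0,0,0,14,1,0,0,0,21,1,0,0,0,28,1,0,0,0,35,1])

```text
time: 1.4
ee_pos: [0.6105, 0.3113, 0.2034]
orientation: [0.984, 0.18, -0.001, -0.003]
contact_force: [-0.2, -0.5, 1.2]
gripper_width: 0.997
grip_force: 0.0
```

Call:
jog_arm(steps=[0,0,0,5,1,0,0,0,5,1])

```text
time: 1.57
ee_pos: [0.6191, 0.286, 0.2034]
orientation: [0.988, 0.156, -0.003, -0.012]
contact_force: [-0.2, 0.2, -0.7]
gripper_width: 1.004
grip_force: 0.0
```

```bash
python3 - <<'E'
from h import *
im,c=shot("wrist","w1.png");np.savez("w1.npz",*c)
s=manip.sense();print(s["time"],s["ee_pos"],s["orientation"],s["joint_pos"])
E
```

```text
1.6167 [0.61869158 0.2872203  0.20351201] [ 0.98751651  0.15701325 -0.00278931 -0.01225559] [0.31454838 0.60577413 0.34193001 1.30863339 0.02508239 3.14076351]
```

View pics/w1.png

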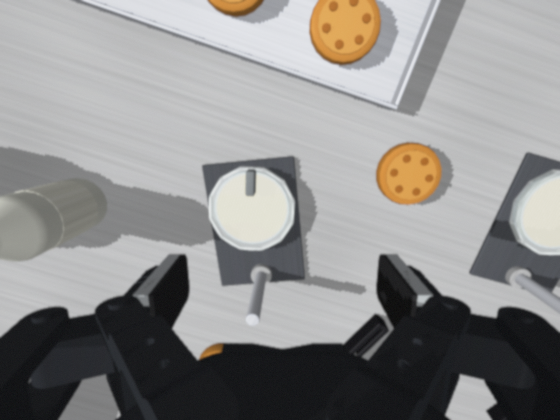

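The wrist view shows the left lid centred at (251,208), its tab at (251,182), post base (261,273), post top (252,320); cookie_b at (409,173). The last joint hit its range, so I use the half-turned grasp.

```bash
python3 - <<'E'
from h import *
f=np.load("w1.npz");c=[f[k] for k in f]
im=cv2.imread("pics/w1.png")[140:300,190:320]
g=cv2.cvtColor(im,cv2.COLOR_BGR2HSV)
# dish content (warm) centroid
m=((im[:,:,2].astype(int)-im[:,:,0]>12)&(im.max(2)>140)).astype(np.uint8)
n,l,s,ct=cv2.connectedComponentsWithStats(m);i=1+s[1:,4].argmax();print("dish",ct[i]+[190,140],s[i])
cn=cv2.findContours((l==i).astype(np.uint8),0,2)[0];e=cv2.fitEllipse(max(cn,key=len));print(e)
for n,u,v,z in(("dish",e[0][0]+190,e[0][1]+140,.02),("lid",251,208,.023),("tab",251,182,.0315),("tabtop",251,174,.04),("posttop",252,320,.106),("postbase",261,272,.008),("c",203,165,.006),("c",294,156,.006),("c",305,277,.006),("c",222,285,.006)):
    print(n,(ray(c,u,v,z)[:2]*1e3).round(1))
E
```

```text
dish [251.30737705 212.97503726] [  28   36   68   64 2684]
((61.206111907958984, 71.43708801269531), (55.66552734375, 65.42704010009766), 101.74067687988281)
dish [573.4 314. ]
lid [578.2 315.3]
tab [609.4 323.4]
tabtop [619.6 325.4]
posttop [494.3 278.9]
postbase [496.3 279.5]
c [605.5 384.6]
c [648.9 286.2]
c [506.7 223.5]
c [461.  322.3]
```

Call:
jog_arm(steps=[0,0,0,-7,1,0,0,0,-14,1,0,0,0,-21,1,0,0,0,-28,1,0,0,0,-35,1])

```text
time: 2.03
ee_pos: [0.6178, 0.2895, 0.2036]
orientation: [0.892, 0.451, 0.001, -0.013]
contact_force: [0.1, -0.1, -0.6]
gripper_width: 0.999
grip_force: 0.0
```

Call:
jog_arm(steps=[0,0,0,-7,1,0,0,0,-14,1,0,0,0,-21,1,0,0,0,-28,1,0,0,0,-35,1])

```text
time: 2.45
ee_pos: [0.6178, 0.2895, 0.2036]
orientation: [0.716, 0.698, 0.005, -0.012]
contact_force: [-0.1, -0.1, -0.2]
gripper_width: 1.001
grip_force: 0.0
```

Call:
jog_arm(steps=[0,0,0,-7,1,0,0,0,-14,1,0,0,0,-21,1,0,0,0,-28,1,0,0,0,-35,1])

```text
time: 2.87
ee_pos: [0.6178, 0.2896, 0.2036]
orientation: [0.472, 0.881, 0.008, -0.01]
contact_force: [0.3, 0.2, 0.1]
gripper_width: 0.997
grip_force: 0.0
```

Call:
jog_arm(steps=[0,0,0,-7,1,0,0,0,-14,1,0,0,0,-21,1,0,0,0,-28,1,0,0,0,-35,1])

```text
time: 3.28
ee_pos: [0.6178, 0.2895, 0.2036]
orientation: [0.186, 0.983, 0.011, -0.007]
contact_force: [0.4, 0.1, 0.2]
gripper_width: 0.999
grip_force: 0.0
```

Call:
jog_arm(steps=[0,0,0,-7,1,0,0,0,-14,1,0,0,0,-21,1,0,0,0,-28,1,0,0,0,-35,1])

```text
time: 3.7
ee_pos: [0.6178, 0.2896, 0.2036]
orientation: [-0.119, 0.993, 0.012, -0.003]
contact_force: [-0.0, 0.5, 0.0]
gripper_width: 0.997
grip_force: 0.0
```

```bash
cat >> h.py <<'E'
from scipy.spatial.transform import Rotation as Ro
def st():
    s=manip.sense();R=Ro.from_quat(s["orientation"]).as_matrix();p=np.array(s["ee_pos"])*1e3
    print("t",s["time"],"tcp",p.round(1),"toolx yaw",np.degrees(np.arctan2(R[1,0],R[0,0])).round(1),"zdir",R[:,2].round(3),"j",np.round(s["joint_pos"],2),"F",np.round(s["contact_force"],1),"w",round(s["gripper_width"],3),"g",s["grip_force"])
    return p,R
def go(x,y,z,yaw):
    p,R=st();y0=np.degrees(np.arctan2(R[1,0],R[0,0]))
    print("shift",(R.T@(np.array([x,y,z])-p)).round(1),"turn",round((y0-yaw+180)%360-180,1))
E
python3 - <<'E'
from h import *
im,c=shot("wrist","w2.png");np.savez("w2.npz",*c);st()
E
```

```text
t 3.75 tcp [617.8 289.5 203.6] toolx yaw -165.9 zdir [-0.009  0.024 -1.   ] j [0.32 0.61 0.34 1.31 0.03 0.07] F [-0.3 -0.7 -0.3] w 0.998 g 0.0
```

View pics/w2.png

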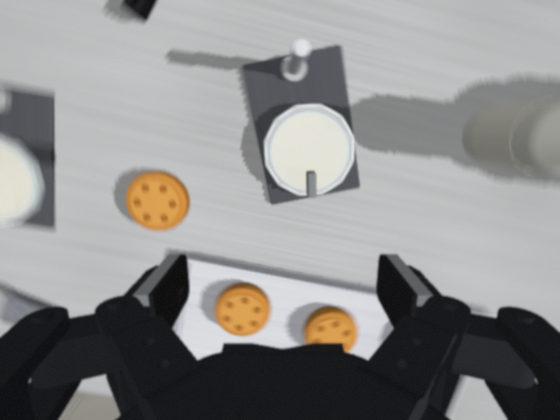

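The half-turned wrist view shows the left lid centred at (309,149), tab at about (312,183), post base (294,70), post top (302,48), cookie_b at (157,201).

```bash
python3 - <<'E'
from h import *
f=np.load("w2.npz");c=[f[k] for k in f]
for n,u,v,z in(("lid",309.5,149.5,.021),("tab",311.5,182,.0315),("tabtop outer",312,194,.04),("tabtop inner",311,172,.04),("posttop",302,48,.106),("postbase",294.5,69,.008)):
    print(n,(ray(c,u,v,z)[:2]*1e3).round(1))
im=cv2.imread("pics/w2.png");r=im[165:200,300:325].max(2);m=(r<150).astype(np.uint8);print(cv2.connectedComponentsWithStats(m)[2:])
n,l,s,ct=cv2.connectedComponentsWithStats(m);i=np.argmin(np.linalg.norm(ct[1:]-[11,17],axis=1))+1
print(cv2.minAreaRect(np.argwhere(l==i)[:,::-1].astype(np.float32)))
go(614,325,60,-165)
E
```

```text
lid [573.5 314.1]
tab [606.8 324.1]
tabtop outer [618.2 326.7]
tabtop inner [595.2 319.4]
posttop [495.3 277.7]
postbase [495.  277.8]
(array([[  0,   0,  25,  35, 632],
       [  0,   6,  16,  28, 243]], dtype=int32), array([[12.94462025, 16.00158228],
       [ 9.54320988, 19.59670782]]))
((7.5, 19.5), (15.0, 27.0), 0.0)
t 3.75 tcp [617.8 289.5 203.6] toolx yaw -165.9 zdir [-0.009  0.024 -1.   ] j [0.32 0.61 0.34 1.31 0.03 0.07] F [-0.3 -0.7 -0.3] w 0.998 g 0.0
shift [ -5.5  31.7 144.5] turn -0.9
```

Call:
jog_arm(steps=[-13,34,40,-2.4,0.5,-13,34,80,-2.4,0.4,-13,34,110,-2.4,0.4,-13,34,130,-2.4,0.4,-13,34,140,-2.4,0.4])

```text
time: 4.17
ee_pos: [0.619, 0.3282, 0.0605]
orientation: [-0.135, 0.991, 0.012, -0.006]
contact_force: [0.2, -0.6, -0.3]
gripper_width: 0.403
grip_force: 0.0
```

```bash
python3 - <<'E'
from h import *
im,c=shot("wrist","w3.png");go(622.4,327.2,31,-163.5)
cv2.imwrite("pics/w3c.png",im[:,:,::-1])
print(proj(c,(.622,.327,.031)),proj(c,(.6075,.3237,.04)))
E
```

```text
t 4.2167 tcp [619.3 328.   60.5] toolx yaw -164.5 zdir [-0.014  0.022 -1.   ] j [0.37 0.72 0.18 1.03 0.03 0.1 ] F [-0.3 -0.1 -0.4] w 0.402 g 0.0
shift [-3.  -2.4 29.4] turn -1.0
[278.82566773 227.94096219] [280.06905297 210.00025373]
```

View pics/w3c.png

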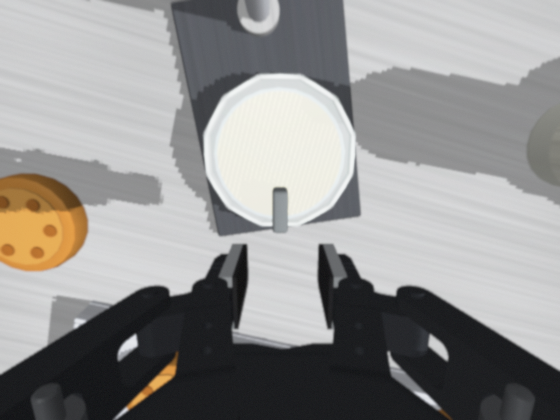

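The close wrist view shows the tab at (280,210), exactly where predicted, between the fingers (inner edges 247 and 318). Descending and closing gently.

Call:
jog_arm(steps=[-3,-3,15,-1,0.3,-3,-3,29,-1,0.2,-3,-3,29,-1,0.15,-3,-3,29,-1,0.12,-3,-3,29,-1,0.11])

```text
time: 4.63
ee_pos: [0.6262, 0.3274, 0.0376]
orientation: [-0.144, 0.989, 0.013, -0.002]
contact_force: [-0.2, -0.2, 0.1]
gripper_width: 0.108
grip_force: 0.0
```

Call:
jog_arm(steps=[0,0,0,0,0.1,0,0,0,0,0.1])

```text
time: 4.8
ee_pos: [0.626, 0.3273, 0.0371]
orientation: [-0.144, 0.989, 0.013, -0.002]
contact_force: [0.6, 0.4, -0.0]
gripper_width: 0.101
grip_force: 0.0
```

Call:
jog_arm(steps=[0,0,0,0,0.09,0,0,0,0,0.09])

```text
time: 4.97
ee_pos: [0.6255, 0.3271, 0.0362]
orientation: [-0.145, 0.989, 0.012, -0.002]
contact_force: [1.2, 0.1, -0.1]
gripper_width: 0.091
grip_force: 0.0
```

Call:
jog_arm(steps=[0,0,0,0,0.2,0,0,0,0,0.2,0,0,0,0,0.2])

```text
time: 5.22
ee_pos: [0.6252, 0.327, 0.0357]
orientation: [-0.145, 0.989, 0.012, -0.003]
contact_force: [0.5, 0.1, -0.8]
gripper_width: 0.202
grip_force: 0.0
```

```bash
python3 - <<'E'
from h import *
im,c=shot("wrist","w4.png");go(615,325,28,-163.5)
cv2.imwrite("pics/w4c.png",cv2.resize(im[100:330,130:430,::-1],None,fx=2.5,fy=2.5))
E
```

```text
t 5.2667 tcp [625.2 327.   35.7] toolx yaw -163.4 zdir [-0.009  0.024 -1.   ] j [0.37 0.75 0.16 0.98 0.03 0.08] F [ 0.5  0.6 -0.6] w 0.198 g 0.0
shift [10.4  0.8  7.7] turn 0.1
```

View pics/w4c.png

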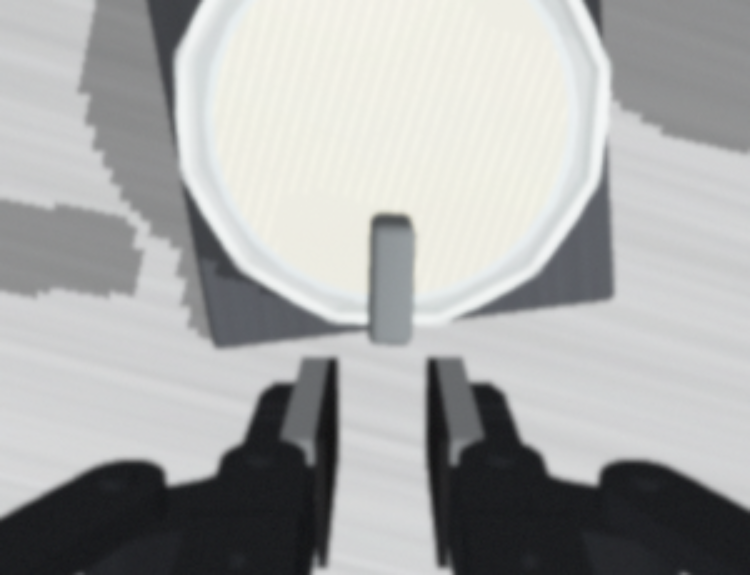

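Fingers are just outside the tab's outer end (tab end at crop row 345, pads from 360) and about 2 mm to its left; shifting in.

Call:
jog_arm(steps=[12,2,4,0,0.3,12,2,4,0,0.25,12,2,4,0,0.2,12,2,4,0,0.15,12,2,4,0,0.12])

```text
time: 5.68
ee_pos: [0.6137, 0.3257, 0.032]
orientation: [-0.145, 0.989, 0.012, -0.002]
contact_force: [0.0, -0.2, -0.2]
gripper_width: 0.117
grip_force: 0.0
```

Call:
jog_arm(steps=[0,0,0,0,0.11,0,0,0,0,0.11])

```text
time: 5.85
ee_pos: [0.6135, 0.3256, 0.0319]
orientation: [-0.145, 0.989, 0.012, -0.002]
contact_force: [0.6, 0.7, -0.4]
gripper_width: 0.112
grip_force: 0.0
```

Call:
jog_arm(steps=[0,0,0,0,0.1,0,0,0,0,0.1])

```text
time: 6.02
ee_pos: [0.6133, 0.3256, 0.0318]
orientation: [-0.145, 0.989, 0.012, -0.003]
contact_force: [0.6, -0.4, -0.4]
gripper_width: 0.097
grip_force: 0.0
```

Call:
jog_arm(steps=[0,0,0,0,0.08,0,0,0,0,0.08])

```text
time: 6.18
ee_pos: [0.6132, 0.3256, 0.0318]
orientation: [-0.145, 0.989, 0.012, -0.003]
contact_force: [-0.0, 1.3, -0.6]
gripper_width: 0.078
grip_force: 0.0
```

```bash
python3 - <<'E'
from h import *
st()
E
```

```text
t 6.1833 tcp [613.2 325.6  31.8] toolx yaw -163.4 zdir [-0.009  0.024 -1.   ] j [0.37 0.73 0.11 0.95 0.03 0.08] F [-0.   1.3 -0.6] w 0.078 g 0.0
```

Call:
jog_arm(steps=[0,0,0,0,0.06,0,0,0,0,0.06])

```text
time: 6.35
ee_pos: [0.6131, 0.3256, 0.0318]
orientation: [-0.145, 0.989, 0.012, -0.003]
contact_force: [0.1, 0.3, 1.0]
gripper_width: 0.063
grip_force: 0.0
```

Call:
jog_arm(steps=[0,0,0,0,0.04,0,0,0,0,0.04])

```text
time: 6.52
ee_pos: [0.6131, 0.3256, 0.0318]
orientation: [-0.145, 0.989, 0.012, -0.003]
contact_force: [-0.8, -0.3, -0.3]
gripper_width: 0.043
grip_force: 0.0
```

```bash
python3 - <<'E'
from h import *
im,c=shot("wrist","w5.png");st()
cv2.imwrite("pics/w5c.png",cv2.resize(im[100:330,130:430,::-1],None,fx=2.5,fy=2.5))
E
```

```text
t 6.5667 tcp [613.1 325.6  31.8] toolx yaw -163.4 zdir [-0.009  0.024 -1.   ] j [0.37 0.73 0.11 0.95 0.03 0.08] F [0.  0.5 0.5] w 0.039 g 0.0
```

View pics/w5c.png

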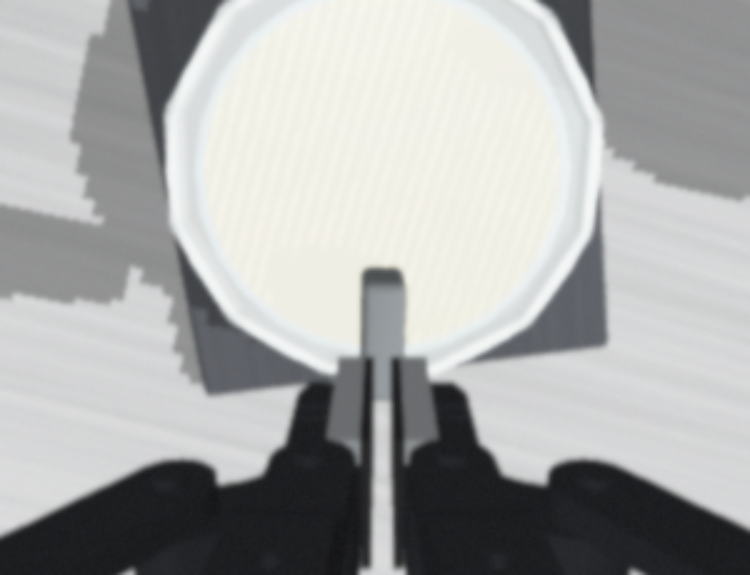

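```bash
python3 - <<'E'
from h import *
c=cal("wrist");p,R=st()
def pp(r,cc):return 130+cc/2.5,100+r/2.5
print("tcp px",proj(c,p/1e3))
for n,r,cc,z in(("pad edge",358,382,.032),("pad edge",358,382,.05),("tab in",275,382,.04),("tab out",400,382,.04),("lid out",375,382,.022)):
    print(n,z,(ray(c,*pp(r,cc),z)*1e3).round(1))
print((R[:,0]*11+p).round(1))
im=cv2.imread("pics/w5.png");b=cv2.imread("pics/side0.png")
im,_=shot("side","s1.png");cv2.imwrite("pics/s1c.png",cv2.resize(im[110:220,200:330,::-1],None,fx=5,fy=5,interpolation=cv2.INTER_CUBIC))
E
```

```text
t 6.5667 tcp [613.1 325.6  31.8] toolx yaw -163.4 zdir [-0.009  0.024 -1.   ] j [0.37 0.73 0.11 0.95 0.03 0.08] F [0.  0.5 0.5] w 0.039 g 0.0
tcp px [282.90356307 239.79104079]
pad edge 0.032 [615.1 326.1  32. ]
pad edge 0.05 [608.4 323.6  50. ]
tab in 0.04 [594.  319.5  40. ]
tab out 0.04 [621.7 327.9  40. ]
lid out 0.022 [623.  328.7  22. ]
[602.6 322.4  31.8]
```

View pics/s1c.png

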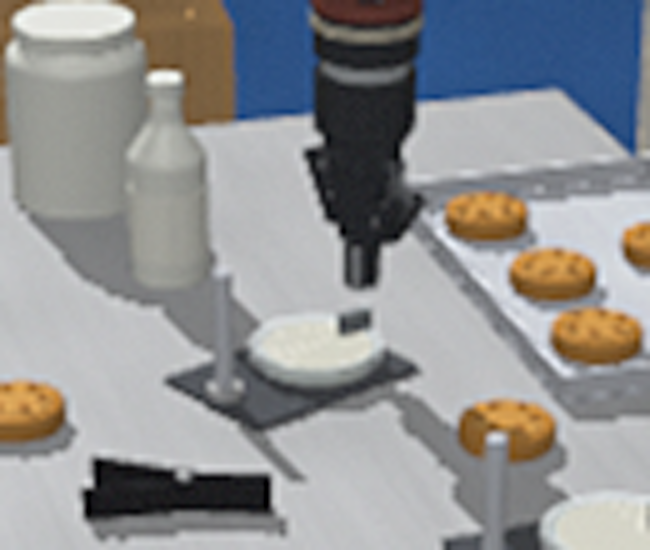

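The side crop shows the fingertips at (362,285), visibly ~25 mm above the tab (355,320), although the reported TCP height is 32 mm. Checking with triangulation.

```bash
python3 - <<'E'
from h import *
W,D,S=cal("wrist"),cal("side"),cal("scene")
def tri(a,pa,b,pb):
    P=[k[0]@np.c_[k[1],k[2]] for k in(a,b)];x=cv2.triangulatePoints(P[0],P[1],np.array(pa,float),np.array(pb,float));return (x[:3]/x[3]).ravel()*1e3
print("tcp in side",proj(D,(.6131,.3256,.0318)),"tab in side",proj(D,(.6075,.3237,.0315)))
print("tip tri",tri(W,(282.8,243),D,(272.0,167)).round(1),"tab top tri",tri(W,(282.8,235),D,(271,172.5)).round(1))
print("posttop tri w/ scene0,side0",tri(S,(356,266.3),D,(244.3,166.3)).round(1),tri(S,(264.1,211.9),D,(299.4,198.6)).round(1),tri(S,(249.7,162),D,(302.3,240.6)).round(1))
im,_=shot("scene","s2.png");cv2.imwrite("pics/s2c.png",cv2.resize(im[220:340,270:400,::-1],None,fx=5,fy=5,interpolation=cv2.INTER_CUBIC));print(proj(S,(.6131,.3256,.0318)))
print(manip.sense()["joint_pos"])
E
```

```text
tcp in side [270.72408698 173.47199064] tab in side [269.46934677 173.91726035]
tip tri [613.9 321.4  59.3] tab top tri [612.4 323.7  36.4]
posttop tri w/ scene0,side0 [494.7 274.4  98.6] [595.2 -30.5 101.5] [ 514.8 -275.3  102.2]
[326.69007113 316.2663222 ]
[0.37005313 0.73127654 0.11253876 0.95164111 0.0253812  0.07980744]
```

View pics/s2c.png

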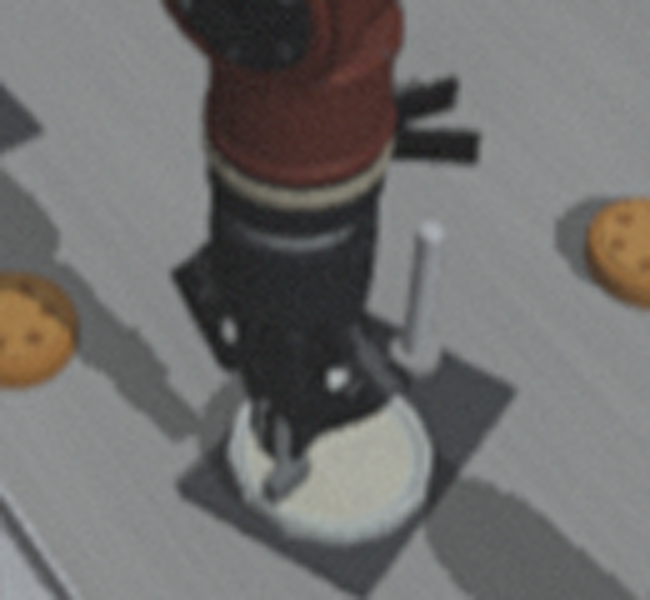

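Measured tips are at z≈57, so the tips truly are above the tab. Lowering in small steps with force checks.

Call:
jog_arm(steps=[0,0,0,0,0.35,0,0,0,0,0.35,0,0,4,0,0.35,0,0,8,0,0.35,0,0,8,0,0.35])

```text
time: 7.08
ee_pos: [0.6124, 0.3255, 0.0226]
orientation: [-0.145, 0.989, 0.012, -0.003]
contact_force: [-1.0, -1.2, 0.1]
gripper_width: 0.351
grip_force: 0.0
```

Call:
jog_arm(steps=[0,0,2,0,0.25,0,0,4,0,0.25,0,0,4,0,0.25])

```text
time: 7.33
ee_pos: [0.6128, 0.3258, 0.0193]
orientation: [-0.145, 0.989, 0.012, -0.003]
contact_force: [0.3, -0.6, -1.0]
gripper_width: 0.25
grip_force: 0.0
```

```bash
python3 - <<'E'
from h import *
im,c=shot("wrist","w6.png");p,R=st();D=cal("side")
im2,_=shot("side","s3.png");
a=cv2.resize(im[130:300,180:380,::-1],(600,510));b=cv2.resize(im2[140:190,245:300,::-1],(200,182))
k=np.zeros((510,800,3),np.uint8);k[:,:600]=a;k[:182,600:]=b;cv2.imwrite("pics/w6c.png",k);print(proj(D,p/1e3),proj(c,p/1e3))
E
```

```text
t 7.3833 tcp [612.9 325.8  19.5] toolx yaw -163.4 zdir [-0.009  0.024 -1.   ] j [0.37 0.74 0.1  0.93 0.03 0.08] F [ 0.6 -0.7  0.5] w 0.254 g 0.0
[270.62901873 176.39374581] [282.96979213 240.15818197]
```

View pics/w6c.png

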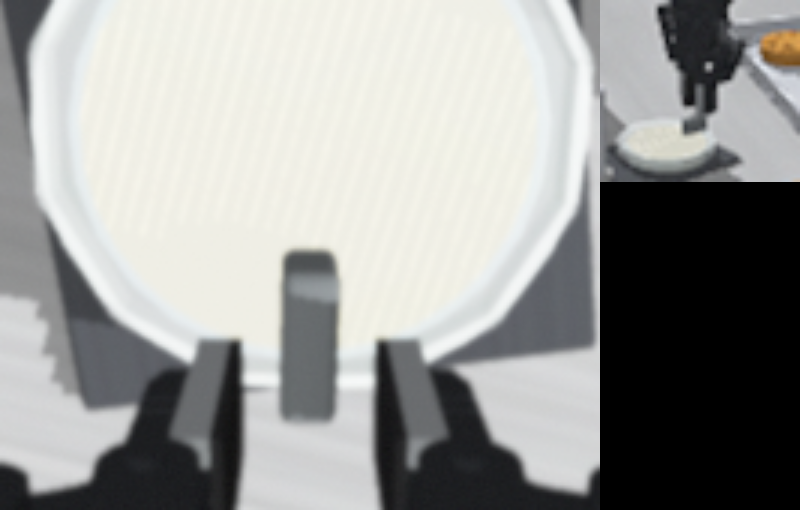

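Tab is well centred between the pads (tab col 310, pads 240/377), still below the tips. Lowering further with close tests.

Call:
jog_arm(steps=[0,0,4,0,0.25,0,0,7,0,0.25,0,0,10,0,0.25,0,0,10,0,0.2])

```text
time: 7.77
ee_pos: [0.6124, 0.3259, 0.0089]
orientation: [-0.145, 0.989, 0.012, -0.003]
contact_force: [-0.1, 0.6, 0.6]
gripper_width: 0.199
grip_force: 0.0
```

Call:
jog_arm(steps=[0,0,0,0,0.16,0,0,0,0,0.13,0,0,0,0,0.11,0,0,0,0,0.1,0,0,0,0,0.1])

```text
time: 8.18
ee_pos: [0.6131, 0.3261, 0.0099]
orientation: [-0.145, 0.989, 0.012, -0.003]
contact_force: [-0.2, -0.2, 0.3]
gripper_width: 0.104
grip_force: 19.1
```

Call:
jog_arm(steps=[0,0,0,0,0.09,0,0,0,0,0.08])

```text
time: 8.35
ee_pos: [0.613, 0.3262, 0.0099]
orientation: [-0.145, 0.989, 0.012, -0.003]
contact_force: [0.2, 0.5, -0.4]
gripper_width: 0.102
grip_force: 19.6
```

Gripped (width 0.10, 19.6 N). Take reference pictures, lift 6 mm, compare numerically.

```bash
python3 - <<'E'
from h import *
im,c=shot("wrist","r0.png");np.savez("r0.npz",*c);shot("side","rs0.png");st()
F=(.5265,.2985,.02)
print(proj(c,F),proj(cal("side"),F),proj(c,(.574,.3125,.02)))
col=int(proj(c,F)[0]);print(im[40:140:2,col].tolist())
E
```

```text
t 8.45 tcp [613.  326.1   9.9] toolx yaw -163.4 zdir [-0.009  0.024 -1.   ] j [0.37 0.75 0.09 0.91 0.03 0.08] F [ 0.7 -0.8 -0.3] w 0.104 g 19.59894135361992
[280.03958529  66.23521581] [250.76967798 181.99003488] [279.81968654 171.05973094]
[[95, 98, 104], [96, 99, 106], [96, 99, 105], [94, 97, 104], [94, 98, 105], [96, 98, 105], [96, 100, 106], [96, 99, 105], [95, 98, 105], [96, 99, 106], [97, 100, 106], [96, 99, 105], [96, 99, 105], [97, 99, 105], [98, 101, 105], [205, 210, 211], [245, 247, 247], [244, 246, 246], [228, 231, 231], [216, 220, 221], [219, 222, 222], [219, 223, 222], [219, 223, 223], [219, 224, 223], [230, 235, 237], [237, 242, 243], [240, 243, 241], [243, 242, 235], [245, 244, 235], [245, 245, 235], [246, 246, 237], [246, 245, 236], [244, 243, 235], [243, 242, 234], [242, 241, 233], [241, 240, 232], [242, 241, 232], [241, 241, 232], [242, 241, 233], [242, 241, 233], [244, 243, 235], [244, 243, 233], [245, 245, 235], [244, 244, 234], [243, 243, 232], [241, 241, 232], [240, 240, 231], [241, 240, 231], [241, 240, 231], [241, 240, 232]]
```

Call:
jog_arm(steps=[0,0,-2,0,0.05,0,0,-4,0,0.05,0,0,-6,0,0.05,0,0,-6,0,0.05])

```text
time: 8.78
ee_pos: [0.6133, 0.3261, 0.0164]
orientation: [-0.145, 0.989, 0.012, -0.002]
contact_force: [-0.3, -0.7, -0.8]
gripper_width: 0.104
grip_force: 19.5
```

```bash
python3 - <<'E'
from h import *
im,c=shot("wrist","r1.png");np.savez("r1.npz",*c);shot("side","rs1.png");st()
a=cv2.imread("pics/r0.png",0);b=cv2.imread("pics/r1.png",0)
F=(.5265,.2985,.02);print(proj(c,F))
def match(a,b,x,y,h=14,s=16):
    t=a[y-h:y+h,x-h:x+h];w=b[max(0,y-h-s):y+h+s,x-h-s:x+h+s];r=cv2.matchTemplate(w,t,5);_,v,_,l=cv2.minMaxLoc(r);return l[0]-s,l[1]-(y-h-max(0,y-h-s)),round(v,2)
f=np.load("r0.npz");c0=[f[k] for k in f]
for n,p in(("far",F),("tabin",(.594,.319,.04)),("L",(.560,.361,.02)),("R",(.588,.265,.02)),("post",(.495,.278,.01))):
    x,y=proj(c0,p).round().astype(int)
    print(n,x,y,match(a,b,x,y) if y>14 else None)
a=cv2.imread("pics/rs0.png",0);b=cv2.imread("pics/rs1.png",0);D=cal("side")
for n,p in(("far",F),("tabin",(.600,.321,.035)),):
    x,y=proj(D,p).round().astype(int);print("side",n,match(a,b,x,y,6,8))
E
```

```text
t 8.8833 tcp [613.1 326.   16. ] toolx yaw -163.4 zdir [-0.009  0.024 -1.   ] j [0.37 0.75 0.1  0.92 0.03 0.08] F [ 0.6  0.3 -1.3] w 0.106 g 19.51614844403707
[280.08048325  67.96268322]
far 280 66 (-1, np.int64(0), 1.0)
tabin 282 222 (0, np.int64(0), 1.0)
L 378 172 (0, np.int64(0), 0.93)
R 182 171 (0, np.int64(0), 0.99)
post 257 -13 None
side far (0, np.int64(-1), 0.97)
side tabin (0, np.int64(-2), 0.98)
```

The lid rises rigidly with the grip, without pivoting. I'll ease the grip so that the far edge sinks while the tab is still held.

Call:
jog_arm(steps=[0,0,0,0,0.1])

```text
time: 8.97
ee_pos: [0.613, 0.3259, 0.0157]
orientation: [-0.145, 0.989, 0.012, -0.003]
contact_force: [-0.3, 0.3, -0.8]
gripper_width: 0.104
grip_force: 19.5
```

Call:
jog_arm(steps=[0,0,0,0,0.103])

```text
time: 9.05
ee_pos: [0.6129, 0.326, 0.0157]
orientation: [-0.145, 0.989, 0.012, -0.003]
contact_force: [0.7, -0.1, -0.7]
gripper_width: 0.102
grip_force: 19.5
```

Call:
jog_arm(steps=[0,0,0,0,0.105])

```text
time: 9.13
ee_pos: [0.6129, 0.326, 0.0157]
orientation: [-0.145, 0.989, 0.012, -0.003]
contact_force: [-0.1, 0.1, -1.4]
gripper_width: 0.106
grip_force: 17.4
```

Call:
jog_arm(steps=[0,0,0,0,0.107])

```text
time: 9.22
ee_pos: [0.613, 0.3259, 0.0157]
orientation: [-0.145, 0.989, 0.012, -0.003]
contact_force: [0.1, -0.0, -1.0]
gripper_width: 0.113
grip_force: 14.5
```

Call:
jog_arm(steps=[0,0,0,0,0.109])

```text
time: 9.3
ee_pos: [0.6129, 0.326, 0.0157]
orientation: [-0.145, 0.989, 0.012, -0.003]
contact_force: [-0.3, 1.2, -0.2]
gripper_width: 0.113
grip_force: 11.7
```

Grip force follows the commanded opening (≈1.4 N per 0.001). Easing further while watching the far rim.

```bash
cat > far.py <<'E'
# row of the lid's far rim (tab-opposite) in the wrist picture, vs the row for a rim resting on the dish
from h import *
def far(F,f):
    im,c=shot("wrist",f);p,R=st()
    x,y=proj(c,F)
    g=im[:,int(x)-3:int(x)+4].mean((1,2));lo=max(0,int(y)-40);d=np.diff(g[lo:int(y)+40])
    k=int(np.argmax(d>30)) if (d>30).any() else -1;r=lo+k+1
    print("far rim row",r,"expected if resting",y.round(1)," col",x.round())
    return im,c
E
python3 -c "
from far import *
far((.5265,.2985,.02),'f1.png')"
```

```text
t 9.35 tcp [613.  326.   15.7] toolx yaw -163.4 zdir [-0.009  0.024 -1.   ] j [0.37 0.75 0.1  0.92 0.03 0.08] F [-0.5  0.3 -0.7] w 0.108 g 11.660992205142975
far rim row 70 expected if resting 68.6  col 280.0
```

Call:
jog_arm(steps=[0,0,0,0,0.112,0,0,0,0,0.112])

```text
time: 9.52
ee_pos: [0.613, 0.326, 0.0158]
orientation: [-0.145, 0.989, 0.012, -0.003]
contact_force: [-0.5, -0.1, -0.3]
gripper_width: 0.112
grip_force: 7.3
```

Call:
jog_arm(steps=[0,0,0,0,0.114,0,0,0,0,0.114])

```text
time: 9.68
ee_pos: [0.613, 0.326, 0.0158]
orientation: [-0.145, 0.989, 0.012, -0.003]
contact_force: [0.3, -0.3, -0.2]
gripper_width: 0.108
grip_force: 4.5
```

```bash
python3 -c "
from far import *
far((.5265,.2985,.02),'f2.png')"
```

```text
t 9.7333 tcp [613.  326.   15.8] toolx yaw -163.4 zdir [-0.009  0.024 -1.   ] j [0.37 0.75 0.1  0.92 0.03 0.08] F [-0.2  0.2 -0.5] w 0.11 g 4.482172876596451
far rim row 70 expected if resting 68.5  col 280.0
```

Call:
jog_arm(steps=[0,0,0,0,0.115,0,0,0,0,0.115])

```text
time: 9.9
ee_pos: [0.613, 0.326, 0.0158]
orientation: [-0.145, 0.989, 0.012, -0.003]
contact_force: [0.7, -0.5, -0.1]
gripper_width: 0.114
grip_force: 3.0
```

Call:
jog_arm(steps=[0,0,0,0,0.116,0,0,0,0,0.116])

```text
time: 10.07
ee_pos: [0.613, 0.326, 0.0158]
orientation: [-0.145, 0.989, 0.012, -0.003]
contact_force: [0.1, 0.3, -0.1]
gripper_width: 0.116
grip_force: 1.5
```

```bash
python3 -c "
from far import *
far((.5265,.2985,.02),'f3.png')"
```

```text
t 10.1167 tcp [613.  326.   15.8] toolx yaw -163.4 zdir [-0.009  0.024 -1.   ] j [0.37 0.75 0.1  0.92 0.03 0.08] F [ 0.2 -0.7 -0.2] w 0.118 g 1.5252438001334667
far rim row 74 expected if resting 68.6  col 280.0
```

The far rim sank at about 1.5–3 N (row 70→74) while the tab stayed held: the lid now pivots in the pads. Lift slowly with this gentle grip.

Call:
jog_arm(steps=[0,0,-2,0,0.1157,0,0,-4,0,0.1157,0,0,-6,0,0.1157,0,0,-8,0,0.1157,0,0,-8,0,0.1157])

```text
time: 10.53
ee_pos: [0.613, 0.3257, 0.0242]
orientation: [-0.145, 0.989, 0.012, -0.003]
contact_force: [-1.0, -0.1, -0.6]
gripper_width: 0.117
grip_force: 1.4
```

```bash
python3 -c "
from far import *
im,c=far((.5265,.2985,.02),'f4.png')
s,_=shot('side','fs4.png')
D=cal('side')
k=np.zeros((500,800,3),np.uint8)
k[:,:400]=cv2.resize(im[30:280,180:380,::-1],(400,500));k[:300,400:]=cv2.resize(s[150:195,235:295,::-1],(400,300),interpolation=cv2.INTER_CUBIC)
cv2.imwrite('pics/f4c.png',k)"
```

```text
t 10.5833 tcp [613.  325.8  24. ] toolx yaw -163.4 zdir [-0.009  0.024 -1.   ] j [0.37 0.74 0.1  0.94 0.03 0.08] F [-0.6 -0.3 -0.2] w 0.113 g 1.4523530378937721
far rim row 82 expected if resting 71.5  col 280.0
```

View pics/f4c.png

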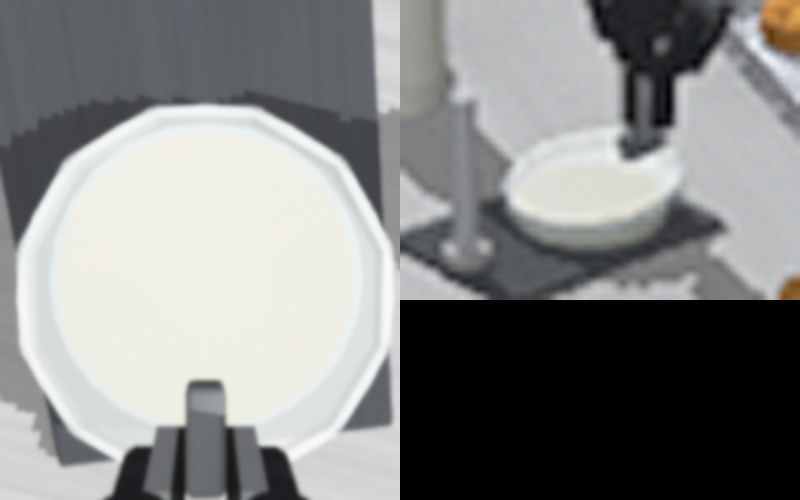

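The view shows the tab edge raised and the far rim still on the dish. Raise 6 mm more, then tighten and hold.

Call:
jog_arm(steps=[0,0,-2,0,0.1157,0,0,-4,0,0.1157,0,0,-6,0,0.1157,0,0,-6,0,0.1157,0,0,-6,0,0.09])

```text
time: 11.05
ee_pos: [0.6134, 0.3257, 0.03]
orientation: [-0.145, 0.989, 0.012, -0.002]
contact_force: [-0.3, 0.5, -0.4]
gripper_width: 0.096
grip_force: 19.5
```

```bash
python3 -c "
from far import *
im,c=far((.5265,.2985,.02),'f5.png')"
```

```text
t 11.1 tcp [613.4 325.8  29.9] toolx yaw -163.4 zdir [-0.008  0.024 -1.   ] j [0.37 0.73 0.11 0.95 0.03 0.08] F [-0.4 -0.7 -1.1] w 0.095 g 19.487384855747223
far rim row 81 expected if resting 72.5  col 280.0
```

Call:
jog_arm(steps=[0,0,0,0,0.05,0,0,0,0,0.05,0,0,0,0,0.05,0,0,0,0,0.05,0,0,0,0,0.05])

```text
time: 11.52
ee_pos: [0.6132, 0.3256, 0.0298]
orientation: [-0.145, 0.989, 0.012, -0.003]
contact_force: [0.4, 1.7, 0.1]
gripper_width: 0.099
grip_force: 19.5
```

Call:
jog_arm(steps=[0,0,0,0,0.05,0,0,0,0,0.05,0,0,0,0,0.05,0,0,0,0,0.05,0,0,0,0,0.05])

```text
time: 11.93
ee_pos: [0.6132, 0.3256, 0.0298]
orientation: [-0.145, 0.989, 0.012, -0.003]
contact_force: [-0.3, -0.3, 0.5]
gripper_width: 0.098
grip_force: 19.5
```

Call:
jog_arm(steps=[0,0,0,0,0.05,0,0,0,0,0.05,0,0,0,0,0.05,0,0,0,0,0.05,0,0,0,0,0.05])

```text
time: 12.35
ee_pos: [0.6131, 0.3257, 0.0298]
orientation: [-0.145, 0.989, 0.012, -0.003]
contact_force: [-0.5, -0.5, -0.1]
gripper_width: 0.097
grip_force: 19.5
```

Call:
jog_arm(steps=[0,0,0,0,0.05,0,0,0,0,0.05,0,0,0,0,0.05,0,0,0,0,0.05,0,0,0,0,0.05])

```text
time: 12.77
ee_pos: [0.6131, 0.3256, 0.0298]
orientation: [-0.145, 0.989, 0.012, -0.003]
contact_force: [-0.7, 0.8, -0.1]
gripper_width: 0.096
grip_force: 19.5
```

Call:
jog_arm(steps=[0,0,0,0,0.05,0,0,0,0,0.05,0,0,0,0,0.05,0,0,0,0,0.05,0,0,0,0,0.05])

```text
time: 13.18
ee_pos: [0.6131, 0.3257, 0.0298]
orientation: [-0.145, 0.989, 0.012, -0.003]
contact_force: [0.2, -0.2, -0.2]
gripper_width: 0.099
grip_force: 19.5
```

Call:
jog_arm(steps=[0,0,0,0,0.05,0,0,0,0,0.05,0,0,0,0,0.05,0,0,0,0,0.05,0,0,0,0,0.05])

```text
time: 13.6
ee_pos: [0.6131, 0.3257, 0.0298]
orientation: [-0.145, 0.989, 0.012, -0.003]
contact_force: [0.0, -0.0, -0.7]
gripper_width: 0.098
grip_force: 19.5
```

Call:
jog_arm(steps=[0,0,0,0,0.05,0,0,0,0,0.05,0,0,0,0,0.05,0,0,0,0,0.05,0,0,0,0,0.05])

```text
time: 14.02
ee_pos: [0.6132, 0.3256, 0.0298]
orientation: [-0.145, 0.989, 0.012, -0.003]
contact_force: [-0.3, 0.6, 0.5]
gripper_width: 0.096
grip_force: 19.5
```

Call:
jog_arm(steps=[0,0,0,0,0.05,0,0,0,0,0.05,0,0,0,0,0.05,0,0,0,0,0.05,0,0,0,0,0.05])

```text
time: 14.43
ee_pos: [0.6132, 0.3257, 0.0298]
orientation: [-0.145, 0.989, 0.012, -0.003]
contact_force: [-0.1, -0.0, -0.4]
gripper_width: 0.096
grip_force: 19.5
```

```bash
python3 -c "
from far import *
im,c=far((.5265,.2985,.02),'f6.png')"
```

```text
t 14.4833 tcp [613.1 325.6  29.8] toolx yaw -163.4 zdir [-0.009  0.024 -1.   ] j [0.37 0.73 0.11 0.95 0.03 0.08] F [-0.2 -0.1  0.4] w 0.099 g 19.51442241668701
far rim row 81 expected if resting 73.0  col 280.0
```

```bash
cat > wid.py <<'E'
from h import *
def wid(f,rows=(110,215)):
    im=cv2.imread("pics/"+f);m=((im.min(2)>212)*255).astype(np.uint8)
    n,l,s,ct=cv2.connectedComponentsWithStats(m);i=l[150,280];mm=l==i
    best=max(((lambda c:(c[-1]-c[0],r,c[0],c[-1]))(np.where(mm[r])[0]) for r in range(*rows) if mm[r].any()))
    ys=np.where(mm[:,280])[0];print(f,"max width",best,"top",ys[0])
E
python3 -c "
from wid import *
for f in('r0.png','r1.png','f3.png','f4.png','f5.png','f6.png'):wid(f)"
```

```text
r0.png max width (np.int64(316), 213, np.int64(195), np.int64(511)) top 71
r1.png max width (np.int64(330), 214, np.int64(195), np.int64(525)) top 71
f3.png max width (np.int64(324), 214, np.int64(196), np.int64(520)) top 76
f4.png max width (np.int64(324), 214, np.int64(196), np.int64(520)) top 83
f5.png max width (np.int64(326), 214, np.int64(199), np.int64(525)) top 83
f6.png max width (np.int64(325), 214, np.int64(199), np.int64(524)) top 83
```

```bash
cat > wid.py <<'E'
from h import *
def wid(f,rows=(120,210)):
    im=cv2.imread("pics/"+f).min(2);out=[]
    for r in range(*rows):
        b=np.where(im[r]>236)[0];b=b[(b>150)&(b<410)]
        if len(b):out.append((b[-1]-b[0],r,b[0],b[-1]))
    o=np.array(out);k=o[:,0].argmax();print(f,"max width",o[k],"median of top rows",np.median(np.sort(o[:,0])[-15:]))
E
python3 -c "
from wid import *
for f in('r0.png','r1.png','f3.png','f4.png','f5.png','f6.png'):wid(f)
c=cal('wrist')
for z in (.02,.03,.04):
  a,b=proj(c,(.560,.361,z)),proj(c,(.588,.265,z));print(z,a-b)
im=cv2.imread('pics/f6.png').min(2);print(im[160,160:200],im[160,360:410])"
```

```text
r0.png max width [194 152 185 379] median of top rows 194.0
r1.png max width [195 157 184 379] median of top rows 194.0
f3.png max width [191 159 187 378] median of top rows 191.0
f4.png max width [186 176 190 376] median of top rows 185.0
f5.png max width [183 170 191 374] median of top rows 183.0
f6.png max width [183 170 191 374] median of top rows 183.0
0.02 [174.58981944   0.66321422]
0.03 [184.5101261    0.66410946]
0.04 [195.62578214   0.66040805]
[142 142 142 142 142 140 142 141 140 141 141 141 142 141 140 141 141 142
 142 143 143 143 143 143 145 143 145 145 146 160 194 228 240 243 242 237
 233 231 229 223] [223 224 223 223 223 218 212 209 213 228 243 248 248 243 226 197 171 156
 150 149 149 149 150 149 149 149 150 151 151 149 149 149 149 149 149 149
 149 149 149 148 148 148 148 149 148 148 149 147 148 148]
```

Rim widths (194→183 px) give the centre raised ≈10 mm for 20 mm at the tab: tilt ≈0.2 rad, far edge down. Continue the hold.

Call:
jog_arm(steps=[0,0,0,0,0.05,0,0,0,0,0.05,0,0,0,0,0.05,0,0,0,0,0.05,0,0,0,0,0.05])

```text
time: 14.9
ee_pos: [0.6131, 0.3256, 0.0298]
orientation: [-0.145, 0.989, 0.012, -0.003]
contact_force: [0.4, -0.2, -0.8]
gripper_width: 0.097
grip_force: 19.5
```

Call:
jog_arm(steps=[0,0,0,0,0.05,0,0,0,0,0.05,0,0,0,0,0.05,0,0,0,0,0.05,0,0,0,0,0.05])

```text
time: 15.32
ee_pos: [0.6131, 0.3256, 0.0298]
orientation: [-0.145, 0.989, 0.012, -0.003]
contact_force: [0.1, -0.1, 0.2]
gripper_width: 0.096
grip_force: 19.5
```

Call:
jog_arm(steps=[0,0,0,0,0.05,0,0,0,0,0.05,0,0,0,0,0.05,0,0,0,0,0.05,0,0,0,0,0.05])

```text
time: 15.73
ee_pos: [0.6131, 0.3256, 0.0298]
orientation: [-0.145, 0.989, 0.012, -0.003]
contact_force: [0.5, -0.1, -0.3]
gripper_width: 0.096
grip_force: 19.5
```

Call:
jog_arm(steps=[0,0,0,0,0.05,0,0,0,0,0.05,0,0,0,0,0.05,0,0,0,0,0.05,0,0,0,0,0.05])

```text
time: 16.15
ee_pos: [0.6131, 0.3256, 0.0298]
orientation: [-0.145, 0.989, 0.012, -0.003]
contact_force: [0.1, -0.6, -0.1]
gripper_width: 0.094
grip_force: 19.5
```

Call:
jog_arm(steps=[0,0,0,0,0.05,0,0,0,0,0.05,0,0,0,0,0.05,0,0,0,0,0.05,0,0,0,0,0.05])

```text
time: 16.57
ee_pos: [0.6131, 0.3257, 0.0298]
orientation: [-0.145, 0.989, 0.012, -0.003]
contact_force: [-0.1, -0.7, -0.2]
gripper_width: 0.098
grip_force: 19.5
```

Call:
jog_arm(steps=[0,0,0,0,0.05,0,0,0,0,0.05,0,0,0,0,0.05,0,0,0,0,0.05,0,0,0,0,0.05])

```text
time: 16.98
ee_pos: [0.6131, 0.3256, 0.0298]
orientation: [-0.145, 0.989, 0.012, -0.003]
contact_force: [-0.2, -0.9, -0.4]
gripper_width: 0.097
grip_force: 19.5
```

Call:
jog_arm(steps=[0,0,0,0,0.05,0,0,0,0,0.05,0,0,0,0,0.05,0,0,0,0,0.05,0,0,0,0,0.05])

```text
time: 17.4
ee_pos: [0.6131, 0.3256, 0.0298]
orientation: [-0.145, 0.989, 0.012, -0.003]
contact_force: [-0.0, 0.6, -0.2]
gripper_width: 0.097
grip_force: 19.5
```

Call:
jog_arm(steps=[0,0,0,0,0.05,0,0,0,0,0.05,0,0,0,0,0.05,0,0,0,0,0.05,0,0,0,0,0.05])

```text
time: 17.82
ee_pos: [0.6131, 0.3256, 0.0298]
orientation: [-0.145, 0.989, 0.012, -0.003]
contact_force: [-0.7, -1.3, -0.0]
gripper_width: 0.094
grip_force: 19.5
```

Call:
jog_arm(steps=[0,0,0,0,0.05,0,0,0,0,0.05,0,0,0,0,0.05,0,0,0,0,0.05,0,0,0,0,0.05])

```text
time: 18.23
ee_pos: [0.6131, 0.3256, 0.0298]
orientation: [-0.145, 0.989, 0.012, -0.003]
contact_force: [-0.6, 0.3, -0.3]
gripper_width: 0.096
grip_force: 19.5
```

Call:
jog_arm(steps=[0,0,0,0,0.05,0,0,0,0,0.05,0,0,0,0,0.05,0,0,0,0,0.05,0,0,0,0,0.05])

```text
time: 18.65
ee_pos: [0.6131, 0.3256, 0.0298]
orientation: [-0.145, 0.989, 0.012, -0.003]
contact_force: [-0.4, 0.7, 0.3]
gripper_width: 0.096
grip_force: 19.5
```

Call:
jog_arm(steps=[0,0,0,0,0.05,0,0,0,0,0.05,0,0,0,0,0.05,0,0,0,0,0.05,0,0,0,0,0.05])

```text
time: 19.07
ee_pos: [0.6131, 0.3256, 0.0298]
orientation: [-0.145, 0.989, 0.012, -0.003]
contact_force: [-0.2, -0.2, 0.1]
gripper_width: 0.098
grip_force: 19.5
```

Call:
jog_arm(steps=[0,0,0,0,0.05,0,0,0,0,0.05,0,0,0,0,0.05,0,0,0,0,0.05,0,0,0,0,0.05])

```text
time: 19.48
ee_pos: [0.6131, 0.3257, 0.0298]
orientation: [-0.145, 0.989, 0.012, -0.003]
contact_force: [-0.1, 0.4, -0.7]
gripper_width: 0.099
grip_force: 19.5
```

Call:
jog_arm(steps=[0,0,0,0,0.05,0,0,0,0,0.05,0,0,0,0,0.05,0,0,0,0,0.05,0,0,0,0,0.05])

```text
time: 19.9
ee_pos: [0.6131, 0.3256, 0.0298]
orientation: [-0.145, 0.989, 0.012, -0.003]
contact_force: [0.8, 0.3, -0.7]
gripper_width: 0.096
grip_force: 19.5
```

Call:
jog_arm(steps=[0,0,0,0,0.05,0,0,0,0,0.05,0,0,0,0,0.05,0,0,0,0,0.05,0,0,0,0,0.05])

```text
time: 20.32
ee_pos: [0.6131, 0.3256, 0.0298]
orientation: [-0.145, 0.989, 0.012, -0.003]
contact_force: [-1.0, 0.0, -0.2]
gripper_width: 0.096
grip_force: 19.5
```

Call:
jog_arm(steps=[0,0,0,0,0.05,0,0,0,0,0.05,0,0,0,0,0.05,0,0,0,0,0.05,0,0,0,0,0.05])

```text
time: 20.73
ee_pos: [0.6131, 0.3256, 0.0298]
orientation: [-0.145, 0.989, 0.012, -0.003]
contact_force: [-0.0, 0.1, 0.3]
gripper_width: 0.101
grip_force: 19.5
```

```bash
python3 -c "
from far import *
far((.5265,.2985,.02),'f7.png')
from wid import *
wid('f7.png')"
```

```text
t 20.7833 tcp [613.1 325.6  29.8] toolx yaw -163.4 zdir [-0.009  0.024 -1.   ] j [0.37 0.73 0.11 0.95 0.03 0.08] F [-0.2  0.3 -0. ] w 0.102 g 19.491455554962158
far rim row 81 expected if resting 73.0  col 280.0
f7.png max width [183 170 191 374] median of top rows 183.0
```

Held >9.5 s. Ease the grip and lower.

Call:
jog_arm(steps=[0,0,0,0,0.108,0,0,0,0,0.108])

```text
time: 20.95
ee_pos: [0.6131, 0.3256, 0.0298]
orientation: [-0.145, 0.989, 0.012, -0.003]
contact_force: [-0.0, -0.1, 0.3]
gripper_width: 0.109
grip_force: 8.3
```

Call:
jog_arm(steps=[0,0,2,0,0.11,0,0,4,0,0.112,0,0,6,0,0.113,0,0,8,0,0.113,0,0,10,0,0.113])

```text
time: 21.37
ee_pos: [0.613, 0.3259, 0.0195]
orientation: [-0.145, 0.989, 0.012, -0.003]
contact_force: [0.7, -0.2, -0.2]
gripper_width: 0.116
grip_force: 4.0
```

Call:
jog_arm(steps=[0,0,2,0,0.114,0,0,4,0,0.114,0,0,6,0,0.114,0,0,8,0,0.114,0,0,9,0,0.114])

```text
time: 21.78
ee_pos: [0.6136, 0.3263, 0.011]
orientation: [-0.145, 0.989, 0.013, -0.002]
contact_force: [0.5, 0.8, 5.2]
gripper_width: 0.115
grip_force: 3.7
```

Call:
jog_arm(steps=[0,0,1,0,0.115,0,0,1,0,0.116,0,0,1,0,0.116])

```text
time: 22.03
ee_pos: [0.6132, 0.3262, 0.0099]
orientation: [-0.145, 0.989, 0.012, -0.002]
contact_force: [1.9, 1.4, 1.1]
gripper_width: 0.119
grip_force: 1.7
```

```bash
python3 -c "
from far import *
far((.5265,.2985,.02),'f8.png')
from wid import *
wid('f8.png')"
```

```text
t 22.0833 tcp [613.2 326.2   9.9] toolx yaw -163.4 zdir [-0.008  0.024 -1.   ] j [0.37 0.75 0.09 0.91 0.03 0.08] F [2.1 0.6 1.9] w 0.115 g 1.7004204913973808
far rim row 64 expected if resting 65.9  col 280.0
f8.png max width [195 148 184 379] median of top rows 195.0
```

Call:
jog_arm(steps=[0,0,0,0,0.15,0,0,0,0,0.25,0,0,0,0,0.3,0,0,-10,0,0.3,0,0,-40,0,0.4])

```text
time: 22.5
ee_pos: [0.6099, 0.3239, 0.0461]
orientation: [-0.145, 0.989, 0.012, -0.007]
contact_force: [0.8, -0.1, 0.6]
gripper_width: 0.398
grip_force: 0.0
```

Call:
jog_arm(steps=[0,0,-40,0,0.5,0,0,-80,0,0.6,0,0,-115,0,0.8,0,0,-130,0,1,0,0,-130,0,1])

```text
time: 22.92
ee_pos: [0.6167, 0.3229, 0.1857]
orientation: [-0.145, 0.989, 0.013, 0.001]
contact_force: [-0.8, 0.8, 0.1]
gripper_width: 0.989
grip_force: 0.0
```

```bash
python3 -c "
from h import *
im,c=shot('wrist','g1.png');st();np.savez('g1.npz',*c)
g=im.min(2);p,q,r=[proj(c,x) for x in((.495,.278,.106),(.574,.313,.02),(.612,.325,.04))];print(p,q,r)
m=((im[:,:,0].astype(int)-im[:,:,2]>4)&(g>180)).astype(np.uint8);
n,l,s,ct=cv2.connectedComponentsWithStats(m);i=1+s[1:,4].argmax();print('cream',ct[i],s[i])
w=(g>236).astype(np.uint8);x,y=q.astype(int);cn=cv2.findContours(w[y-70:y+70,x-70:x+70].copy(),0,2)[0];k=max(cn,key=cv2.contourArea);print('lid',np.array(cv2.minEnclosingCircle(k)[0])+[x-70,y-70],cv2.minEnclosingCircle(k)[1])
cc=np.array(cv2.minEnclosingCircle(k)[0])+[x-70,y-70];print((ray(c,*cc,.021)*1e3).round(1))"
```

```text
t 22.9667 tcp [615.6 322.5 182.8] toolx yaw -163.4 zdir [-0.005  0.025 -1.   ] j [0.36 0.63 0.34 1.27 0.03 0.07] F [ 0.  -0.9 -0.7] w 1.003 g 0.0
[268.66686764  28.55607088] [281.36935299 143.02139845] [282.41656796 184.08851515]
cream [282.15413124 143.16786571] [ 244  105   77   79 4587]Traceback (most recent call last):
  File "<string>", line 7, in <module>
    w=(g>236).astype(np.uint8);x,y=q.astype(int);cn=cv2.findContours(w[y-70:y+70,x-70:x+70].copy(),0,2)[0];k=max(cn,key=cv2.contourArea);print('lid',np.array(cv2.minEnclosingCircle(k)[0])+[x-70,y-70],cv2.minEnclosingCircle(k)[1])
                                                                                                             ~~~^^^^^^^^^^^^^^^^^^^^^^^^
ValueError: max() iterable argument is empty
```

Call:
jog_arm(steps=[40,-20,0,7,1,80,-40,0,14,1,120,-60,0,21,1,155,-75,0,28,1,190,-92,0,34,1])

```text
time: 23.38
ee_pos: [0.4577, 0.1802, 0.1762]
orientation: [0.154, 0.988, 0.011, -0.007]
contact_force: [-0.2, -0.3, 0.6]
gripper_width: 1.002
grip_force: 0.0
```

```bash
python3 -c "
from h import *
go(400,125,190,163)"
```

```text
t 23.3833 tcp [457.7 180.2 176.2] toolx yaw 162.3 zdir [-0.011  0.023 -1.   ] j [ 0.21  0.25 -0.29  1.04  0.03  0.52] F [-0.2 -0.3  0.6] w 1.002 g 0.0
shift [ 38.5 -69.9 -14.4] turn -0.7
```

```bash
cat > lidc.py <<'E'
from h import *
def lidc(f,npz,c0):
    im=cv2.imread("pics/"+f).astype(int);k=np.load(npz);c=[k[i] for i in k];g=cv2.GaussianBlur(im.min(2).astype(np.float32),(3,3),0)
    ctr=proj(c,c0);pts=[]
    for a in np.arange(0,360,5):
        d=np.array([np.cos(np.radians(a)),np.sin(np.radians(a))])
        rr=np.arange(36,60,.5);v=np.array([g[tuple((ctr+d*r)[::-1].round().astype(int))] for r in rr])
        e=np.diff(v);j=e.argmin()
        if e[j]<-12:pts.append(ctr+d*rr[j])
    pts=np.array(pts,np.float32);E=cv2.fitEllipse(pts);print("n",len(pts),"lid px",np.round(E[0],1),np.round(E[1],1),"world z.02",(ray(c,*E[0],.02)*1e3).round(1))
E
python3 -c "
from lidc import *
lidc('g1.png','g1.npz',(.574,.3135,.02))
lidc('w3.png','g1.npz',(.574,.3135,.02)) if 0 else None
"
```

```text
n 71 lid px [281.5 140.4] [96.2 98.5] world z.02 [571.4 312.3  20. ]
```

Call:
jog_arm(steps=[20,-35,-7,0,1,38,-70,-14,-0.7,1,38,-70,-14,-0.7,1,38,-70,-14,-0.7,1])

```text
time: 23.72
ee_pos: [0.4021, 0.1247, 0.1907]
orientation: [0.146, 0.989, 0.011, -0.006]
contact_force: [-0.2, 0.5, 1.0]
gripper_width: 1.001
grip_force: 0.0
```

```bash
cat > clampm.py <<'E'
from h import *
def clampm(f,guess):
    im,c=shot("wrist",f);p,R=st()
    m=((im.max(2)<60)*255).astype(np.uint8)
    n,l,s,ct=cv2.connectedComponentsWithStats(m);q=proj(c,guess);print("guess px",q.round())
    for i in range(1,n):
        if s[i,4]>150: print(i,ct[i].round(),s[i])
    d=[(np.linalg.norm(ct[i]-q),i) for i in range(1,n) if 500<s[i,4]<20000 and s[i,1]+s[i,3]<400];i=min(d)[1]
    pts=cv2.findContours((l==i).astype(np.uint8),0,2)[0][0][:,0,:]
    w=np.array([ray(c,u,v,.024)[:2]*1e3 for u,v in pts],np.float32)
    r=cv2.minAreaRect(w);b=cv2.boxPoints(r);print("rect",np.round(r[0],1),np.round(r[1],1),np.round(r[2],1))
    M=w.mean(0);u=np.linalg.svd(w-M)[2][0];u=u*np.sign(u[0]);v=np.array([-u[1],u[0]]);a=(w-M)@u;e=(w-M)@v
    print("axis yaw",np.degrees(np.arctan2(u[1],u[0])).round(1),"ext",a.min().round(1),a.max().round(1))
    for lo in np.arange(a.min(),a.max()-9,12):
        k=(a>=lo)&(a<lo+12)
        if k.any():print(" s",round(lo+6-a.min()),"from robot end: width",(e[k].max()-e[k].min()).round(1),"mid",((e[k].max()+e[k].min())/2).round(1))
    print("robot end pt",(M+u*a.min()).round(1),"far end",(M+u*a.max()).round(1),"M",M.round(1))
E
python3 -c "
from clampm import *
clampm('cl1.png',(.43,.13,.02))"
```

```text
t 23.7667 tcp [403.3 125.4 190.7] toolx yaw 163.3 zdir [-0.009  0.024 -1.   ] j [ 0.11  0.11 -0.42  1.05  0.02  0.4 ] F [ 0.9 -0.   0.8] w 1.0 g 0.0
guess px [291. 208.]
1 [284. 212.] [272 144  25 111 754]
2 [306. 174.] [293 147  26  57 364]
3 [271. 358.] [    0   226   560   194 54745]
rect [419.4 126.6] [ 21.5 125.7] 77.3
axis yaw -8.6 ext -62.2 64.1
 s 6 from robot end: width 4.6 mid -1.6
 s 18 from robot end: width 4.9 mid -1.3
 s 30 from robot end: width 4.9 mid -0.7
 s 42 from robot end: width 5.1 mid -0.2
 s 54 from robot end: width 6.8 mid 1.2
 s 66 from robot end: width 5.5 mid 1.6
 s 78 from robot end: width 16.1 mid 4.6
 s 90 from robot end: width 15.6 mid 0.9
 s 102 from robot end: width 16.4 mid -0.8
 s 114 from robot end: width 16.1 mid -2.2
robot end pt [356.3 133.4] far end [481.2 114.6] M [417.8 124.1]
```

```bash
cat > clampm.py <<'E'
from h import *
def clampm(f,guess,rad=75,take=True):
    if take:
        im,c=shot("wrist",f);np.savez(f+".npz",*c);st()
    else:
        im=cv2.imread("pics/"+f)[:,:,::-1];k=np.load(f+".npz");c=[k[i] for i in k]
    m=((im.max(2)<60)*255).astype(np.uint8);m[330:]=0
    n,l,s,ct=cv2.connectedComponentsWithStats(m);W=[]
    for i in range(1,n):
        if 100<s[i,4]<4000:
            q=np.argwhere(l==i)[:,::-1];w=np.array([ray(c,u,v,.022)[:2]*1e3 for u,v in q])
            if np.linalg.norm(w.mean(0)-np.array(guess)*1e3)<rad:W.append(w)
    w=np.vstack(W);r=cv2.minAreaRect(w.astype(np.float32));print("n",len(W),"rect",np.round(r[0],1),np.round(r[1],1),np.round(r[2],1))
    M=w.mean(0);u=np.linalg.svd(w-M,full_matrices=False)[2][0];u=u*np.sign(u[0])
    for _ in range(3):   # refine axis as line through mid-widths
        v=np.array([-u[1],u[0]]);a=(w-M)@u;e=(w-M)@v
        S=[];
        for lo in np.arange(a.min()+2,a.max()-8,6):
            k=(a>=lo)&(a<lo+6);S.append((lo+3,(e[k].max()+e[k].min())/2,e[k].max()-e[k].min()))
        S=np.array(S);p=np.polyfit(S[:,0],S[:,1],1);M=M+v*p[1];u=u+v*p[0];u/=np.linalg.norm(u)
    v=np.array([-u[1],u[0]]);a=(w-M)@u
    yaw=np.degrees(np.arctan2(u[1],u[0]));print("yaw",yaw.round(1),"len",(a.max()-a.min()).round(1),"widths",S[:,2].round())
    far=M+u*a.max();near=M+u*a.min()
    P=M+u*((a.max()-60+a.min()+67)/2);print("pivot",P.round(1),"grip pt -45",(P-45*u).round(1));return P,yaw
E
python3 -c "
from clampm import *
c=cal('wrist');np.savez('cl1.png.npz',*c)
clampm('cl1.png',(.42,.125),take=False)
P=go(383,137,40,163.5)"
```

```text
n 2 rect [423.8 132.2] [ 49.4 124.2] 69.1
yaw -21.2 len 124.3 widths [49. 46. 43. 40. 37. 34. 31. 28. 25. 21. 16. 15. 16. 15. 15. 15. 15. 16.
 15. 15.]
pivot [426.8 130.6] grip pt -45 [384.9 146.8]
t 23.7667 tcp [403.3 125.4 190.7] toolx yaw 163.3 zdir [-0.009  0.024 -1.   ] j [ 0.11  0.11 -0.42  1.05  0.02  0.4 ] F [ 0.9 -0.   0.8] w 1.0 g 0.0
shift [ 20.5   2.2 151.1] turn -0.2
```

Call:
jog_arm(steps=[10,6,35,4.5,0.8,22,12.5,70,4.5,0.8,22,12.5,100,4.5,0.8,22,12.5,125,4.5,0.8,22,12.5,131,4.5,0.8])

```text
time: 24.18
ee_pos: [0.3825, 0.1474, 0.0568]
orientation: [0.183, 0.983, 0.01, -0.009]
contact_force: [-1.0, -0.8, 0.3]
gripper_width: 0.798
grip_force: 0.0
```

Call:
jog_arm(steps=[0,0,0,0,0.8,0,0,0,0,0.8])

```text
time: 24.35
ee_pos: [0.3856, 0.1474, 0.0608]
orientation: [0.183, 0.983, 0.011, -0.007]
contact_force: [-0.2, 0.3, 1.2]
gripper_width: 0.802
grip_force: 0.0
```

```bash
python3 -c "
from clampm import *
clampm('cl2.png',(.42,.13))
go(384.9,146.8,0,158.8)"
```

```text
t 24.4 tcp [386.2 147.4  61.4] toolx yaw 158.9 zdir [-0.008  0.024 -1.   ] j [ 0.17  0.23 -0.66  0.68  0.03  0.53] F [0.2 0.4 0.1] w 0.8 g 0.0
n 1 rect [413.6 135.2] [ 51.1 111.9] 69.6
yaw -21.0 len 112.0 widths [51. 49. 46. 44. 40. 37. 35. 31. 28. 25. 22. 16. 16. 16. 15. 15. 15. 15.]
pivot [416.5 133.4] grip pt -45 [374.5 149.5]
t 24.4 tcp [386.2 147.4  61.4] toolx yaw 158.9 zdir [-0.008  0.024 -1.   ] j [ 0.17  0.23 -0.66  0.68  0.03  0.53] F [0.2 0.4 0.1] w 0.8 g 0.0
shift [ 0.  -2.3 61.4] turn 0.1
```

Call:
jog_arm(steps=[0,-1.5,20,0,0.8,0,-1.5,40,0,0.8,0,-1.5,52,0,0.8,0,-1.5,58,0,0.8,0,-1.5,60,0,0.8])

```text
time: 24.82
ee_pos: [0.3847, 0.1472, 0.0008]
orientation: [0.184, 0.983, 0.011, -0.006]
contact_force: [-0.2, -0.0, -0.1]
gripper_width: 0.803
grip_force: 0.0
```

Call:
jog_arm(steps=[0,0,3,0,0.75,0,0,6,0,0.7,0,0,6,0,0.7])

```text
time: 25.07
ee_pos: [0.3845, 0.1473, -0.0052]
orientation: [0.184, 0.983, 0.011, -0.006]
contact_force: [0.4, -0.3, -0.3]
gripper_width: 0.699
grip_force: 0.0
```

Call:
jog_arm(steps=[0,0,0,0,0.6,0,0,0,0,0.5,0,0,0,0,0.45,0,0,0,0,0.42,0,0,0,0,0.42])

```text
time: 25.48
ee_pos: [0.3837, 0.146, -0.0047]
orientation: [0.184, 0.983, 0.01, -0.006]
contact_force: [-4.6, -7.3, 18.0]
gripper_width: 0.427
grip_force: 9.1
```

Call:
jog_arm(steps=[0,0,-3,0,0.42,0,0,-5,0,0.42,0,0,-5,0,0.42])

```text
time: 25.73
ee_pos: [0.3845, 0.1473, 0.0]
orientation: [0.184, 0.983, 0.011, -0.006]
contact_force: [0.9, -0.8, -0.1]
gripper_width: 0.418
grip_force: 0.0
```

```bash
python3 -c "
from h import *
st()
im,c=shot('wrist','cl3.png');s,_=shot('side','cs3.png');D=cal('side');q=proj(D,(.40,.14,.02)).astype(int);print(q)
k=np.zeros((500,800,3),np.uint8)
k[:,:400]=cv2.resize(im[60:360,160:400,::-1],(400,500));k[:400,400:]=cv2.resize(s[q[1]-35:q[1]+35,q[0]-35:q[0]+35,::-1],(400,400),interpolation=cv2.INTER_CUBIC)
cv2.imwrite('pics/cl3c.png',k)"
```

```text
t 25.7333 tcp [384.5 147.3   0. ] toolx yaw 158.8 zdir [-0.008  0.024 -1.   ] j [ 0.17  0.33 -0.73  0.51  0.03  0.54] F [ 0.9 -0.8 -0.1] w 0.418 g 0.0
[227 205]
```

View pics/cl3c.png

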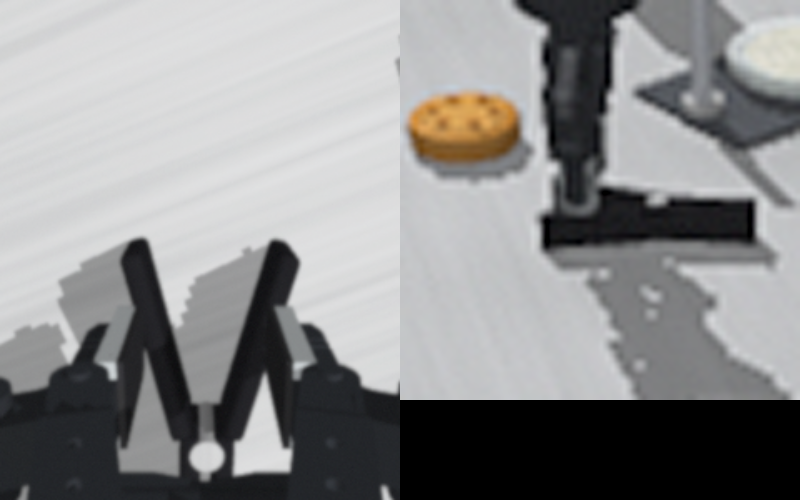

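The crop shows the pads at the two handles, tips about level with the handle tops (left pad (120,340), right (295,340), pivot (205,455)): the tips really sit ~25 mm above the reported TCP. Opening, lowering 17 mm, then squeezing.

Call:
jog_arm(steps=[0,0,0,0,0.55,0,0,0,0,0.7,0,0,0,0,0.72,0,0,4,0,0.72,0,0,8,0,0.72])

```text
time: 26.25
ee_pos: [0.3842, 0.1473, -0.0087]
orientation: [0.184, 0.983, 0.011, -0.006]
contact_force: [1.0, -0.2, -0.0]
gripper_width: 0.722
grip_force: 0.0
```

Call:
jog_arm(steps=[0,0,3,0,0.72,0,0,6,0,0.72,0,0,8,0,0.72,0,0,8,0,0.72])

```text
time: 26.58
ee_pos: [0.3835, 0.1474, -0.017]
orientation: [0.184, 0.983, 0.011, -0.007]
contact_force: [-0.6, 0.4, 0.4]
gripper_width: 0.72
grip_force: 0.0
```

Call:
jog_arm(steps=[0,0,0,0,0.65,0,0,0,0,0.6,0,0,0,0,0.55])

```text
time: 26.83
ee_pos: [0.3841, 0.1476, -0.0162]
orientation: [0.184, 0.983, 0.011, -0.006]
contact_force: [-0.6, -0.3, 3.8]
gripper_width: 0.553
grip_force: 4.6
```

Call:
jog_arm(steps=[0,0,0,0,0.51,0,0,0,0,0.48])

```text
time: 27.0
ee_pos: [0.3842, 0.1477, -0.016]
orientation: [0.184, 0.983, 0.011, -0.006]
contact_force: [-2.1, 0.1, 6.1]
gripper_width: 0.481
grip_force: 5.4
```

Call:
jog_arm(steps=[0,0,-1,0,0.42,0,0,-2,0,0.37,0,0,-2,0,0.33])

```text
time: 27.25
ee_pos: [0.384, 0.1474, -0.0143]
orientation: [0.184, 0.983, 0.011, -0.006]
contact_force: [0.0, -0.9, -1.1]
gripper_width: 0.332
grip_force: 5.2
```

Call:
jog_arm(steps=[0,0,0,0,0.28,0,0,0,0,0.26,0,0,0,0,0.24,0,0,0,0,0.24])

```text
time: 27.58
ee_pos: [0.3841, 0.1476, -0.0144]
orientation: [0.184, 0.983, 0.011, -0.006]
contact_force: [-0.4, 0.6, 3.2]
gripper_width: 0.241
grip_force: 6.5
```

Call:
jog_arm(steps=[0,0,0,0,0.2,0,0,0,0,0.15,0,0,0,0,0.1,0,0,0,0,0.1], newtons=40)

```text
time: 27.92
ee_pos: [0.3841, 0.1476, -0.0142]
orientation: [0.184, 0.983, 0.011, -0.006]
contact_force: [-0.8, 0.2, 7.9]
gripper_width: 0.215
grip_force: 39.1
```

Call:
jog_arm(steps=[0,0,0,0,0.1,0,0,0,0,0.1,0,0,0,0,0.1])

```text
time: 28.17
ee_pos: [0.3841, 0.1476, -0.0142]
orientation: [0.184, 0.983, 0.011, -0.006]
contact_force: [-1.1, 0.6, 7.8]
gripper_width: 0.213
grip_force: 39.1
```

```bash
python3 -c "
from h import *
st()
im,c=shot('wrist','cl4.png')
m=((im.max(2)<60)*255).astype(np.uint8)
for r in range(190,345,10):
    x=np.where(m[r])[0];s=np.split(x,np.where(np.diff(x)>2)[0]+1);print(r,[(int(k[0]),int(k[-1])) for k in s if len(k)>1])
g=im.min(2);w=(g>225).astype(np.uint8);n,l,s,ct=cv2.connectedComponentsWithStats(w);print([(ct[i].round(),s[i,4]) for i in range(1,n) if 20<s[i,4]<600 and ct[i][1]>250])
"
```

```text
t 28.1667 tcp [384.1 147.6 -14.2] toolx yaw 158.8 zdir [-0.008  0.024 -1.   ] j [ 0.17  0.36 -0.75  0.47  0.03  0.54] F [-1.1  0.6  7.8] w 0.213 g 39.131999015808105
190 []
200 []
210 []
220 [(263, 275), (288, 300)]
230 [(262, 275), (288, 302)]
240 [(262, 275), (288, 301)]
250 [(260, 275), (289, 305)]
260 [(233, 243), (258, 275), (289, 307), (322, 332)]
270 [(229, 240), (256, 275), (289, 309), (325, 335)]
280 [(221, 247), (257, 275), (289, 309), (317, 343)]
290 [(161, 192), (215, 275), (289, 349), (373, 403)]
300 [(143, 275), (289, 421)]
310 [(124, 275), (289, 301), (306, 439)]
320 [(107, 258), (263, 275), (288, 301), (307, 458), (551, 556)]
330 [(88, 157), (162, 251), (263, 279), (285, 300), (314, 402), (409, 476), (538, 542)]
340 [(69, 142), (164, 251), (264, 279), (285, 300), (315, 400), (422, 495), (524, 530)]
[]
```

Handles are parallel at the stop (39 N). Compute where the clamp sits in the tool and plan the carry.

```bash
cat > carry.py <<'E'
from h import *
def seat(row,col):
    c=cal("wrist");p,R=st();t=ray(c,col,row,.024)*1e3;u=-R[:,0];u=u.copy();u[2]=0;u/=np.linalg.norm(u)
    s=t+u*(67+47);s[2]=12;off=R.T@(s-p);np.save("off.npy",off);print("handle tip",t.round(1),"pinch at",(-67+(p-t)@u).round(1),"seat in tool",off.round(1))
def togo(x,y,z,yaw):
    off=np.load("off.npy");p,R=st();y0=np.degrees(np.arctan2(R[1,0],R[0,0]))
    R2=Ro.from_euler("z",yaw-y0,degrees=True).as_matrix()@R
    tcp=np.array([x,y,z])-R2@off;print("seat now",(p+R@off).round(1),"tcp target",tcp.round(1),"shift",(R.T@(tcp-p)).round(1),"turn",round((y0-yaw+180)%360-180,1))
E
python3 -c "
from carry import *
seat(215,282)
togo(495,278,125,194)
print([ (proj(cal('wrist'),(.4,.1,.1)))])"
```

```text
t 28.2167 tcp [384.1 147.6 -14.2] toolx yaw 158.8 zdir [-0.008  0.024 -1.   ] j [ 0.17  0.36 -0.75  0.47  0.03  0.54] F [-2.1  0.4  7. ] w 0.211 g 39.13214385509491
handle tip [360.2 155.9  24. ] pinch at -41.7 seat in tool [-88.2  -0.4 -27.7]
t 28.2167 tcp [384.1 147.6 -14.2] toolx yaw 158.8 zdir [-0.008  0.024 -1.   ] j [ 0.17  0.36 -0.75  0.47  0.03  0.54] F [-2.1  0.4  7. ] w 0.211 g 39.13214385509491
seat now [466.5 114.8  12. ] tcp target [408.8 257.4  98.8] shift [  18.5  113.5 -110.5] turn -35.2
[array([133.82134697, 523.3043704 ])]
```

Call:
jog_arm(steps=[0,0,-20,0,0.1,0,0,-50,0,0.1,0,0,-85,0,0.1,0,0,-115,0,0.1,0,0,-125,0,0.1])

```text
time: 28.63
ee_pos: [0.3868, 0.1447, 0.1141]
orientation: [0.184, 0.983, 0.012, -0.004]
contact_force: [1.0, 0.6, -0.8]
gripper_width: 0.216
grip_force: 39.6
```

```bash
python3 -c "
from carry import *
togo(495,278,125,194)"
```

```text
t 28.6333 tcp [386.8 144.7 114.1] toolx yaw 158.8 zdir [-0.004  0.024 -1.   ] j [ 0.16  0.16 -0.58  0.83  0.02  0.53] F [ 1.   0.6 -0.8] w 0.216 g 39.58863079547882
seat now [469.1 111.8 140.6] tcp target [408.8 257.5  98.5] shift [ 20.  112.8  18.2] turn -35.2
```

Call:
jog_arm(steps=[4,24,0,-7,0.1,8,48,0,-14,0.1,12,72,0,-21,0.1,16,96,0,-28,0.1,20,113,0,-35.2,0.1])

```text
time: 29.05
ee_pos: [0.4074, 0.2587, 0.1128]
orientation: [-0.125, 0.992, 0.012, -0.003]
contact_force: [-0.1, 0.5, -0.5]
gripper_width: 0.213
grip_force: 39.6
```

Call:
jog_arm(steps=[0,0,0,0,0.1,0,0,0,0,0.1,0,0,0,0,0.1])

```text
time: 29.3
ee_pos: [0.4065, 0.2564, 0.1126]
orientation: [-0.121, 0.993, 0.012, -0.004]
contact_force: [-0.6, 0.0, -1.2]
gripper_width: 0.214
grip_force: 39.7
```

```bash
python3 -c "
from carry import *
togo(495,278,78,194)
im,c=shot('wrist','k1.png')
for n,q in(('scene','k1s.png'),('side','k1d.png')):shot(n,q)
m=im.max(2)
for r in range(200,345,12):
    x=np.where(m[r]<60)[0];s=np.split(x,np.where(np.diff(x)>2)[0]+1);print(r,[(int(k[0]),int(k[-1])) for k in s if len(k)>1 and 200<k[0]<360])
# side & scene: where should jaws/post be
for n in('scene','side'):
    c=cal(n);print(n,'post top',proj(c,(.495,.278,.106)).round(1))
"
```

```text
t 29.3 tcp [406.5 256.4 112.6] toolx yaw -166.1 zdir [-0.01   0.023 -1.   ] j [ 0.39  0.28 -0.42  0.87  0.02  0.15] F [-0.6  0.  -1.2] w 0.214 g 39.65290009975433
seat now [492.5 276.5 139.9] tcp target [409.  257.6  50.7] shift [-3.  -0.9 61.8] turn -0.1
200 []
212 [(267, 272), (292, 296)]
224 [(263, 274), (289, 301)]
236 [(262, 274), (289, 302)]
248 [(260, 275), (289, 305)]
260 [(233, 243), (258, 274), (289, 307), (322, 332)]
272 [(229, 240), (255, 275), (288, 310), (325, 336)]
284 [(217, 249), (255, 275), (289, 310), (316, 347)]
296 [(289, 414)]
308 [(289, 436)]
320 [(288, 301), (306, 459)]
332 [(262, 279), (285, 300), (314, 401)]
344 [(264, 279), (285, 300), (313, 403)]
scene post top [356.1 265.6]
side post top [243.6 163.9]
```

Call:
jog_arm(steps=[-3,-1,5,0,0.1,-3,-1,10,0,0.1,-3,-1,18,0,0.1,-3,-1,26,0,0.1,-3,-1,28,0,0.1])

```text
time: 29.87
ee_pos: [0.409, 0.2569, 0.0832]
orientation: [-0.122, 0.992, 0.012, -0.004]
contact_force: [-1.3, 0.1, -1.4]
gripper_width: 0.21
grip_force: 39.7
```

Call:
jog_arm(steps=[0,0,4,0,0.1,0,0,8,0,0.1,0,0,12,0,0.1])

```text
time: 30.12
ee_pos: [0.41, 0.2578, 0.0726]
orientation: [-0.122, 0.992, 0.012, -0.003]
contact_force: [-0.9, -0.4, -1.4]
gripper_width: 0.212
grip_force: 39.6
```

Call:
jog_arm(steps=[0,0,5,0,0.1,0,0,10,0,0.1,0,0,16,0,0.1,0,0,22,0,0.1,0,0,22,0,0.1])

```text
time: 30.53
ee_pos: [0.409, 0.258, 0.0497]
orientation: [-0.122, 0.992, 0.012, -0.004]
contact_force: [-0.4, -0.1, -1.1]
gripper_width: 0.21
grip_force: 39.7
```

```bash
python3 -c "
from carry import *
togo(495,278,78,194)
a,_=shot('scene','k2s.png');b,_=shot('side','k2d.png')
# post top visible above clamp? print brightness column at post in side & scene
c=cal('scene');
for z in (.104,.098,.094,.085,.07):
    x,y=proj(c,(.495,.278,z)).round().astype(int);print('scene',z,(x,y),a[y,x-5:x+6].mean(1).round().astype(int))
c=cal('side')
for z in (.104,.098,.094,.085,.07,.05):
    x,y=proj(c,(.495,.276,z)).round().astype(int);print('side',z,(x,y),b[y,x-6:x+7].mean(1).round().astype(int))
"
```

```text
t 30.5333 tcp [409.  258.   49.7] toolx yaw -166.0 zdir [-0.01   0.023 -1.   ] j [ 0.39  0.36 -0.5   0.71  0.03  0.15] F [-0.4 -0.1 -1.1] w 0.21 g 39.650423526763916
seat now [495.  278.3  77. ] tcp target [409.  257.7  50.8] shift [ 0.1 -0.3 -1. ] turn -0.0
scene 0.104 (np.int64(356), np.int64(266)) [ 69  56  86 138 158 161 158 127  63  29  37]
scene 0.098 (np.int64(356), np.int64(268)) [ 33  39  70  98 124 138 141 108  55  43  52]
scene 0.094 (np.int64(356), np.int64(269)) [ 31  47  71  93 111 130 128 102  74  65  61]
scene 0.085 (np.int64(355), np.int64(271)) [ 35  36  51  80  98 118 129 131 121 117  82]
scene 0.07 (np.int64(355), np.int64(275)) [125 122  94  83  88  87  77  66  50  41  39]
side 0.104 (np.int64(244), np.int64(165)) [135 130 124 119 135 157 162 142 141 175 192 188 186]
side 0.098 (np.int64(244), np.int64(166)) [133 127 128 118 109 126 135 124  87 147 198 190 187]
side 0.094 (np.int64(244), np.int64(167)) [132 115 102  75  81 127 140 130  69 141 199 194 191]
side 0.085 (np.int64(244), np.int64(169)) [ 40  20  17  13  77 135 144 124  74 119 171 147 110]
side 0.07 (np.int64(244), np.int64(173)) [27 25 28 28 23 24 29 23 27 31 26 26 13]
side 0.05 (np.int64(244), np.int64(178)) [152 124 127 128 129 135 142 130 116 119 123 175 200]
```

The jaws (dark at the post's height 70 mm, post visible above and below) surround the post with no contact force. Releasing.

Call:
jog_arm(steps=[0,0,0,0,0.2,0,0,0,0,0.3,0,0,0,0,0.4,0,0,0,0,0.5,0,0,0,0,0.6])

```text
time: 31.05
ee_pos: [0.4099, 0.2583, 0.0512]
orientation: [-0.122, 0.992, 0.012, -0.003]
contact_force: [-0.1, -0.6, -0.1]
gripper_width: 0.595
grip_force: 0.0
```

Call:
jog_arm(steps=[0,0,0,0,0.75,0,0,0,0,0.85])

```text
time: 31.22
ee_pos: [0.4098, 0.2583, 0.0511]
orientation: [-0.122, 0.992, 0.012, -0.003]
contact_force: [-0.6, -0.1, -0.1]
gripper_width: 0.846
grip_force: 0.0
```

Call:
jog_arm(steps=[0,0,-15,0,0.85,0,0,-35,0,0.85,0,0,-70,0,0.9,0,0,-105,0,1,0,0,-140,0,1])

```text
time: 31.63
ee_pos: [0.4105, 0.2547, 0.1924]
orientation: [-0.122, 0.992, 0.012, -0.003]
contact_force: [0.7, 1.4, -0.3]
gripper_width: 1.0
grip_force: 0.0
```

```bash
python3 -c "
from carry import *
st()
im,c=shot('wrist','k3.png');a,_=shot('scene','k3s.png');b,_=shot('side','k3d.png');np.savez('k3.npz',*c)
c=cal('scene');
for z in (.104,.098,.085,.07,.05):
    x,y=proj(c,(.495,.278,z)).round().astype(int);print('scene',z,(x,y),a[y,x-5:x+6].mean(1).round().astype(int))
c=cal('side')
for z in (.104,.098,.085,.078,.07,.05):
    x,y=proj(c,(.495,.276,z)).round().astype(int);print('side',z,(x,y),b[y,x-8:x+7].mean(1).round().astype(int))
m=((b.max(2)<45)*255).astype(np.uint8);n,l,s,ct=cv2.connectedComponentsWithStats(m);print([(ct[i].round(),s[i].tolist()) for i in range(1,n) if s[i,4]>60 and 190<ct[i][0]<300])
"
```

```text
t 31.6333 tcp [410.5 254.7 192.4] toolx yaw -166.0 zdir [-0.009  0.024 -1.   ] j [ 0.39  0.22 -0.29  1.07  0.03  0.14] F [ 0.7  1.4 -0.3] w 1.0 g 0.0
scene 0.104 (np.int64(356), np.int64(266)) [125 121 116 136 155 158 159 143 117 104  93]
scene 0.098 (np.int64(356), np.int64(268)) [127 121  91  96 118 137 140 121  96  84  85]
scene 0.085 (np.int64(355), np.int64(271)) [128 124 109  85  97 113 126 125 100  88  87]
scene 0.07 (np.int64(355), np.int64(275)) [ 90  86  81  85 108 122 131 120  90  70  55]
scene 0.05 (np.int64(354), np.int64(280)) [ 86  72  73  81 102 120 130 123  69  36  35]
side 0.104 (np.int64(244), np.int64(165)) [138 137 132 128 119 114 131 155 157 136 160 190 185 183 185]
side 0.098 (np.int64(244), np.int64(166)) [142 136 129 120 117 121 123 127 129 113 155 191 188 186 184]
side 0.085 (np.int64(244), np.int64(169)) [123 123 123 123 123 124 122 130 135 119 136 177 193 188 186]
side 0.078 (np.int64(244), np.int64(171)) [122 123 122 123 122 121 122 130 135 122 117 117 137 176 191]
side 0.07 (np.int64(244), np.int64(173)) [123 122 121 122 122 122 122 129 136 124 118 123 121 116 137]
side 0.05 (np.int64(244), np.int64(178)) [194 184 143 112 119 121 121 128 134 125 114 118 119 172 195]
[(array([227.,   6.]), [218, 0, 20, 16, 253]), (array([206.,  43.]), [201, 32, 12, 23, 184]), (array([221.,  83.]), [210, 80, 23, 7, 115]), (array([222., 109.]), [210, 89, 25, 48, 667]), (array([229., 191.]), [213, 183, 34, 17, 234]), (array([261., 246.]), [243, 241, 41, 14, 373]), (array([239., 284.]), [218, 273, 45, 25, 451]), (array([295., 407.]), [271, 402, 49, 11, 428])]
```

The clamp is no longer at that height; locating it.

```bash
python3 -c "
from h import *
k=np.load('k3.npz');c=[k[i] for i in k]
im=cv2.imread('pics/k3.png');m=((im.max(2)<60)*255).astype(np.uint8);m[325:]=0
n,l,s,ct=cv2.connectedComponentsWithStats(m)
for i in range(1,n):
    if s[i,4]>60:
        q=np.argwhere(l==i)[:,::-1].astype(np.float32);r=cv2.minAreaRect(q);print(ct[i].round(),s[i].tolist(),np.round(r[0]),np.round(r[1]),round(r[2]),cv2.boxPoints(r).round().tolist())
        for z in(.02,.03,.08):print('  z',z,[(ray(c,*b,z)[:2]*1e3).round().tolist() for b in cv2.boxPoints(r)])
for z in(.006,.106):print('post',z,proj(c,(.495,.278,z)))
im=cv2.imread('pics/k3s.png');m=((im.max(2)<45)*255).astype(np.uint8)
n,l,s,ct=cv2.connectedComponentsWithStats(m);c=cal('scene')
for i in range(1,n):
    if s[i,4]>50 and 280<ct[i][0]<420 and 200<ct[i][1]<340:
        q=np.argwhere(l==i)[:,::-1].astype(np.float32);r=cv2.minAreaRect(q);print('scene',ct[i].round(),s[i].tolist())
        for z in(.02,.03,.08):print('  z',z,[(ray(c,*b,z)[:2]*1e3).round().tolist() for b in cv2.boxPoints(r)])
im=cv2.imread('pics/k3d.png');c=cal('side')
print('side row dump');g=im.mean(2).astype(int)
for y in range(160,206,3):print(y,g[y,208:262:2])
"
```

```text
[288. 178.] [283, 149, 11, 61, 290] [288. 179.] [ 5. 60.] 6 [[283.0, 209.0], [289.0, 149.0], [294.0, 149.0], [288.0, 209.0]]
  z 0.02 [[437.0, 266.0], [370.0, 255.0], [369.0, 261.0], [436.0, 272.0]]
  z 0.03 [[434.0, 265.0], [370.0, 255.0], [369.0, 260.0], [433.0, 271.0]]
  z 0.08 [[421.0, 260.0], [366.0, 252.0], [366.0, 257.0], [421.0, 265.0]]
[271. 209.] [263, 150, 15, 114, 592] [271. 206.] [113.  12.] 88 [[263.0, 150.0], [275.0, 150.0], [279.0, 263.0], [267.0, 263.0]]
  z 0.02 [[378.0, 229.0], [375.0, 242.0], [502.0, 278.0], [506.0, 264.0]]
  z 0.03 [[377.0, 229.0], [374.0, 241.0], [498.0, 276.0], [501.0, 263.0]]
  z 0.08 [[373.0, 230.0], [370.0, 240.0], [475.0, 270.0], [478.0, 259.0]]
[290. 242.] [285, 214, 11, 49, 227] [290. 238.] [48.  7.] 83 [[284.0, 214.0], [290.0, 214.0], [296.0, 262.0], [289.0, 262.0]]
  z 0.02 [[443.0, 268.0], [440.0, 276.0], [496.0, 297.0], [499.0, 289.0]]
  z 0.03 [[440.0, 267.0], [438.0, 274.0], [492.0, 295.0], [494.0, 288.0]]
  z 0.08 [[426.0, 262.0], [424.0, 268.0], [470.0, 286.0], [473.0, 280.0]]
[129. 304.] [17, 255, 172, 70, 4224] [110. 315.] [ 61.
[... 2138 characters left out ...]
0  60  84]
190 [130 127 107 161  94  60  11   9  27  33  33  27  25  25  27  24  17  14
  31  39  72  87  85  87  89  84  76]
193 [112  81  53  23  27  36  33  27  28  29  23  14  47  82 108 117 127 125
 108  72  57  66  91  84  63  67  91]
196 [ 68  70  97  38  31  29  26  19  15  84 109 127 123 122 121 118 118 119
 111 113 116 100  99 166 188 183 180]
199 [125 120 114 148  78  52 109 130 125 123 119 117 112 166 180 195 192 188
 185 184 185 176 111 134 185 181 181]
202 [200 194 192 189 196 143 123 113 166 180 191 191 188 186 186 188 189 187
 186 186 185 186 190 138 111 173 185]
205 [190 192 192 191 189 191 197 193 188 186 188 186 186 188 186 187 189 192
 187 188 187 186 187 187 180 111 127]
```

The clamp slid down and sits low on the post, gripping it near its lips. Re-squeeze its handles there, push forward, raise it up the post, and release more slowly.

```bash
python3 -c "
from h import *
go(396,252,-5,-164.4)"
```

```text
t 31.7833 tcp [412.8 255.7 193.5] toolx yaw -166.0 zdir [-0.004  0.026 -1.   ] j [ 0.39  0.21 -0.28  1.07  0.03  0.14] F [-0.6  1.  -0.4] w 1.004 g 0.0
shift [ 17.7  -4.6 198.4] turn -1.6
```

Call:
jog_arm(steps=[8,-3,35,-1.6,0.9,17,-5,70,-1.6,0.8,17,-5,105,-1.6,0.75,17,-5,130,-1.6,0.75,17,-5,140,-1.6,0.75])

```text
time: 32.2
ee_pos: [0.391, 0.2479, 0.0467]
orientation: [-0.136, 0.991, 0.012, -0.006]
contact_force: [-0.9, -1.2, -0.1]
gripper_width: 0.753
grip_force: 0.0
```

Call:
jog_arm(steps=[0,0,0,0,0.75,0,0,0,0,0.75])

```text
time: 32.37
ee_pos: [0.3935, 0.2489, 0.0501]
orientation: [-0.136, 0.991, 0.012, -0.004]
contact_force: [0.2, 0.4, 1.7]
gripper_width: 0.745
grip_force: 0.0
```

```bash
python3 -c "
from h import *
go(396,252,-14,-164.4)
im,c=shot('wrist','k4.png');m=im.max(2)
for r in range(130,300,10):
    x=np.where(m[r]<60)[0];s=np.split(x,np.where(np.diff(x)>2)[0]+1);print(r,[(int(k[0]),int(k[-1])) for k in s if len(k)>1 and 180<k[0]<370])
for t in((.372,.2455,.024),(.396,.252,.024),(.495,.278,.03)):print(proj(c,t))
"
```

```text
t 32.3667 tcp [393.5 248.9  50.1] toolx yaw -164.4 zdir [-0.011  0.023 -1.   ] j [ 0.39  0.33 -0.55  0.69  0.03  0.12] F [0.2 0.4 1.7] w 0.745 g 0.0
shift [-3.6  0.7 64.1] turn -0.0
130 []
140 []
150 []
160 []
170 []
180 []
190 [(262, 266), (301, 306)]
200 [(259, 268), (299, 309)]
210 [(260, 269), (298, 307)]
220 [(262, 271), (296, 306)]
230 [(263, 272), (295, 305)]
240 [(264, 273), (294, 303)]
250 [(208, 212), (266, 274), (293, 302), (353, 357)]
260 [(185, 187), (202, 213), (267, 276), (292, 301), (352, 363)]
270 [(196, 213), (268, 277), (291, 300), (352, 369)]
280 [(190, 214), (270, 281), (287, 298), (351, 375)]
290 [(189, 212), (272, 275), (294, 295), (352, 376)]
[285.78076934 193.5622437 ]
[285.36865258 230.43060485]
[283.0654573  367.16099173]
```

Call:
jog_arm(steps=[-2,1,20,0,0.72,-2,1,40,0,0.72,-2,1,52,0,0.7,-2,1,58,0,0.7,-2,1,61,0,0.7])

```text
time: 32.83
ee_pos: [0.3958, 0.2524, -0.01]
orientation: [-0.136, 0.991, 0.012, -0.003]
contact_force: [-0.5, -0.2, -0.1]
gripper_width: 0.699
grip_force: 0.0
```

Call:
jog_arm(steps=[0,0,0,0,0.6,0,0,0,0,0.5,0,0,0,0,0.4])

```text
time: 33.08
ee_pos: [0.3964, 0.2526, -0.0092]
orientation: [-0.136, 0.991, 0.013, -0.002]
contact_force: [1.0, 0.2, 0.1]
gripper_width: 0.401
grip_force: 0.0
```

Call:
jog_arm(steps=[0,0,0,0,0.35,0,0,0,0,0.3,0,0,0,0,0.25,0,0,0,0,0.2,0,0,0,0,0.15])

```text
time: 33.5
ee_pos: [0.3966, 0.2527, -0.0089]
orientation: [-0.136, 0.991, 0.013, -0.002]
contact_force: [-1.6, -0.7, 11.8]
gripper_width: 0.213
grip_force: 38.8
```

Call:
jog_arm(steps=[0,0,0,0,0.1,0,0,0,0,0.1,0,0,0,0,0.1])

```text
time: 33.75
ee_pos: [0.3965, 0.2527, -0.0089]
orientation: [-0.136, 0.991, 0.013, -0.002]
contact_force: [-2.0, -1.2, 12.5]
gripper_width: 0.208
grip_force: 38.8
```

```bash
python3 -c "
from h import *
st()
im,c=shot('wrist','k5.png');m=im.max(2)
for r in range(190,300,8):
    x=np.where(m[r]<60)[0];s=np.split(x,np.where(np.diff(x)>2)[0]+1);print(r,[(int(k[0]),int(k[-1])) for k in s if len(k)>1 and 180<k[0]<370])
"
```

```text
t 33.75 tcp [396.5 252.7  -8.9] toolx yaw -164.4 zdir [-0.007  0.025 -1.   ] j [ 0.39  0.43 -0.6   0.54  0.03  0.12] F [-2.  -1.2 12.5] w 0.208 g 38.82727861404419
190 []
198 []
206 [(265, 274), (289, 298)]
214 [(263, 275), (289, 301)]
222 [(263, 275), (289, 301)]
230 [(263, 275), (288, 301)]
238 [(263, 275), (288, 301)]
246 [(261, 275), (288, 304)]
254 [(239, 244), (259, 275), (288, 306)]
262 [(233, 243), (258, 275), (288, 307), (322, 332)]
270 [(229, 240), (256, 275), (288, 309), (324, 335)]
278 [(226, 245), (256, 275), (288, 309), (320, 339)]
286 [(217, 250), (255, 274), (288, 310), (314, 347)]
294 [(204, 274), (288, 361)]
```

Call:
jog_arm(steps=[0,0,-2,0,0.1,0,0,-4,0,0.1,0,0,-6,0,0.1])

```text
time: 34.05
ee_pos: [0.3956, 0.2521, -0.0038]
orientation: [-0.136, 0.991, 0.012, -0.003]
contact_force: [0.1, -0.4, -1.9]
gripper_width: 0.213
grip_force: 39.0
```

```bash
python3 -c "
from carry import *
seat(204,282)
off=np.load('off.npy');off[2]-=11;np.save('off.npy',off)
togo(496,278,78,-164.4)"
```

```text
t 34.05 tcp [395.6 252.1  -3.8] toolx yaw -164.4 zdir [-0.009  0.024 -1.   ] j [ 0.39  0.42 -0.6   0.55  0.03  0.12] F [ 0.1 -0.4 -1.9] w 0.213 g 39.02770400047302
handle tip [368.6 243.3  24. ] pinch at -38.6 seat in tool [-85.6  -0.8 -16. ]
t 34.05 tcp [395.6 252.1  -3.8] toolx yaw -164.4 zdir [-0.009  0.024 -1.   ] j [ 0.39  0.42 -0.6   0.55  0.03  0.12] F [ 0.1 -0.4 -1.9] w 0.213 g 39.02770400047302
seat now [478.5 273.7  23. ] tcp target [413.1 256.4  51.2] shift [-17.9   0.8 -55. ] turn -0.0
```

Call:
jog_arm(steps=[0,0,-10,0,0.1,0,0,-20,0,0.1,0,0,-30,0,0.1,0,0,-40,0,0.1,0,0,-40,0,0.1])

```text
time: 34.47
ee_pos: [0.3971, 0.2516, 0.0375]
orientation: [-0.136, 0.991, 0.013, -0.002]
contact_force: [1.5, 0.8, -0.6]
gripper_width: 0.211
grip_force: 39.1
```

Call:
jog_arm(steps=[-4,0.5,0,0,0.1,-8,0.5,0,0,0.1,-8,0.5,0,0,0.1])

```text
time: 34.72
ee_pos: [0.4043, 0.254, 0.0355]
orientation: [-0.136, 0.991, 0.012, -0.003]
contact_force: [0.3, 0.2, -0.8]
gripper_width: 0.209
grip_force: 39.1
```

```bash
python3 -c "
from carry import *
togo(495,278,78,-164.4)
a,ca=shot('scene','k6s.png');b,cb=shot('side','k6d.png')
for n,im,c,yy in(('scene',a,ca,.278),('side',b,cb,.276)):
  for z in (.1,.09,.08,.07,.06,.05,.04,.03):
    x,y=proj(c,(.495,yy,z)).round().astype(int);print(n,z,(x,y),im[y,x-12:x+13].mean(1).round().astype(int))
"
```

```text
t 34.7167 tcp [404.3 254.   35.5] toolx yaw -164.4 zdir [-0.009  0.024 -1.   ] j [ 0.39  0.37 -0.54  0.66  0.03  0.12] F [ 0.3  0.2 -0.8] w 0.209 g 39.12178874015808
seat now [487.2 275.6  62.3] tcp target [412.1 256.4  51.2] shift [ -8.1   0.6 -15.8] turn -0.0
scene 0.1 (np.int64(356), np.int64(267)) [ 89  91  92  91  92  88  89  88  84  89 120 142 156 157 127  64  32  36
  38  51  66  62  54  42  39]
scene 0.09 (np.int64(356), np.int64(270)) [ 88  84  78  65  52  46  39  35  49  77  94 113 127 125  88  42  30  41
  47  46  43  44  34  40  46]
scene 0.08 (np.int64(355), np.int64(272)) [ 91  88  72  46  37  39  33  35  38  53  80  99 119 131 124  87  78  98
 100  78  52  37  37  49  84]
scene 0.07 (np.int64(355), np.int64(275)) [ 88  84  54  35  35  34  35  42  53  65  89 110 126 130 131 131 118  88
  53  37  36  41  73 112 129]
scene 0.06 (np.int64(355), np.int64(278)) [ 89  95  97  63  60  92 122 128 117  88  86  91  93  92  79  75  52  40
  36  42  71 110 126 129 128]
scene 0.05 (np.int64(354), np.int64(280)) [ 95 109 123 128 124 114 125 129 126 108  85  79  78  72  53  35  36  36
[... 771 characters left out ...]
(244), np.int64(173)) [188 153 118 102  83  47  21  20  24   9  77 133 147 133 126 112  90 106
 144 180 193 187 191 197 201]
side 0.06 (np.int64(244), np.int64(176)) [126 159 120  41  26  28  34  30  33  32  26  22  20  22  27  21  17  67
 164 206 203 205 204 212 213]
side 0.05 (np.int64(244), np.int64(178)) [ 23  18  22  29  28  26  29  23  26  27  29  27  26  24  22  27  13  81
 162 194 201 207 208 206 206]
side 0.04 (np.int64(244), np.int64(181)) [ 24  13  14   5   7  28  68  83 107 148 139 114 119 115  98  70  54 105
 147 170 187 201 211 217 213]
side 0.03 (np.int64(244), np.int64(183)) [130 172 177 196 198 181 171 141 112  95  91 122 137 130 109  90  84  73
  88 116 130 146 155 169 185]
```

Scene shows a dark jaw on each side of the bright post; side shows the jaw tips ~10 mm past its axis. Advance 4 mm, raise 15, and release slowly.

Call:
jog_arm(steps=[-2,0.5,-5,0,0.1,-4,0.5,-10,0,0.1,-4,0.5,-16,0,0.1,-4,0.5,-16,0,0.15,-4,0.5,-16,0,0.19])

```text
time: 35.23
ee_pos: [0.4079, 0.2551, 0.0525]
orientation: [-0.136, 0.991, 0.013, -0.002]
contact_force: [-0.4, -0.5, -1.5]
gripper_width: 0.21
grip_force: 39.1
```

Call:
jog_arm(steps=[0,0,0,0,0.2,0,0,0,0,0.21,0,0,0,0,0.22,0,0,0,0,0.23,0,0,0,0,0.24])

```text
time: 35.65
ee_pos: [0.4073, 0.2549, 0.0518]
orientation: [-0.136, 0.991, 0.012, -0.003]
contact_force: [1.0, -0.1, -0.6]
gripper_width: 0.242
grip_force: 6.4
```

Call:
jog_arm(steps=[0,0,0,0,0.25,0,0,0,0,0.26,0,0,0,0,0.27,0,0,0,0,0.28,0,0,0,0,0.29])

```text
time: 36.07
ee_pos: [0.4075, 0.255, 0.0519]
orientation: [-0.136, 0.991, 0.012, -0.003]
contact_force: [-0.5, 0.7, -0.8]
gripper_width: 0.287
grip_force: 5.5
```

Call:
jog_arm(steps=[0,0,0,0,0.3,0,0,0,0,0.31,0,0,0,0,0.32,0,0,0,0,0.33,0,0,0,0,0.34])

```text
time: 36.48
ee_pos: [0.4074, 0.255, 0.0519]
orientation: [-0.136, 0.991, 0.012, -0.003]
contact_force: [0.4, -0.1, 0.1]
gripper_width: 0.34
grip_force: 5.2
```

```bash
python3 -c "
from carry import *
st()
b,cb=shot('side','k7d.png');np.save('k7d.npy',b)
for z in (.1,.09,.08,.07,.06,.05,.04,.03):
    x,y=proj(cb,(.495,.276,z)).round().astype(int);print(z,(x,y),b[y,x-12:x+13].mean(1).round().astype(int))
"
```

```text
t 36.4833 tcp [407.4 255.   51.9] toolx yaw -164.4 zdir [-0.009  0.024 -1.   ] j [ 0.39  0.35 -0.51  0.71  0.03  0.12] F [ 0.4 -0.1  0.1] w 0.34 g 5.1926556281978264
0.1 (np.int64(244), np.int64(166)) [113 153 152 147 145 139 131 122 120 125 123 129 132 116 160 196 190 189
 188 188 186 184 183 184 187]
0.09 (np.int64(244), np.int64(168)) [119 130 125 123 123 124 126 126 125 127 125 134 135 119 162 200 192 191
 189 189 187 187 188 184 182]
0.08 (np.int64(244), np.int64(171)) [148 121 127 126 125 123 126 124 125 125 124 133 137 124 117 118 137 180
 194 191 189 188 188 187 186]
0.07 (np.int64(244), np.int64(173)) [181 144 117 123 126 125 126 126 126 124 124 131 136 125 121 125 122 118
 136 180 191 187 190 197 198]
0.06 (np.int64(244), np.int64(176)) [189 192 197 186 145 118 123 123 127 124 124 131 135 125 117 119 123 128
 170 198 203 204 204 212 212]
0.05 (np.int64(244), np.int64(178)) [193 190 189 192 197 185 145 118 119 122 121 130 135 127 115 119 121 174
 201 186 199 207 207 205 204]
0.04 (np.int64(244), np.int64(181)) [ 76 129 153 186 204 200 197 197 203 205 167 129 134 129 102  63  47 103
 146 169 188 200 210 216 211]
0.03 (np.int64(244), np.int64(183)) [ 27  26  21   8  24  86 136 135 106  92  89 120 134 128 106  89  84  75
  90 116 131 144 156 167 185]
```

The clamp's jaws drooped in the weakening grip (it pivots about the pads). I must set it down flat, regrip closer to the pivot and release fast. Check cookie_a's place first.

```bash
python3 -c "
from h import *
print((ray(cal('scene'),400,268,.018)*1e3).round(),(ray(cal('side'),203,190,.018)*1e3).round())
go(362,243,51.9,-164.4)"
```

```text
[341. 286.  18.] [343. 287.  18.]
t 36.5333 tcp [407.4 254.9  51.9] toolx yaw -164.4 zdir [-0.009  0.024 -1.   ] j [ 0.39  0.35 -0.51  0.71  0.03  0.12] F [-0.3  0.4 -0.7] w 0.341 g 5.195610853261314
shift [46.9  0.7  0.1] turn -0.0
```

Call:
jog_arm(steps=[10,0,0,0,0.33,20,0,0,0,0.33,30,0,0,0,0.33,40,0,0,0,0.33,46,0,0,0,0.33])

```text
time: 36.95
ee_pos: [0.361, 0.242, 0.0519]
orientation: [-0.136, 0.991, 0.012, -0.003]
contact_force: [-0.4, -0.0, -1.0]
gripper_width: 0.338
grip_force: 5.3
```

Call:
jog_arm(steps=[0,0,8,0,0.33,0,0,16,0,0.33,0,0,24,0,0.33,0,0,32,0,0.33,0,0,40,0,0.33])

```text
time: 37.37
ee_pos: [0.3628, 0.2436, 0.0109]
orientation: [-0.136, 0.991, 0.012, -0.003]
contact_force: [-0.3, 1.0, -1.3]
gripper_width: 0.333
grip_force: 5.4
```

Call:
jog_arm(steps=[0,0,6,0,0.33,0,0,12,0,0.33,0,0,16,0,0.33,0,0,19,0,0.33])

```text
time: 37.7
ee_pos: [0.3625, 0.2439, -0.0076]
orientation: [-0.136, 0.991, 0.012, -0.003]
contact_force: [-0.6, -0.2, 0.2]
gripper_width: 0.334
grip_force: 5.2
```

```bash
python3 -c "
from h import *
st()"
```

```text
t 37.7 tcp [362.5 243.9  -7.6] toolx yaw -164.4 zdir [-0.009  0.024 -1.   ] j [ 0.4   0.38 -0.68  0.51  0.03  0.13] F [-0.6 -0.2  0.2] w 0.334 g 5.190047246287577
```

Call:
jog_arm(steps=[0,0,-15,0,0.33,0,0,-32,0,0.33,5,-20,-32,0,0.33,11,-42,-32,0,0.33,17,-62,-32,0,0.33])

```text
time: 38.12
ee_pos: [0.3638, 0.1786, 0.0238]
orientation: [-0.136, 0.991, 0.012, -0.002]
contact_force: [0.1, -0.5, -1.7]
gripper_width: 0.334
grip_force: 5.5
```

Call:
jog_arm(steps=[0,0,8,0,0.33,0,0,16,0,0.33,0,0,24,0,0.33,0,0,30,0,0.33,0,0,30,0,0.33])

```text
time: 38.53
ee_pos: [0.3621, 0.1801, -0.0078]
orientation: [-0.136, 0.991, 0.012, -0.004]
contact_force: [-0.4, -0.1, -0.9]
gripper_width: 0.332
grip_force: 5.5
```

Call:
jog_arm(steps=[0,0,3,0,0.33,0,0,6,0,0.33,0,0,6,0,0.33])

```text
time: 38.78
ee_pos: [0.3632, 0.1804, -0.0126]
orientation: [-0.136, 0.991, 0.013, -0.002]
contact_force: [0.7, 0.8, -0.2]
gripper_width: 0.329
grip_force: 5.6
```

Call:
jog_arm(steps=[0,0,0,0,0.4,0,0,0,0,0.5,0,0,0,0,0.6,0,0,0,0,0.7,0,0,-15,0,0.75])

```text
time: 39.2
ee_pos: [0.3614, 0.179, 0.0012]
orientation: [-0.136, 0.991, 0.012, -0.004]
contact_force: [-0.9, 0.1, 0.3]
gripper_width: 0.751
grip_force: 0.0
```

Call:
jog_arm(steps=[0,0,-30,0,0.8,0,0,-65,0,0.9,10,0,-95,0,1,20,0,-125,0,1,25,0,-140,0,1])

```text
time: 39.62
ee_pos: [0.3404, 0.1694, 0.1455]
orientation: [-0.136, 0.991, 0.013, -0.001]
contact_force: [0.7, 0.0, -0.7]
gripper_width: 1.002
grip_force: 0.0
```

Call:
jog_arm(steps=[0,0,0,0,1,0,0,0,0,1])

```text
time: 39.78
ee_pos: [0.3408, 0.1696, 0.143]
orientation: [-0.136, 0.991, 0.013, -0.002]
contact_force: [0.4, 0.9, 0.5]
gripper_width: 1.0
grip_force: 0.0
```

```bash
python3 -c "
from clampm import *
clampm('cl6.png',(.40,.19))"
```

```text
t 39.8333 tcp [340.3 169.4 142.2] toolx yaw -164.4 zdir [-0.008  0.024 -1.   ] j [ 0.25  0.07 -0.61  0.9   0.03 -0.03] F [0.4 1.1 0.1] w 1.003 g 0.0
n 2 rect [395.  186.9] [127.1  49.4] 15.3
yaw 15.6 len 127.2 widths [49. 48. 45. 42. 39. 36. 33. 29. 27. 24. 18. 15. 15. 15. 14. 15. 14. 14.
 15. 15.]
pivot [398.3 187.8] grip pt -45 [355.  175.7]
```

Clamp lies flat at pivot (398,188), yaw 15.6°, undamaged geometry (127 mm). Regrip at −29 mm.

```bash
python3 -c "
from h import *
go(370.5,180,-14,-164.4)"
```

```text
t 39.8333 tcp [340.3 169.4 142.2] toolx yaw -164.4 zdir [-0.008  0.024 -1.   ] j [ 0.25  0.07 -0.61  0.9   0.03 -0.03] F [0.4 1.1 0.1] w 1.003 g 0.0
shift [-32.2  -1.9 156.2] turn -0.0
```

Call:
jog_arm(steps=[-15,1,35,0,0.9,-30,3,70,0,0.8,-30,3,100,0,0.75,-30,3,110,0,0.75,-30,3,110,0,0.75])

```text
time: 40.25
ee_pos: [0.364, 0.1822, 0.0289]
orientation: [-0.136, 0.991, 0.012, -0.007]
contact_force: [-1.3, -0.5, 0.2]
gripper_width: 0.749
grip_force: 0.0
```

```bash
python3 -c "
from h import *
go(370.5,180,-14,-164.4)"
```

```text
t 40.25 tcp [364.  182.2  28.9] toolx yaw -164.4 zdir [-0.016  0.022 -1.   ] j [ 0.26  0.28 -0.71  0.59  0.03 -0.01] F [-1.3 -0.5  0.2] w 0.749 g 0.0
shift [-6.1 -4.9 42.7] turn -0.0
```

Call:
jog_arm(steps=[-2,-5,8,0,0.75,-2,-5,20,0,0.72,-2,-5,32,0,0.7,-2,-5,42,0,0.68,-2,-5,46,0,0.65])

```text
time: 40.67
ee_pos: [0.3703, 0.1795, -0.0142]
orientation: [-0.136, 0.991, 0.012, -0.003]
contact_force: [-0.2, 0.3, -0.4]
gripper_width: 0.649
grip_force: 0.0
```

Call:
jog_arm(steps=[0,0,0,0,0.55,0,0,0,0,0.45,0,0,0,0,0.35,0,0,0,0,0.25,0,0,0,0,0.15])

```text
time: 41.08
ee_pos: [0.3715, 0.1804, -0.0121]
orientation: [-0.136, 0.991, 0.013, -0.001]
contact_force: [-1.3, 1.0, 12.1]
gripper_width: 0.215
grip_force: 38.6
```

Call:
jog_arm(steps=[0,0,0,0,0.1,0,0,0,0,0.1,0,0,0,0,0.1])

```text
time: 41.33
ee_pos: [0.3715, 0.1804, -0.0121]
orientation: [-0.136, 0.991, 0.013, -0.001]
contact_force: [-2.8, 0.2, 13.2]
gripper_width: 0.216
grip_force: 38.7
```

```bash
python3 -c "
from carry import *
im,c=shot('wrist','cl7.png');m=im.max(2)
for r in range(150,300,8):
    x=np.where(m[r]<60)[0];s=np.split(x,np.where(np.diff(x)>2)[0]+1);print(r,[(int(k[0]),int(k[-1])) for k in s if len(k)>1 and 180<k[0]<370])
st()
"
```

```text
150 []
158 []
166 []
174 []
182 []
190 [(262, 273), (287, 299)]
198 [(260, 273), (288, 301)]
206 [(261, 273), (288, 301)]
214 [(261, 273), (288, 301)]
222 [(261, 274), (288, 301)]
230 [(261, 274), (288, 301)]
238 [(262, 274), (288, 301)]
246 [(260, 274), (288, 305)]
254 [(239, 244), (259, 274), (289, 306)]
262 [(232, 242), (257, 275), (289, 308), (323, 332)]
270 [(229, 240), (256, 275), (289, 309), (325, 335)]
278 [(225, 245), (255, 275), (289, 310), (320, 339)]
286 [(217, 250), (254, 275), (289, 311), (315, 348)]
294 [(203, 275), (289, 362)]
t 41.3833 tcp [371.5 180.4 -12.1] toolx yaw -164.4 zdir [-0.006  0.025 -1.   ] j [ 0.25  0.36 -0.75  0.47  0.03 -0.02] F [-2.6  1.  12.8] w 0.216 g 38.72407078742981
```

```bash
python3 -c "
from carry import *
seat(187,281)
togo(496,278,130,-164.4)"
```

```text
t 41.3833 tcp [371.5 180.4 -12.1] toolx yaw -164.4 zdir [-0.006  0.025 -1.   ] j [ 0.25  0.36 -0.75  0.47  0.03 -0.02] F [-2.6  1.  12.8] w 0.216 g 38.72407078742981
handle tip [335.1 168.3  24. ] pinch at -28.7 seat in tool [-75.8  -1.2 -24.1]
t 41.3833 tcp [371.5 180.4 -12.1] toolx yaw -164.4 zdir [-0.006  0.025 -1.   ] j [ 0.25  0.36 -0.75  0.47  0.03 -0.02] F [-2.6  1.  12.8] w 0.216 g 38.72407078742981
seat now [444.9 199.   12. ] tcp target [422.6 259.4 105.9] shift [ -70.6   65.4 -116.3] turn 0.0
```

Call:
jog_arm(steps=[0,0,-15,0,0.1,0,0,-45,0,0.1,0,0,-80,0,0.1,0,0,-110,0,0.1,0,0,-125,0,0.1])

```text
time: 41.8
ee_pos: [0.3731, 0.1772, 0.1155]
orientation: [-0.136, 0.991, 0.013, -0.0]
contact_force: [1.1, -0.2, -1.3]
gripper_width: 0.212
grip_force: 40.0
```

Call:
jog_arm(steps=[0,0,-1,0,0.1,0,0,-1,0,0.1])

```text
time: 41.97
ee_pos: [0.3723, 0.177, 0.1135]
orientation: [-0.136, 0.991, 0.013, -0.001]
contact_force: [0.3, 0.4, -1.3]
gripper_width: 0.214
grip_force: 40.0
```

```bash
python3 -c "
from carry import *
togo(496,278,132,-164.4)"
```

```text
t 41.9667 tcp [372.3 177.  113.5] toolx yaw -164.4 zdir [-0.006  0.025 -1.   ] j [ 0.24  0.16 -0.59  0.83  0.03 -0.03] F [ 0.3  0.4 -1.3] w 0.214 g 40.01778602600098
seat now [445.7 195.6 137.6] tcp target [422.6 259.4 107.9] shift [-70.6  65.6   7.3] turn -0.0
```

Call:
jog_arm(steps=[-20,18,0,0,0.1,-40,36,0,0,0.1,-60,54,0,0,0.1,-70,65,0,0,0.1,-70,65,0,0,0.1])

```text
time: 42.38
ee_pos: [0.422, 0.2602, 0.1125]
orientation: [-0.136, 0.991, 0.013, -0.003]
contact_force: [-1.1, -1.2, -0.5]
gripper_width: 0.218
grip_force: 40.0
```

Call:
jog_arm(steps=[0,0,5,0,0.1,0,0,10,0,0.1,0,0,10,0,0.1])

```text
time: 42.63
ee_pos: [0.4194, 0.2573, 0.1021]
orientation: [-0.135, 0.991, 0.012, -0.004]
contact_force: [-1.5, -0.3, -1.3]
gripper_width: 0.215
grip_force: 40.0
```

```bash
python3 -c "
from carry import *
togo(495.5,278,90,-164.4)"
```

```text
t 42.6333 tcp [419.4 257.3 102.1] toolx yaw -164.4 zdir [-0.012  0.022 -1.   ] j [ 0.38  0.31 -0.41  0.85  0.03  0.11] F [-1.5 -0.3 -1.3] w 0.215 g 40.01994788646698
seat now [493.  275.9 125.8] tcp target [421.9 259.3  66.4] shift [-3.2  0.4 35.8] turn -0.0
```

Call:
jog_arm(steps=[-1,1,8,0,0.1,-1,1,16,0,0.1,-1,1,24,0,0.1,-1,1,32,0,0.1,-1,1,36,0,0.1])

```text
time: 43.05
ee_pos: [0.4207, 0.2602, 0.0665]
orientation: [-0.136, 0.991, 0.012, -0.004]
contact_force: [0.0, -0.0, -0.6]
gripper_width: 0.212
grip_force: 40.0
```

Call:
jog_arm(steps=[0,0,0,0,0.1,0,0,0,0,0.1,0,0,0,0,0.1])

```text
time: 43.3
ee_pos: [0.4217, 0.2606, 0.0681]
orientation: [-0.136, 0.991, 0.012, -0.003]
contact_force: [-0.4, -0.7, -0.3]
gripper_width: 0.209
grip_force: 40.0
```

```bash
cat > pv.py <<'E'
from h import *
def pv(post,tag,zs=(.1,.09,.08,.07,.06,.05,.04)):
    for n in("scene","side"):
        im,c=shot(n,tag+n+".png")
        for z in zs:
            x,y=proj(c,(post[0],post[1],z)).round().astype(int);print(n,z,(int(x),int(y)),im[y,x-10:x+11].mean(1).round().astype(int))
E
python3 -c "
from carry import *
from pv import *
togo(495.5,278,90,-164.4)
pv((.495,.278),'p1')"
```

```text
t 43.3 tcp [421.7 260.6  68.1] toolx yaw -164.4 zdir [-0.008  0.024 -1.   ] j [ 0.39  0.36 -0.45  0.76  0.03  0.12] F [-0.4 -0.7 -0.3] w 0.209 g 40.007284283638
seat now [495.2 279.2  92. ] tcp target [422.  259.4  66.1] shift [ 0.1 -1.3  2. ] turn -0.0
scene 0.1 (356, 267) [ 50  38  42  38  39  36  43  79 118 143 154 159 141 118 122 106  69  42
  34  37  56]
scene 0.09 (356, 270) [ 37  31  39  44  57  74  85  86  94 113 119 109 106 117  88  49  34  38
  49  81 118]
scene 0.08 (355, 272) [ 85  45  38  67 109 128 130 111  86  80  84  82  77  87  70  45  39  34
  46  87 122]
scene 0.07 (355, 275) [129 128 127 127 130 132 123  96  79  79  80  66  41  39  40  37  43  74
 115 130 131]
scene 0.06 (355, 278) [127 126 128 127 131 129 112  88  87 103 102  62  37  30  37  56  99 124
 129 129 126]
scene 0.05 (354, 280) [130 129 125 127 126 130 126 110  90 102 122 129 109  84  76  82 110 128
 130 128 128]
scene 0.04 (354, 283) [ 70  87 101 117 124 128 122  95  90 109 127 129 129 129 130 129 130 128
 128 129 130]
side 0.1 (244, 165) [114 110  84  43  19  18  17   8 124 177 172 142 117 147 165 116  87 161
 193 185 183]
side 0.09 (244, 168) [ 42  38  21  29  25  31  31  25  24  29  21  25  29  27  24  19  39 153
 198 190 185]
side 0.08 (244, 170) [ 24  26  28  28  28  29  25  26  26  27  26  25  24  20  22  10  32 152
 197 190 186]
side 0.07 (244, 173) [ 36  54  68  78  92 104 105 110 111 117 126 120 124 134 131 125 145 181
 192 186 189]
side 0.06 (244, 175) [193 151 121 126 126 126 125 124 123 133 136 125 118 119 125 121 125 147
 191 217 211]
side 0.05 (244, 178) [190 192 197 185 144 116 120 122 122 129 136 126 117 121 118 174 199 187
 198 204 205]
side 0.04 (244, 180) [189 189 190 191 194 197 184 171 148 125 133 128 105  74  58 132 181 194
 206 212 213]
```

Jaws surround the post at ~90 mm. Fast release.

Call:
jog_arm(steps=[0,0,0,0,1,0,0,0,0,1,0,0,0,0,1])

```text
time: 43.65
ee_pos: [0.4217, 0.2607, 0.0682]
orientation: [-0.136, 0.991, 0.012, -0.003]
contact_force: [0.2, 0.3, 0.6]
gripper_width: 0.63
grip_force: 0.0
```

```bash
python3 -c "
from pv import *
pv((.495,.278),'p2')"
```

```text
scene 0.1 (356, 267) [133 126 107  94  71  45  43  79 119 145 159 157 128  66  35  35  42  37
  42  36  44]
scene 0.09 (356, 270) [121  76  43  37  38  42  49  80  95 111 120 105  67  42  41  38  35  37
  58  95 126]
scene 0.08 (355, 272) [130 123  72  36  33  38  42  57  69  61  64  58  47  42  38  38  36  56
  89 117 129]
scene 0.07 (355, 275) [130 127 105  67  55  87 118  94  54  39  36  38  36  39  49  80 110 127
 131 130 127]
scene 0.06 (355, 278) [128 129 132 131 129 128 118  82  46  36  33  42  70 110 127 133 132 127
 127 127 128]
scene 0.05 (354, 280) [128 127 128 127 127 131 126 109  88  91  98 106 113 123 130 131 130 130
 130 128 125]
scene 0.04 (354, 283) [ 72  87 100 117 126 127 118  95  93 110 126 131 129 129 128 130 130 129
 130 129 132]
side 0.1 (244, 165) [139 155 149 146 144 132 110  91 124 162 164 149  91 126 181 188 192 189
 187 184 182]
side 0.09 (244, 168) [125  96  14  23  26  34  32  24  38  38  31  15  23  15  14  57 158 197
 188 188 185]
side 0.08 (244, 170) [ 49  34  26  25  27  29  26  26  25  27  26  28  27  26  20  38 157 199
 189 189 187]
side 0.07 (244, 173) [ 27  23  26  26  18  22  18  15  10  29  48  54  86 108 102 103 135 181
 193 186 189]
side 0.06 (244, 175) [ 58  70  62  91 109 109 111 115 125 138 143 130 121 125 123 121 124 148
 191 215 212]
side 0.05 (244, 178) [192 193 199 186 143 117 120 122 121 130 136 125 116 121 119 173 198 187
 198 206 205]
side 0.04 (244, 180) [190 191 190 192 194 198 185 171 149 127 135 126 106  77  62 134 181 193
 208 211 213]
```

Clipped at about 80 mm. Retreat and travel to the middle dish for a wrist look.

Call:
jog_arm(steps=[0,0,-20,0,1,0,0,-50,0,1,0,0,-85,0,1,0,0,-120,0,1,0,0,-130,0,1])

```text
time: 44.17
ee_pos: [0.4247, 0.2583, 0.2028]
orientation: [-0.136, 0.991, 0.013, 0.0]
contact_force: [2.0, -0.2, 0.4]
gripper_width: 1.0
grip_force: 0.0
```

Call:
jog_arm(steps=[-18,-35,0,0,1,-36,-70,0,0,1,-54,-105,0,0,1,-72,-140,0,0,1,-90,-175,0,0,1])

```text
time: 44.58
ee_pos: [0.5574, 0.1116, 0.1934]
orientation: [-0.136, 0.991, 0.012, -0.003]
contact_force: [1.0, 1.1, 0.1]
gripper_width: 0.999
grip_force: 0.0
```

Call:
jog_arm(steps=[-18,-36,0,7,1,-36,-72,0,14,1,-54,-108,0,21,1,-74,-144,0,28,1,-95,-180,0,31,1])

```text
time: 45.0
ee_pos: [0.6971, -0.0364, 0.1885]
orientation: [0.138, 0.99, 0.011, -0.006]
contact_force: [2.0, 0.1, 0.9]
gripper_width: 1.002
grip_force: 0.0
```

Call:
jog_arm(steps=[0,0,0,0,0.7,0,0,0,0,0.5,0,0,0,0,0.4])

```text
time: 45.25
ee_pos: [0.6957, -0.0345, 0.1879]
orientation: [0.134, 0.991, 0.011, -0.007]
contact_force: [0.3, 0.1, -0.4]
gripper_width: 0.604
grip_force: 0.0
```

```bash
cat > lm.py <<'E'
from h import *
def lm(f,lid,tab):
    """lid centre from its outer edge, tab rectangle from its grey top, dish from cream colour"""
    im,c=shot("wrist",f);np.savez(f+".npz",*c);st();g=cv2.GaussianBlur(im.min(2).astype(np.float32),(3,3),0)
    m=((im[:,:,0].astype(int)-im[:,:,2]>4)&(im.min(2)>150)).astype(np.uint8);q=proj(c,lid);print("exp lid px",q.round(),"tab px",proj(c,tab).round())
    n,l,s,ct=cv2.connectedComponentsWithStats(m);I=[i for i in range(1,n) if s[i,4]>1500];i=min(I,key=lambda i:np.linalg.norm(ct[i]-q))
    hull=cv2.convexHull(np.argwhere(l==i)[:,::-1].astype(np.int32));ctr,r=cv2.minEnclosingCircle(hull);print("cream circle",np.round(ctr,1),round(r,1),"dish world",(ray(c,*ctr,.02)*1e3).round(1))
    ctr=np.array(ctr);pts=[]
    for a in np.arange(0,360,5):
        d=np.array([np.cos(np.radians(a)),np.sin(np.radians(a))]);rr=np.arange(r*1.02,r*1.5,.5)
        try:v=np.array([g[tuple((ctr+d*k)[::-1].round().astype(int))] for k in rr])
        except IndexError:continue
        e=np.diff(v);j=e.argmin()
        if e[j]<-12:pts.append(ctr+d*rr[j])
    if len(pts)>8:
        E=cv2.fitEllipse(np.array(pts,np.float32));print("lid n",len(pts),np.round(E[0],1),np.round(E[1],1),"world",(ray(c,*E[0],.02)*1e3).round(1))
    x0,y0=(ctr-1.6*r).astype(int);sub=im[max(0,y0):int(ctr[1]+1.6*r),max(0,x0):int(ctr[0]+1.6*r)]
    hm=np.zeros(g.shape,np.uint8);cv2.circle(hm,tuple(ctr.astype(int)),int(r*1.12),1,-1)
    t=((g<175)&(hm>0)).astype(np.uint8);n,l,s,ct=cv2.connectedComponentsWithStats(t)
    for i in range(1,n):
        if s[i,4]>60:
            R=cv2.minAreaRect(np.argwhere(l==i)[:,::-1].astype(np.float32));print("dark",s[i].tolist(),np.round(R[0],1),np.round(R[1],1),round(R[2]),"world .04",(ray(c,*R[0],.04)*1e3).round(1))
            P=np.argwhere(l==i)[:,::-1].astype(np.float64);u=np.linalg.svd(P-P.mean(0),full_matrices=False)[2][0];a,b=[ray(c,*(P.mean(0)+k*10*u),.04)[:2] for k in(-1,1)];d=(b-a)*np.sign((b-a)[0]);print("   yaw",np.degrees(np.arctan2(d[1],d[0])).round(1))
    return im,c
E
python3 -c "
from lm import *
lm('m1.png',(.685,-.025,.02),(.719,-.034,.035))"
```

```text
t 45.3 tcp [695.5 -33.9 188.5] toolx yaw 164.7 zdir [-0.009  0.024 -1.   ] j [-0.16  0.65  0.39  1.32  0.02  0.1 ] F [0.3 0.6 0.4] w 0.518 g 0.0
exp lid px [285. 175.] tab px [286. 210.]
cream circle [286.5 172.7] 37.8 dish world [682.7 -22.9  20. ]
lid n 68 [285.7 171.4] [93.  93.6] world [681.2 -23.3  20. ]
dark [283, 193, 10, 22, 178] [287.3 203.4] [20.9  8.6] 86 world .04 [711.3 -30.4  40. ]
   yaw -11.3
```

```bash
python3 -c "
from h import *
go(722,-32,50,167)"
```

```text
t 45.3 tcp [695.5 -33.9 188.5] toolx yaw 164.7 zdir [-0.009  0.024 -1.   ] j [-0.16  0.65  0.39  1.32  0.02  0.1 ] F [0.3 0.6 0.4] w 0.518 g 0.0
shift [-27.2   5.9 138.3] turn -2.3
```

Call:
jog_arm(steps=[-12,0,35,-2.3,0.35,-24,1,70,-2.3,0.35,-24,1,105,-2.3,0.35,-24,1,130,-2.3,0.35,-24,1,138,-2.3,0.35])

```text
time: 45.72
ee_pos: [0.7149, -0.0347, 0.0464]
orientation: [0.113, 0.993, 0.012, -0.009]
contact_force: [-0.6, -0.4, 0.0]
gripper_width: 0.35
grip_force: 0.0
```

Call:
jog_arm(steps=[0,0,0,0,0.35,0,0,0,0,0.35])

```text
time: 45.88
ee_pos: [0.7188, -0.036, 0.0521]
orientation: [0.114, 0.993, 0.011, -0.005]
contact_force: [1.0, -0.9, 0.5]
gripper_width: 0.353
grip_force: 0.0
```

```bash
cat > tabpx.py <<'E'
from h import *
def tabpx(f):
    im,c=shot("wrist",f);p,R=st();g=im.min(2)
    q=proj(c,p/1e3);print("tcp px",q.round(1))
    for r in range(150,262,8):
        x=np.where((g[r,230:340]<185)&(g[r,230:340]>60))[0]+230;s=np.split(x,np.where(np.diff(x)>2)[0]+1)
        d=np.where(im[r,200:370].max(1)<60)[0]+200;dd=np.split(d,np.where(np.diff(d)>2)[0]+1)
        print(r,"grey",[(int(k[0]),int(k[-1])) for k in s if len(k)>4],"dark",[(int(k[0]),int(k[-1])) for k in dd if len(k)>1])
E
python3 -c "
from tabpx import *
tabpx('m2.png')
go(722,-32,10,167)"
```

```text
t 45.9333 tcp [719.6 -36.4  52.9] toolx yaw 166.9 zdir [-0.006  0.023 -1.   ] j [-0.16  0.77  0.25  1.06  0.02  0.07] F [ 0.1 -0.  -0.2] w 0.353 g 0.0
tcp px [282.3 241.6]
150 grey [] dark []
158 grey [] dark []
166 grey [] dark []
174 grey [] dark []
182 grey [] dark []
190 grey [] dark []
198 grey [] dark []
206 grey [(281, 296)] dark []
214 grey [(281, 296)] dark []
222 grey [(281, 296)] dark []
230 grey [(230, 245), (281, 296), (328, 339)] dark []
238 grey [(230, 261), (281, 296)] dark []
246 grey [(230, 247), (252, 297), (318, 329)] dark [(248, 251), (315, 317)]
254 grey [(230, 244), (321, 339)] dark [(245, 250), (315, 319)]
t 45.9333 tcp [719.6 -36.4  52.9] toolx yaw 166.9 zdir [-0.006  0.023 -1.   ] j [-0.16  0.77  0.25  1.06  0.02  0.07] F [ 0.1 -0.  -0.2] w 0.353 g 0.0
shift [-1.8  3.9 43. ] turn -0.1
```

```bash
python3 -c "
from h import *
k=cal('wrist')
print([(ray(k,288.5,r,.04)*1e3).round(1) for r in (203,248)])"
```

```text
[array([702.4, -28.5,  40. ]), array([730.6, -34.8,  40. ])]
```

Call:
jog_arm(steps=[-1,3.5,10,0,0.3,-1,3.5,20,0,0.25,-1,3.5,30,0,0.25,-1,3.5,38,0,0.25,-1,3.5,41,0,0.22])

```text
time: 46.35
ee_pos: [0.7185, -0.0324, 0.0071]
orientation: [0.114, 0.993, 0.011, -0.007]
contact_force: [-0.8, 1.0, -0.8]
gripper_width: 0.22
grip_force: 0.0
```

Call:
jog_arm(steps=[0,0,0,0,0.18,0,0,0,0,0.15,0,0,0,0,0.13,0,0,0,0,0.113,0,0,0,0,0.113], newtons=20)

```text
time: 46.77
ee_pos: [0.7201, -0.0327, 0.0098]
orientation: [0.114, 0.993, 0.011, -0.005]
contact_force: [0.3, -0.6, 0.7]
gripper_width: 0.113
grip_force: 4.7
```

```bash
python3 -c "
from wid import *
im,c=shot('wrist','n0.png');st();wid('n0.png')
u=np.array([np.cos(np.radians(-13)),np.sin(np.radians(-13))]);F=np.array([.6815,-.0232])-.05*u;print(F)
from far import far
far((F[0],F[1],.02),'n0b.png')"
```

```text
t 46.8167 tcp [720.1 -32.7   9.7] toolx yaw 166.9 zdir [-0.008  0.024 -1.   ] j [-0.16  0.81  0.21  0.98  0.02  0.07] F [-0.2 -0.2  1.4] w 0.118 g 4.768359437584877
n0.png max width [193 156 185 378] median of top rows 193.0
[ 0.6327815  -0.01195245]
t 46.8667 tcp [720.1 -32.7   9.7] toolx yaw 166.9 zdir [-0.008  0.024 -1.   ] j [-0.16  0.81  0.21  0.98  0.02  0.07] F [-0.7 -0.2  0.9] w 0.113 g 4.764038398861885
far rim row 72 expected if resting 68.5  col 284.0
```

Call:
jog_arm(steps=[0,0,0,0,0.1157,0,0,-2,0,0.1157,0,0,-4,0,0.1157,0,0,-6,0,0.1157,0,0,-8,0,0.1157])

```text
time: 47.28
ee_pos: [0.7199, -0.0328, 0.0175]
orientation: [0.114, 0.993, 0.011, -0.006]
contact_force: [0.2, -0.6, 0.0]
gripper_width: 0.114
grip_force: 2.0
```

Call:
jog_arm(steps=[0,0,-2,0,0.1157,0,0,-4,0,0.1157,0,0,-6,0,0.1157,0,0,-8,0,0.1157,0,0,-10,0,0.1157])

```text
time: 47.7
ee_pos: [0.7195, -0.0329, 0.0272]
orientation: [0.114, 0.993, 0.011, -0.006]
contact_force: [-1.6, 0.1, -1.0]
gripper_width: 0.114
grip_force: 1.5
```

Call:
jog_arm(steps=[0,0,-2,0,0.1157,0,0,-2,0,0.1157,0,0,-2,0,0.1157])

```text
time: 47.95
ee_pos: [0.7202, -0.0332, 0.0295]
orientation: [0.114, 0.993, 0.011, -0.005]
contact_force: [-0.1, 0.2, -0.5]
gripper_width: 0.117
grip_force: 1.2
```

```bash
python3 -c "
from wid import *
from far import far
far((.6328,-.012,.02),'n1.png');wid('n1.png')"
```

```text
t 48.0 tcp [720.2 -33.2  29.4] toolx yaw 166.9 zdir [-0.008  0.024 -1.   ] j [-0.16  0.8   0.23  1.02  0.02  0.07] F [-1.  -0.3 -0.6] w 0.118 g 1.2186464108526707
far rim row 82 expected if resting 74.9  col 284.0
n1.png max width [181 165 192 373] median of top rows 181.0
```

Tilt ≈0.2 rad (rim width 193→181 px). Tighten and hold.

Call:
jog_arm(steps=[0,0,-2,0,0.1157,0,0,-3,0,0.1157,0,0,-3,0,0.11,0,0,-3,0,0.08,0,0,-3,0,0.05])

```text
time: 48.42
ee_pos: [0.7201, -0.0332, 0.0323]
orientation: [0.114, 0.993, 0.011, -0.006]
contact_force: [-0.5, 1.2, -0.4]
gripper_width: 0.087
grip_force: 19.5
```

```bash
python3 -c "
from wid import *
from far import far
far((.6328,-.012,.02),'n2.png');wid('n2.png')"
```

```text
t 48.4667 tcp [720.1 -33.2  32.3] toolx yaw 166.9 zdir [-0.009  0.024 -1.   ] j [-0.16  0.79  0.24  1.03  0.02  0.07] F [-0.4  0.8 -0.9] w 0.089 g 19.47876065969467
far rim row 83 expected if resting 76.0  col 284.0
n2.png max width [179 158 194 373] median of top rows 179.0
```

Call:
jog_arm(steps=[0,0,0,0,0.05,0,0,0,0,0.05,0,0,0,0,0.05,0,0,0,0,0.05,0,0,0,0,0.05])

```text
time: 48.88
ee_pos: [0.7201, -0.0331, 0.0324]
orientation: [0.114, 0.993, 0.011, -0.006]
contact_force: [-0.5, 0.1, -1.2]
gripper_width: 0.095
grip_force: 19.5
```

Call:
jog_arm(steps=[0,0,0,0,0.05,0,0,0,0,0.05,0,0,0,0,0.05,0,0,0,0,0.05,0,0,0,0,0.05])

```text
time: 49.3
ee_pos: [0.72, -0.0332, 0.0323]
orientation: [0.114, 0.993, 0.011, -0.006]
contact_force: [-1.1, -0.1, -0.7]
gripper_width: 0.089
grip_force: 19.5
```

Call:
jog_arm(steps=[0,0,0,0,0.05,0,0,0,0,0.05,0,0,0,0,0.05,0,0,0,0,0.05,0,0,0,0,0.05])

```text
time: 49.72
ee_pos: [0.72, -0.0332, 0.0323]
orientation: [0.114, 0.993, 0.011, -0.006]
contact_force: [-0.1, 0.4, -0.2]
gripper_width: 0.086
grip_force: 19.5
```

Call:
jog_arm(steps=[0,0,0,0,0.05,0,0,0,0,0.05,0,0,0,0,0.05,0,0,0,0,0.05,0,0,0,0,0.05])

```text
time: 50.13
ee_pos: [0.72, -0.0331, 0.0323]
orientation: [0.114, 0.993, 0.011, -0.006]
contact_force: [0.5, 1.1, -0.4]
gripper_width: 0.092
grip_force: 19.5
```

Call:
jog_arm(steps=[0,0,0,0,0.05,0,0,0,0,0.05,0,0,0,0,0.05,0,0,0,0,0.05,0,0,0,0,0.05])

```text
time: 50.55
ee_pos: [0.72, -0.0332, 0.0323]
orientation: [0.114, 0.993, 0.011, -0.006]
contact_force: [0.2, -0.2, -0.7]
gripper_width: 0.092
grip_force: 19.6
```

Call:
jog_arm(steps=[0,0,0,0,0.05,0,0,0,0,0.05,0,0,0,0,0.05,0,0,0,0,0.05,0,0,0,0,0.05])

```text
time: 50.97
ee_pos: [0.72, -0.0331, 0.0323]
orientation: [0.114, 0.993, 0.011, -0.006]
contact_force: [-0.4, -0.9, -1.1]
gripper_width: 0.09
grip_force: 19.6
```

Call:
jog_arm(steps=[0,0,0,0,0.05,0,0,0,0,0.05,0,0,0,0,0.05,0,0,0,0,0.05,0,0,0,0,0.05])

```text
time: 51.38
ee_pos: [0.72, -0.0331, 0.0323]
orientation: [0.114, 0.993, 0.011, -0.006]
contact_force: [-0.3, 0.5, -0.3]
gripper_width: 0.088
grip_force: 19.6
```

Call:
jog_arm(steps=[0,0,0,0,0.05,0,0,0,0,0.05,0,0,0,0,0.05,0,0,0,0,0.05,0,0,0,0,0.05])

```text
time: 51.8
ee_pos: [0.72, -0.0332, 0.0323]
orientation: [0.114, 0.993, 0.011, -0.006]
contact_force: [-0.2, -0.3, -0.0]
gripper_width: 0.095
grip_force: 19.6
```

Call:
jog_arm(steps=[0,0,0,0,0.05,0,0,0,0,0.05,0,0,0,0,0.05,0,0,0,0,0.05,0,0,0,0,0.05])

```text
time: 52.22
ee_pos: [0.72, -0.0331, 0.0323]
orientation: [0.114, 0.993, 0.011, -0.006]
contact_force: [0.5, 0.1, -0.1]
gripper_width: 0.089
grip_force: 19.6
```

Call:
jog_arm(steps=[0,0,0,0,0.05,0,0,0,0,0.05,0,0,0,0,0.05,0,0,0,0,0.05,0,0,0,0,0.05])

```text
time: 52.63
ee_pos: [0.72, -0.0332, 0.0323]
orientation: [0.114, 0.993, 0.011, -0.006]
contact_force: [-0.5, -0.4, -0.9]
gripper_width: 0.091
grip_force: 19.6
```

Call:
jog_arm(steps=[0,0,0,0,0.05,0,0,0,0,0.05,0,0,0,0,0.05,0,0,0,0,0.05,0,0,0,0,0.05])

```text
time: 53.05
ee_pos: [0.72, -0.0331, 0.0323]
orientation: [0.114, 0.993, 0.011, -0.006]
contact_force: [0.0, -0.6, -0.3]
gripper_width: 0.091
grip_force: 19.6
```

Call:
jog_arm(steps=[0,0,0,0,0.05,0,0,0,0,0.05,0,0,0,0,0.05,0,0,0,0,0.05,0,0,0,0,0.05])

```text
time: 53.47
ee_pos: [0.72, -0.0331, 0.0323]
orientation: [0.114, 0.993, 0.011, -0.006]
contact_force: [-0.6, 0.0, 0.1]
gripper_width: 0.091
grip_force: 19.6
```

Call:
jog_arm(steps=[0,0,0,0,0.05,0,0,0,0,0.05,0,0,0,0,0.05,0,0,0,0,0.05,0,0,0,0,0.05])

```text
time: 53.88
ee_pos: [0.72, -0.0332, 0.0323]
orientation: [0.114, 0.993, 0.011, -0.006]
contact_force: [0.1, 0.9, 0.3]
gripper_width: 0.086
grip_force: 19.6
```

Call:
jog_arm(steps=[0,0,0,0,0.05,0,0,0,0,0.05,0,0,0,0,0.05,0,0,0,0,0.05,0,0,0,0,0.05])

```text
time: 54.3
ee_pos: [0.72, -0.0331, 0.0323]
orientation: [0.114, 0.993, 0.011, -0.006]
contact_force: [-0.3, 0.6, -0.6]
gripper_width: 0.089
grip_force: 19.6
```

Call:
jog_arm(steps=[0,0,0,0,0.05,0,0,0,0,0.05,0,0,0,0,0.05,0,0,0,0,0.05,0,0,0,0,0.05])

```text
time: 54.72
ee_pos: [0.72, -0.0331, 0.0323]
orientation: [0.114, 0.993, 0.011, -0.006]
contact_force: [-0.2, 0.0, -0.3]
gripper_width: 0.093
grip_force: 19.6
```

Call:
jog_arm(steps=[0,0,0,0,0.05,0,0,0,0,0.05,0,0,0,0,0.05,0,0,0,0,0.05,0,0,0,0,0.05])

```text
time: 55.13
ee_pos: [0.72, -0.0331, 0.0323]
orientation: [0.114, 0.993, 0.011, -0.006]
contact_force: [-0.1, -0.4, -0.6]
gripper_width: 0.09
grip_force: 19.6
```

Call:
jog_arm(steps=[0,0,0,0,0.05,0,0,0,0,0.05,0,0,0,0,0.05,0,0,0,0,0.05,0,0,0,0,0.05])

```text
time: 55.55
ee_pos: [0.72, -0.0332, 0.0323]
orientation: [0.114, 0.993, 0.011, -0.006]
contact_force: [-0.1, -0.6, -0.2]
gripper_width: 0.09
grip_force: 19.6
```

Call:
jog_arm(steps=[0,0,0,0,0.05,0,0,0,0,0.05,0,0,0,0,0.05,0,0,0,0,0.05,0,0,0,0,0.05])

```text
time: 55.97
ee_pos: [0.72, -0.0331, 0.0323]
orientation: [0.114, 0.993, 0.011, -0.006]
contact_force: [0.1, 0.2, -0.4]
gripper_width: 0.088
grip_force: 19.6
```

Call:
jog_arm(steps=[0,0,0,0,0.05,0,0,0,0,0.05,0,0,0,0,0.05,0,0,0,0,0.05,0,0,0,0,0.05])

```text
time: 56.38
ee_pos: [0.72, -0.0331, 0.0323]
orientation: [0.114, 0.993, 0.011, -0.006]
contact_force: [-1.1, -0.1, -0.4]
gripper_width: 0.084
grip_force: 19.6
```

Call:
jog_arm(steps=[0,0,0,0,0.05,0,0,0,0,0.05,0,0,0,0,0.05,0,0,0,0,0.05,0,0,0,0,0.05])

```text
time: 56.8
ee_pos: [0.72, -0.0332, 0.0323]
orientation: [0.114, 0.993, 0.011, -0.006]
contact_force: [-1.0, 0.7, -1.1]
gripper_width: 0.088
grip_force: 19.6
```

Call:
jog_arm(steps=[0,0,0,0,0.05,0,0,0,0,0.05,0,0,0,0,0.05,0,0,0,0,0.05,0,0,0,0,0.05])

```text
time: 57.22
ee_pos: [0.72, -0.0332, 0.0323]
orientation: [0.114, 0.993, 0.011, -0.006]
contact_force: [-1.3, -0.3, -0.0]
gripper_width: 0.088
grip_force: 19.6
```

Call:
jog_arm(steps=[0,0,0,0,0.05,0,0,0,0,0.05,0,0,0,0,0.05,0,0,0,0,0.05,0,0,0,0,0.05])

```text
time: 57.63
ee_pos: [0.72, -0.0331, 0.0323]
orientation: [0.114, 0.993, 0.011, -0.006]
contact_force: [-0.2, 0.1, -0.2]
gripper_width: 0.09
grip_force: 19.6
```

Call:
jog_arm(steps=[0,0,0,0,0.05,0,0,0,0,0.05,0,0,0,0,0.05,0,0,0,0,0.05,0,0,0,0,0.05])

```text
time: 58.05
ee_pos: [0.72, -0.0331, 0.0323]
orientation: [0.114, 0.993, 0.011, -0.006]
contact_force: [0.3, 1.0, -0.6]
gripper_width: 0.092
grip_force: 19.6
```

```bash
python3 -c "
from wid import *
from far import far
far((.6328,-.012,.02),'n3.png');wid('n3.png')
from pv import *
pv((.495,.278),'q1',(.1,.09,.08,.07,.06,.05))"
```

```text
t 58.1 tcp [720.  -33.2  32.3] toolx yaw 166.9 zdir [-0.009  0.024 -1.   ] j [-0.16  0.79  0.24  1.03  0.02  0.07] F [ 0.3  0.5 -0.4] w 0.085 g 19.562600255012512
far rim row 83 expected if resting 76.2  col 284.0
n3.png max width [180 166 193 373] median of top rows 179.0
scene 0.1 (356, 267) [132 129 108  93  75  47  41  77 119 143 156 159 130  70  39  45  41  42
  38  39  48]
scene 0.09 (356, 270) [123  79  40  40  44  40  52  79  95 114 123 108  68  43  42  40  43  43
  64  96 125]
scene 0.08 (355, 272) [133 118  72  39  38  39  43  56  70  63  62  58  50  44  43  40  37  49
  83 117 132]
scene 0.07 (355, 275) [133 126 105  67  58  88 115  94  57  40  40  38  38  38  51  83 110 128
 130 131 131]
scene 0.06 (355, 278) [128 127 129 131 128 127 118  80  50  35  38  45  71 108 128 134 127 129
 129 126 129]
scene 0.05 (354, 280) [128 129 128 128 131 129 128 109  92  93  99 104 113 122 130 130 131 131
 132 129 128]
side 0.1 (244, 165) [154 153 152 151 149 140 118  95 132 172 171 158  96 133 191 196 203 199
 195 194 195]
side 0.09 (244, 168) [158  94  16  22  28  31  31  29  36  45  30  19  23  23  15  61 168 207
 199 197 195]
side 0.08 (244, 170) [ 57  30  29  31  31  32  28  28  31  25  26  26  30  28  25  40 164 210
 201 198 196]
side 0.07 (244, 173) [ 30  24  29  28  24  22  22  18  20  30  51  58  89 113 109 107 142 190
 202 196 199]
side 0.06 (244, 175) [ 62  72  64  98 112 117 118 120 131 145 150 136 127 131 133 127 131 156
 202 223 219]
side 0.05 (244, 178) [203 203 208 196 151 123 127 130 129 136 143 133 122 126 127 184 209 198
 209 214 215]
```

Held ≥9.7 s; the left clamp is still in place. Lower and release.

Call:
jog_arm(steps=[0,0,0,0,0.108,0,0,0,0,0.11])

```text
time: 58.37
ee_pos: [0.72, -0.0331, 0.0323]
orientation: [0.114, 0.993, 0.011, -0.006]
contact_force: [-0.2, -0.1, 0.5]
gripper_width: 0.108
grip_force: 4.9
```

Call:
jog_arm(steps=[0,0,2,0,0.112,0,0,4,0,0.113,0,0,6,0,0.114,0,0,8,0,0.114,0,0,10,0,0.114])

```text
time: 58.78
ee_pos: [0.7199, -0.0329, 0.022]
orientation: [0.114, 0.993, 0.011, -0.006]
contact_force: [-0.3, -0.5, -0.5]
gripper_width: 0.119
grip_force: 2.4
```

Call:
jog_arm(steps=[0,0,2,0,0.115,0,0,4,0,0.115,0,0,6,0,0.115,0,0,8,0,0.115,0,0,10,0,0.115])

```text
time: 59.2
ee_pos: [0.7206, -0.0328, 0.0126]
orientation: [0.114, 0.993, 0.011, -0.005]
contact_force: [3.3, -0.9, 2.4]
gripper_width: 0.115
grip_force: 2.4
```

Call:
jog_arm(steps=[0,0,1,0,0.116,0,0,2,0,0.116,0,0,2,0,0.116])

```text
time: 59.45
ee_pos: [0.7199, -0.0324, 0.0102]
orientation: [0.114, 0.993, 0.011, -0.006]
contact_force: [2.3, 0.9, -0.8]
gripper_width: 0.119
grip_force: 1.9
```

```bash
python3 -c "
from wid import *
from far import far
far((.6328,-.012,.02),'n4.png');wid('n4.png')"
```

```text
t 59.5 tcp [719.8 -32.4  10.2] toolx yaw 166.9 zdir [-0.009  0.024 -1.   ] j [-0.16  0.81  0.21  0.98  0.02  0.07] F [ 2.9  0.8 -0.2] w 0.114 g 1.9602256827056408
far rim row 66 expected if resting 69.4  col 283.0
n4.png max width [194 148 186 380] median of top rows 193.0
```

Call:
jog_arm(steps=[0,0,0,0,0.15,0,0,0,0,0.25,0,0,0,0,0.3,0,0,-10,0,0.3,0,0,-40,0,0.4])

```text
time: 59.92
ee_pos: [0.7166, -0.0331, 0.0466]
orientation: [0.114, 0.993, 0.011, -0.01]
contact_force: [0.1, -0.6, -0.5]
gripper_width: 0.398
grip_force: 0.0
```

Call:
jog_arm(steps=[0,0,-40,0,0.5,0,0,-80,0,0.6,0,0,-115,0,0.8,0,0,-130,0,1,0,0,-130,0,1])

```text
time: 60.33
ee_pos: [0.7236, -0.0372, 0.1865]
orientation: [0.114, 0.993, 0.011, -0.002]
contact_force: [0.5, -0.1, 0.2]
gripper_width: 0.987
grip_force: 0.0
```

Call:
jog_arm(steps=[0,0,0,0,1])

```text
time: 60.42
ee_pos: [0.7218, -0.0368, 0.1818]
orientation: [0.114, 0.993, 0.011, -0.005]
contact_force: [-1.4, 0.4, -0.9]
gripper_width: 0.999
grip_force: 0.0
```

```bash
python3 -c "
from lm import *
im,c=lm('m3.png',(.682,-.0235,.02),(.716,-.032,.035))
print('post exp',proj(c,(.594,-.033,.106)),proj(c,(.594,-.033,.008)))
# post: grey-bright columns near expectation
b=im.mean(2)
for r in range(10,110,8):print(r,b[r,230:350:4].round().astype(int))
go(420,-140,190,166.9)"
```

```text
t 60.4667 tcp [721.  -36.7 180.1] toolx yaw 166.9 zdir [-0.009  0.024 -1.   ] j [-0.16  0.72  0.48  1.35  0.02  0.07] F [ 0.9  0.9 -0.7] w 1.001 g 0.0
exp lid px [283. 148.] tab px [283. 183.]
cream circle [283.8 147.9] 39.7 dish world [682.3 -22.9  20. ]
lid n 72 [282.5 144.3] [96.6 99.1] world [678.4 -23.3  20. ]
dark [278, 167, 10, 25, 235] [282.5 179. ] [24.  9.] 90 world .04 [710.6 -31.2  40. ]
   yaw -13.0
post exp [244.8408551   36.06870829] [254.08262483  63.19598586]
10 [194 194 195 194 195 195 194 192 192 194 195 198 197 197 199 198 199 197
 195 193 191 192 193 195 196 197 198 197 196 197]
18 [191 193 194 195 198 198 199 199 200 198 197 195 191 190 193 196 197 198
 196 197 195 196 195 193 195 197 195 194 193 190]
26 [199 200 199 196 194 221 229 210 196 196 196 197 196 196 194 193 193 196
 195 193 192 192 193 194 196 197 197 199 199 199]
34 [196 195 196 194 224 226 234 231 219 193 193 195 192 194 193 195 185 156
 117  99 192 199 196 193 193 193 196 195 192 190]
42 [192 191 193 193 147 212 221 199 154 193 171 128  99  94  95  94  93  94
  95  96 133 191 189 190 191 192 194 19
[... 509 characters left out ...]
 197]
82 [ 88  92  91  91  93  91  92  95  93  92  94  92  91  92  94  92  92  92
  93  93  93  94  99 197 197 195 196 197 198 199]
90 [ 93  91  90  92  92  90  91  92  95  92  92  94  92  92  92  93  93  95
  95  93  95  94  94 162 199 199 197 198 198 198]
98 [ 91  93  92  91  92  92  89  92 110 196 222 224 225 226 226 226 225 218
 135  93  94  93  95 105 199 200 200 198 198 198]
106 [ 93  91  92  92  89 114 222 218 208 208 209 214 222 223 223 220 214 212
 216 217 230 159  95  93 173 196 197 197 198 199]
t 60.4667 tcp [721.  -36.7 180.1] toolx yaw 166.9 zdir [-0.009  0.024 -1.   ] j [-0.16  0.72  0.48  1.35  0.02  0.07] F [ 0.9  0.9 -0.7] w 1.001 g 0.0
shift [ 269.9 -168.7   -9.6] turn -0.0
```

```bash
python3 -c "
from h import *
k=np.load('m3.png.npz');c=[k[i] for i in k]
im=cv2.imread('pics/m3.png').min(2);m=(im>208).astype(np.uint8);m[:, :225]=0;m[:,300:]=0;m[60:]=0
n,l,s,ct=cv2.connectedComponentsWithStats(m)
for i in range(1,n):
    if s[i,4]>15:print('top',ct[i],s[i],(ray(c,*ct[i],.106)*1e3).round(1))
print((ray(c,260,63,.010)*1e3).round(1))
d=np.array([682.3,-23.3]);print(d)"
```

```text
top [253.5502008   33.45783133] [245  25  18  18 249] [593.7 -26.6 106. ]
[595.5 -27.1  10. ]
[682.3 -23.3]
```

Call:
jog_arm(steps=[35,-20,0,0,1,70,-42,0,0,1,105,-65,0,0,1,140,-85,0,0,1,172,-105,0,0,1])

```text
time: 60.88
ee_pos: [0.5262, -0.0996, 0.1786]
orientation: [0.114, 0.993, 0.012, -0.008]
contact_force: [0.1, -0.0, 0.1]
gripper_width: 1.002
grip_force: 0.0
```

Call:
jog_arm(steps=[35,-20,0,0,1,70,-42,-5,0,1,98,-64,-10,0,1,98,-64,-10,0,1,98,-64,-10,0,1])

```text
time: 61.3
ee_pos: [0.4183, -0.1404, 0.1899]
orientation: [0.115, 0.993, 0.012, -0.006]
contact_force: [0.7, 0.3, -0.7]
gripper_width: 0.999
grip_force: 0.0
```

```bash
python3 -c "
from clampm import *
P,y=clampm('cl8.png',(.445,-.14))
u=np.array([np.cos(np.radians(y)),np.sin(np.radians(y))]);g=P-29*u
go(g[0],g[1],-14,180+y)"
```

```text
t 61.35 tcp [ 419.5 -140.2  189.8] toolx yaw 166.8 zdir [-0.01   0.024 -1.   ] j [-0.5   0.16 -0.36  1.07  0.02 -0.27] F [-0.3  0.2  0.1] w 0.999 g 0.0
n 2 rect [ 442.5 -133.3] [ 49.3 124.9] 80.8
yaw -9.6 len 125.0 widths [49. 46. 44. 40. 37. 34. 31. 29. 25. 22. 15. 15. 15. 14. 15. 15. 14. 14.
 15. 14.]
pivot [ 445.8 -134.4] grip pt -45 [ 401.4 -126.9]
t 61.35 tcp [ 419.5 -140.2  189.8] toolx yaw 166.8 zdir [-0.01   0.024 -1.   ] j [-0.5   0.16 -0.36  1.07  0.02 -0.27] F [-0.3  0.2  0.1] w 0.999 g 0.0
shift [  1.6   5.5 204. ] turn -3.5
```

Middle post at (594,−27), 88 mm from its dish ✓. Pick the clamp at pivot (446,−134).

Call:
jog_arm(steps=[1,5,38,-3.5,0.9,1,5,76,-3.5,0.8,1,5,112,-3.5,0.75,1,5,142,-3.5,0.75,1,5,150,-3.5,0.75])

```text
time: 61.77
ee_pos: [0.4164, -0.1293, 0.0362]
orientation: [0.083, 0.996, 0.013, -0.009]
contact_force: [-0.8, 0.7, 1.0]
gripper_width: 0.748
grip_force: 0.0
```

Call:
jog_arm(steps=[0,0,0,0,0.75,0,0,0,0,0.75,0,0,0,0,0.75])

```text
time: 62.02
ee_pos: [0.4204, -0.1321, 0.0419]
orientation: [0.084, 0.996, 0.011, -0.004]
contact_force: [-0.4, -0.2, 0.8]
gripper_width: 0.752
grip_force: 0.0
```

```bash
python3 -c "
from h import *
go(417.2,-129.6,-13,170.4)"
```

```text
t 62.0167 tcp [ 420.4 -132.1   41.9] toolx yaw 170.4 zdir [-0.007  0.023 -1.   ] j [-0.48  0.32 -0.6   0.67  0.02 -0.32] F [-0.4 -0.2  0.8] w 0.752 g 0.0
shift [ 3.   0.7 55. ] turn 0.0
```

Call:
jog_arm(steps=[2,1,12,0,0.75,2,1,26,0,0.72,2,1,40,0,0.7,2,1,50,0,0.68,2,1,54,0,0.65])

```text
time: 62.43
ee_pos: [0.4175, -0.1294, -0.0129]
orientation: [0.084, 0.996, 0.011, -0.005]
contact_force: [-0.3, -0.1, 0.4]
gripper_width: 0.653
grip_force: 0.0
```

Call:
jog_arm(steps=[0,0,0,0,0.55,0,0,0,0,0.45,0,0,0,0,0.35,0,0,0,0,0.25,0,0,0,0,0.15], newtons=40)

```text
time: 62.85
ee_pos: [0.4184, -0.1297, -0.0114]
orientation: [0.084, 0.996, 0.011, -0.004]
contact_force: [-1.3, 1.5, 11.3]
gripper_width: 0.213
grip_force: 38.8
```

Call:
jog_arm(steps=[0,0,0,0,0.1,0,0,0,0,0.1,0,0,0,0,0.1])

```text
time: 63.1
ee_pos: [0.4183, -0.1297, -0.0115]
orientation: [0.084, 0.996, 0.011, -0.004]
contact_force: [-1.6, 1.1, 12.9]
gripper_width: 0.214
grip_force: 38.9
```

```bash
cat > tiprow.py <<'E'
from carry import *
def tiprow(f):
    im,c=shot("wrist",f);m=im.max(2)<60
    rows=[r for r in range(140,260) if m[r,255:275].sum()>4 and m[r,286:306].sum()>4]
    r0=min(r for r in rows if all(q in rows for q in range(r,r+8)));b=r0+25
    L=np.where(m[b,240:282])[0]+240;Rr=np.where(m[b,282:325])[0]+282;print("tip row",r0,"cols",L[0],L[-1],Rr[0],Rr[-1], "row+8",np.where(m[r0+8,240:282])[0][-1]+240,np.where(m[r0+8,282:325])[0][0]+282)
    seat(r0-2,(L[-1]+Rr[0])/2)
E
python3 -c "
from tiprow import *
tiprow('cl9.png')"
```

```text
tip row 179 cols 261 274 288 301 row+8 273 288
t 63.15 tcp [ 418.4 -129.7  -11.4] toolx yaw 170.4 zdir [-0.005  0.023 -1.   ] j [-0.48  0.4  -0.66  0.52  0.02 -0.31] F [-1.2  1.  12.8] w 0.213 g 38.919546604156494
handle tip [ 376.7 -124.1   24. ] pinch at -24.9 seat in tool [-71.7  -0.9 -24.1]
```

Call:
jog_arm(steps=[0,0,-15,0,0.1,0,0,-45,0,0.1,0,0,-80,0,0.1,0,0,-110,0,0.1,0,0,-126,0,0.1])

```text
time: 63.57
ee_pos: [0.4196, -0.1329, 0.117]
orientation: [0.084, 0.996, 0.01, -0.003]
contact_force: [1.1, 0.0, -0.9]
gripper_width: 0.213
grip_force: 40.0
```

Call:
jog_arm(steps=[0,0,0,0,0.1,0,0,0,0,0.1])

```text
time: 63.73
ee_pos: [0.4187, -0.1325, 0.114]
orientation: [0.084, 0.996, 0.011, -0.004]
contact_force: [0.3, 0.6, -1.6]
gripper_width: 0.215
grip_force: 40.0
```

```bash
python3 -c "
from carry import *
togo(594.5,-26.8,132,178)"
```

```text
t 63.7333 tcp [ 418.7 -132.5  114. ] toolx yaw 170.4 zdir [-0.006  0.022 -1.   ] j [-0.49  0.22 -0.5   0.86  0.02 -0.32] F [ 0.3  0.6 -1.6] w 0.215 g 39.986804723739624
seat now [ 489.4 -145.9  137.4] tcp target [522.7 -22.8 108.6] shift [-84.2 125.4   7.2] turn -7.6
```

Call:
jog_arm(steps=[-17,26,0,-2,0.1,-34,52,0,-4,0.1,-51,78,0,-6,0.1,-68,104,0,-7.6,0.1,-83,125,0,-7.6,0.1])

```text
time: 64.15
ee_pos: [0.5207, -0.0208, 0.1131]
orientation: [0.016, 1.0, 0.012, -0.005]
contact_force: [0.6, -0.7, -0.5]
gripper_width: 0.213
grip_force: 40.0
```

Call:
jog_arm(steps=[0,0,4,0,0.1,0,0,8,0,0.1,0,0,8,0,0.1])

```text
time: 64.4
ee_pos: [0.5186, -0.0223, 0.1045]
orientation: [0.017, 1.0, 0.012, -0.006]
contact_force: [-0.4, -0.0, -0.5]
gripper_width: 0.213
grip_force: 40.0
```

```bash
python3 -c "
from carry import *
togo(593.5,-26.8,90,178)"
```

```text
t 64.4 tcp [518.6 -22.3 104.5] toolx yaw 178.0 zdir [-0.012  0.024 -1.   ] j [-0.2   0.37 -0.32  0.9   0.02 -0.16] F [-0.4 -0.  -0.5] w 0.213 g 39.989102482795715
seat now [590.5 -26.3 127.6] tcp target [521.6 -22.8  66.9] shift [-3.5 -1.3 37.5] turn 0.0
```

Call:
jog_arm(steps=[-1,-1,8,0,0.1,-1,-1,16,0,0.1,-1,-1,24,0,0.1,-1,-1,32,0,0.1,-1,-1,37,0,0.1])

```text
time: 64.82
ee_pos: [0.5202, -0.0228, 0.068]
orientation: [0.018, 1.0, 0.012, -0.005]
contact_force: [0.0, 0.1, -2.0]
gripper_width: 0.218
grip_force: 40.0
```

Call:
jog_arm(steps=[0,0,0,0,0.1,0,0,0,0,0.1,0,0,0,0,0.1])

```text
time: 65.07
ee_pos: [0.5213, -0.0227, 0.0696]
orientation: [0.018, 1.0, 0.012, -0.004]
contact_force: [-0.5, -0.4, -0.3]
gripper_width: 0.214
grip_force: 40.0
```

```bash
python3 -c "
from carry import *
from pv import *
togo(594,-26.8,90,178)
pv((.594,-.027),'p3',(.1,.09,.08,.07,.06))"
```

```text
t 65.0667 tcp [521.3 -22.7  69.6] toolx yaw 178.0 zdir [-0.008  0.024 -1.   ] j [-0.2   0.41 -0.36  0.81  0.02 -0.16] F [-0.5 -0.4 -0.3] w 0.214 g 39.97906029224396
seat now [593.1 -26.7  93. ] tcp target [522.2 -22.8  66.6] shift [-0.9 -0.2  3. ] turn -0.0
scene 0.1 (264, 213) [ 85  78  54  36  36  39  39  67 116 137 147 136  80  40  36  33  38  41
  37  39  42]
scene 0.09 (264, 216) [88 81 59 36 50 68 72 63 73 85 70 53 43 35 38 39 38 37 34 37 45]
scene 0.08 (264, 218) [ 87  86  85  89 104 118 114  66  33  36  39  37  40  38  36  36  34  47
  66  90 109]
scene 0.07 (265, 221) [123 126 125 127 128 120  68  35  33  33  34  49  59  80 110 124 129 130
 130 128 130]
scene 0.06 (265, 223) [128 128 125 126 126 122  91  55  47  62  79 108 124 128 131 128 131 130
 125 130 130]
side 0.1 (298, 199) [119  36  28  28  32  35  38  30  39  87 111 110 105  72  49  69  58  54
  76  85  76]
side 0.09 (298, 201) [ 22  23  22  26  28  28  31  29  30  25  25  25  21  26  22  23  21  36
  75  96 109]
side 0.08 (298, 204) [ 27  32  30  26  28  24  24  24  22  24  26  22  24  26  19  27  12  75
 116 124 120]
side 0.07 (298, 207) [183 183 183 183 182 182 184 190 166 131 131 129 122 160 188 184 181 189
 194 192 191]
side 0.06 (298, 210) [191 193 193 189 189 190 192 194 168 134 137 133 127 172 198 192 191 190
 192 192 190]
```

Jaws surround the middle post. Lower 4 mm and release fast.

Call:
jog_arm(steps=[-1,0,4,0,0.1,-1,0,4,0,0.1,-1,0,4,0,0.1])

```text
time: 65.42
ee_pos: [0.5219, -0.0225, 0.0652]
orientation: [0.018, 1.0, 0.012, -0.005]
contact_force: [-0.1, 0.1, -1.2]
gripper_width: 0.21
grip_force: 40.0
```

Call:
jog_arm(steps=[0,0,0,0,1,0,0,0,0,1,0,0,0,0,1])

```text
time: 65.67
ee_pos: [0.5222, -0.0226, 0.0654]
orientation: [0.018, 1.0, 0.012, -0.004]
contact_force: [0.8, -0.6, -0.5]
gripper_width: 0.627
grip_force: 0.0
```

```bash
python3 -c "
from pv import *
pv((.594,-.027),'p4',(.1,.09,.08,.07,.06,.05))"
```

```text
scene 0.1 (264, 213) [ 89  85  83  64  57  48  43  69 116 135 145 133  83  38  32  37  35  39
  36  36  39]
scene 0.09 (264, 216) [88 88 81 55 34 34 37 53 84 93 90 71 47 42 38 40 36 39 38 36 37]
scene 0.08 (264, 218) [87 87 83 61 36 33 35 39 44 40 40 40 38 36 40 35 33 39 38 43 58]
scene 0.07 (265, 221) [ 89  92 105 108 101  55  32  36  37  37  37  39  45  56  78  99 115 123
 127 128 129]
scene 0.06 (265, 223) [117 126 129 129 118  78  43  40  54  70  83 103 114 128 130 129 130 129
 129 128 127]
scene 0.05 (265, 226) [ 98  93  79  71  67  84 100  97 111 130 129 126 128 128 129 129 130 126
 128 129 128]
side 0.1 (298, 199) [196 177 173 152  93  62  60  47  64 114 140 137 132  91   8  62  89  87
  85  79  75]
side 0.09 (298, 201) [ 23  11  20  24  23  27  30  32  48  93 117 111 103  73  24  36  47  64
  85  95 109]
side 0.08 (298, 204) [ 29  28  28  29  26  28  30  26  24  32  30  28  26  29  29  20  45 104
 127 120 121]
side 0.07 (298, 207) [ 27  23  22  17  21  18  18  18  19  17  14  14  17  18  10   0  89 171
 200 192 193]
side 0.06 (298, 210) [203 204 204 201 200 199 201 204 176 141 142 136 134 174 201 195 192 191
 192 191 191]
side 0.05 (298, 212) [187 190 194 193 192 189 192 198 169 135 136 130 135 175 198 196 194 191
 191 190 203]
```

Middle clamp holds at ~80 mm. On to the right dish.

Call:
jog_arm(steps=[0,0,-20,0,1,0,0,-50,0,1,0,0,-85,0,1,0,0,-115,0,1,0,0,-125,0,1])

```text
time: 66.18
ee_pos: [0.5252, -0.0259, 0.1947]
orientation: [0.017, 1.0, 0.011, -0.002]
contact_force: [0.5, -0.1, -0.3]
gripper_width: 1.0
grip_force: 0.0
```

Call:
jog_arm(steps=[-12,-36,0,0,1,-24,-72,0,0,1,-36,-108,0,0,1,-48,-144,0,0,1,-60,-180,0,0,1])

```text
time: 66.6
ee_pos: [0.5769, -0.2091, 0.1852]
orientation: [0.017, 1.0, 0.012, -0.005]
contact_force: [1.5, 0.7, 0.1]
gripper_width: 1.002
grip_force: 0.0
```

Call:
jog_arm(steps=[-13,-34,0,-5,0.8,-26,-68,0,-10,0.6,-38,-100,0,-10,0.5,-38,-100,0,-10,0.5,-38,-100,0,-10,0.5])

```text
time: 67.02
ee_pos: [0.6108, -0.3103, 0.1811]
orientation: [-0.068, 0.998, 0.013, -0.004]
contact_force: [-0.4, -0.0, -0.7]
gripper_width: 0.504
grip_force: 0.0
```

```bash
cat > posttop.py <<'E'
from h import *
def posttop(f,guess):
    k=np.load(f+".npz");c=[k[i] for i in k];im=cv2.imread("pics/"+f).min(2);q=proj(c,guess).astype(int);print("exp post top px",q)
    for th in(208,195,180):
        m=(im>th).astype(np.uint8);n,l,s,ct=cv2.connectedComponentsWithStats(m)
        I=[i for i in range(1,n) if 100<s[i,4]<450 and np.linalg.norm(ct[i]-q)<40]
        if I:
            for i in I:print("top",th,ct[i].round(1),s[i].tolist(),(ray(c,*ct[i],.106)*1e3).round(1))
E
python3 -c "
from lm import *
from posttop import *
lm('o1.png',(.595,-.308,.02),(.631,-.303,.035))
posttop('o1.png',(.514,-.276,.106))"
```

```text
t 67.0667 tcp [ 610.8 -308.8  181.7] toolx yaw -172.1 zdir [-0.01   0.025 -1.   ] j [-0.58  0.64  0.34  1.3   0.02 -0.72] F [0.3 0.1 0.2] w 0.501 g 0.0
exp lid px [283. 172.] tab px [283. 209.]
cream circle [283.6 172.3] 38.6 dish world [ 594.8 -307.3   20. ]
lid n 70 [283.7 171.7] [95.3 95.7] world [ 594.2 -307.3   20. ]
dark [281, 194, 10, 22, 177] [285.2 204.4] [20.9  8.6] 87 world .04 [ 624.5 -302.1   40. ]
   yaw 10.7
exp post top px [344  86]
top 180 [324.6 103.2] [315, 98, 20, 10, 105] [ 527.3 -288.4  106. ]
```

```bash
python3 -c "
from h import *
go(634,-300.4,50,-170)
k=np.load('o1.png.npz');im=cv2.imread('pics/o1.png').mean(2)
for r in range(66,122,5):print(r,im[r,310:380:3].round().astype(int))"
```

```text
t 67.0667 tcp [ 610.8 -308.8  181.7] toolx yaw -172.1 zdir [-0.01   0.025 -1.   ] j [-0.58  0.64  0.34  1.3   0.02 -0.72] F [0.3 0.1 0.2] w 0.501 g 0.0
shift [-25.    1.7 131.6] turn -2.1
66 [214 214 214 213 213 212 212 212 211 213 213 215 216 217 218 218 218 218
 218 218 218 218 219 219]
71 [170 212 219 219 218 218 218 218 219 218 219 218 217 217 216 214 212 211
 211 211 211 213 213 214]
76 [102 103 114 172 210 216 218 218 208 209 238 241 239 228 218 218 218 219
 218 218 218 218 218 217]
81 [101  98 100 130 161 178 187 148 169 236 239 241 245 248 228 217 216 216
 216 216 217 216 217 216]
86 [ 71 108 200 209 194 139 119 116 160 237 240 240 241 247 224 217 219 218
 218 217 217 216 215 214]
91 [ 82 146 149 126 116 113 111 110 110 143 206 225 215 214 219 218 218 217
 217 215 214 215 214 214]
96 [ 93 151 145 112 107 107 108 111 127 118 106 100 103 102 121 178 214 217
 218 217 217 217 217 217]
101 [ 76 146 184 190 162 159 193 212 185 102  99 103 101 103 102 103 103 122
 178 209 214 216 216 215]
106 [ 73  75 134 198 214 208 191 139 101  99 102 104 103 103 102 104 100 102
 102 102 122 190 214 211]
111 [103 102 101 103 102 100  99 100  99 102 102 103 103 103 104 102 101 103
 103 103 111 198 217 216]
116 [102 101 102 103 100 100  99  99 101 103 101 102 103 103 100 102 102 103
 103 108 189 214 213 213]
121 [100 102 103  99 100 100  98 101 102 101 103 103 103 101 102 103 103 104
 109 190 218 218 216 215]
```

Call:
jog_arm(steps=[-12,4,35,-2,0.35,-24,8,70,-2,0.35,-24,8,105,-2,0.35,-24,8,125,-2,0.35,-24,8,131,-2,0.35])

```text
time: 67.48
ee_pos: [0.6302, -0.2909, 0.048]
orientation: [-0.088, 0.996, 0.014, -0.006]
contact_force: [0.0, 0.5, -0.8]
gripper_width: 0.355
grip_force: 0.0
```

Call:
jog_arm(steps=[0,0,0,0,0.35,0,0,0,0,0.35])

```text
time: 67.65
ee_pos: [0.6333, -0.294, 0.0535]
orientation: [-0.087, 0.996, 0.012, -0.003]
contact_force: [0.2, -0.2, 0.4]
gripper_width: 0.346
grip_force: 0.0
```

```bash
python3 -c "
from tabpx import *
tabpx('o2.png')
go(634,-300.4,10,-170)
c=cal('wrist')
print([(ray(c,285,r,.04)*1e3).round(1) for r in (200,245)])"
```

```text
t 67.7 tcp [ 633.8 -294.5   54.1] toolx yaw -170.0 zdir [-0.006  0.022 -1.   ] j [-0.55  0.74  0.19  1.04  0.02 -0.72] F [ 0.7 -0.1  0.9] w 0.346 g 0.0
tcp px [281.7 240.9]
150 grey [] dark []
158 grey [] dark []
166 grey [] dark []
174 grey [] dark []
182 grey [] dark []
190 grey [] dark []
198 grey [] dark []
206 grey [(264, 278)] dark []
214 grey [(264, 279)] dark []
222 grey [(264, 279), (320, 324)] dark []
230 grey [(264, 279), (307, 319)] dark []
238 grey [(264, 314)] dark []
246 grey [(235, 246), (266, 309), (319, 330)] dark [(247, 250), (315, 317)]
254 grey [(230, 244), (283, 304), (321, 339)] dark [(245, 250), (315, 320)]
t 67.7 tcp [ 633.8 -294.5   54.1] toolx yaw -170.0 zdir [-0.006  0.022 -1.   ] j [-0.55  0.74  0.19  1.04  0.02 -0.72] F [ 0.7 -0.1  0.9] w 0.346 g 0.0
shift [ 0.7 -6.8 44. ] turn 0.0
[array([ 613.7, -296.4,   40. ]), array([ 642.3, -291.3,   40. ])]
```

Call:
jog_arm(steps=[1,-6,5,0,0.32,1,-6,15,0,0.28,1,-6,27,0,0.25,1,-6,37,0,0.25,1,-6,42,0,0.22])

```text
time: 68.12
ee_pos: [0.6311, -0.2987, 0.0073]
orientation: [-0.087, 0.996, 0.013, -0.005]
contact_force: [-0.6, 0.1, -0.6]
gripper_width: 0.221
grip_force: 0.0
```

Call:
jog_arm(steps=[0,0,0,0,0.18,0,0,0,0,0.15,0,0,0,0,0.13,0,0,0,0,0.113,0,0,0,0,0.113], newtons=20)

```text
time: 68.53
ee_pos: [0.6327, -0.2995, 0.0103]
orientation: [-0.087, 0.996, 0.012, -0.003]
contact_force: [-0.3, -0.2, -0.8]
gripper_width: 0.113
grip_force: 4.5
```

```bash
python3 -c "
from wid import *
from far import far
k=np.load('o1.png.npz');c=[k[i] for i in k];print('post',(ray(c,343,83.5,.106)*1e3).round(1),(ray(c,325,97,.01)*1e3).round(1))
u=np.array([np.cos(np.radians(10)),np.sin(np.radians(10))]);F=np.array([.5945,-.3073])-.05*u;print(F)
far((F[0],F[1],.02),'o3.png');wid('o3.png')"
```

```text
post [ 511.8 -277.2  106. ] [ 513.  -275.2   10. ]
[ 0.54525961 -0.31598241]
t 68.5833 tcp [ 632.7 -299.5   10.2] toolx yaw -170.0 zdir [-0.008  0.023 -1.   ] j [-0.55  0.78  0.15  0.96  0.02 -0.73] F [ 1.1 -0.2  0. ] w 0.112 g 4.483965709805489
far rim row 73 expected if resting 70.5  col 281.0
o3.png max width [192 156 185 377] median of top rows 192.0
```

Post_right ≈ (512,−277), 88 mm from its dish ✓. Lift with the gentle grip.

Call:
jog_arm(steps=[0,0,0,0,0.1157,0,0,-2,0,0.1157,0,0,-4,0,0.1157,0,0,-6,0,0.1157,0,0,-8,0,0.1157])

```text
time: 69.0
ee_pos: [0.6325, -0.2996, 0.018]
orientation: [-0.087, 0.996, 0.012, -0.003]
contact_force: [0.4, 1.4, -0.5]
gripper_width: 0.111
grip_force: 1.9
```

Call:
jog_arm(steps=[0,0,-2,0,0.1157,0,0,-4,0,0.1157,0,0,-6,0,0.1157,0,0,-8,0,0.1157,0,0,-10,0,0.1157])

```text
time: 69.42
ee_pos: [0.6322, -0.2998, 0.0277]
orientation: [-0.087, 0.996, 0.012, -0.004]
contact_force: [-2.5, -0.8, -1.4]
gripper_width: 0.112
grip_force: 1.4
```

Call:
jog_arm(steps=[0,0,-2,0,0.1157,0,0,-4,0,0.1157,0,0,-4,0,0.11,0,0,-4,0,0.08,0,0,-4,0,0.05])

```text
time: 69.83
ee_pos: [0.6328, -0.2999, 0.0318]
orientation: [-0.087, 0.996, 0.012, -0.003]
contact_force: [-0.3, -0.5, -0.1]
gripper_width: 0.085
grip_force: 19.5
```

```bash
python3 -c "
from wid import *
from far import far
far((.5453,-.316,.02),'o4.png');wid('o4.png')"
```

```text
t 69.8833 tcp [ 632.7 -299.9   31.7] toolx yaw -170.0 zdir [-0.008  0.024 -1.   ] j [-0.55  0.76  0.17  1.    0.02 -0.73] F [-0.3 -1.1 -0.1] w 0.089 g 19.48139091487974
far rim row 83 expected if resting 77.3  col 281.0
o4.png max width [180 175 192 372] median of top rows 179.0
```

Same tilt (≈0.2 rad) as before. Hold.

Call:
jog_arm(steps=[0,0,0,0,0.05,0,0,0,0,0.05,0,0,0,0,0.05,0,0,0,0,0.05,0,0,0,0,0.05])

```text
time: 70.3
ee_pos: [0.6327, -0.2999, 0.0318]
orientation: [-0.087, 0.996, 0.012, -0.003]
contact_force: [-0.2, -0.7, -0.5]
gripper_width: 0.085
grip_force: 19.5
```

Call:
jog_arm(steps=[0,0,0,0,0.05,0,0,0,0,0.05,0,0,0,0,0.05,0,0,0,0,0.05,0,0,0,0,0.05])

```text
time: 70.72
ee_pos: [0.6326, -0.2999, 0.0317]
orientation: [-0.087, 0.996, 0.012, -0.003]
contact_force: [-0.6, 1.1, 0.7]
gripper_width: 0.081
grip_force: 19.5
```

Call:
jog_arm(steps=[0,0,0,0,0.05,0,0,0,0,0.05,0,0,0,0,0.05,0,0,0,0,0.05,0,0,0,0,0.05])

```text
time: 71.13
ee_pos: [0.6326, -0.2999, 0.0317]
orientation: [-0.087, 0.996, 0.012, -0.003]
contact_force: [-0.5, 0.3, -1.0]
gripper_width: 0.085
grip_force: 19.5
```

Call:
jog_arm(steps=[0,0,0,0,0.05,0,0,0,0,0.05,0,0,0,0,0.05,0,0,0,0,0.05,0,0,0,0,0.05])

```text
time: 71.55
ee_pos: [0.6326, -0.2999, 0.0317]
orientation: [-0.087, 0.996, 0.012, -0.003]
contact_force: [0.8, -0.3, -1.0]
gripper_width: 0.085
grip_force: 19.5
```

Call:
jog_arm(steps=[0,0,0,0,0.05,0,0,0,0,0.05,0,0,0,0,0.05,0,0,0,0,0.05,0,0,0,0,0.05])

```text
time: 71.97
ee_pos: [0.6326, -0.2999, 0.0317]
orientation: [-0.087, 0.996, 0.012, -0.003]
contact_force: [0.2, -0.5, -0.3]
gripper_width: 0.085
grip_force: 19.5
```

Call:
jog_arm(steps=[0,0,0,0,0.05,0,0,0,0,0.05,0,0,0,0,0.05,0,0,0,0,0.05,0,0,0,0,0.05])

```text
time: 72.38
ee_pos: [0.6326, -0.2999, 0.0317]
orientation: [-0.087, 0.996, 0.012, -0.003]
contact_force: [0.7, -0.4, -0.6]
gripper_width: 0.081
grip_force: 19.5
```

Call:
jog_arm(steps=[0,0,0,0,0.05,0,0,0,0,0.05,0,0,0,0,0.05,0,0,0,0,0.05,0,0,0,0,0.05])

```text
time: 72.8
ee_pos: [0.6326, -0.2999, 0.0318]
orientation: [-0.087, 0.996, 0.012, -0.003]
contact_force: [-0.1, 0.7, 0.6]
gripper_width: 0.086
grip_force: 19.5
```

Call:
jog_arm(steps=[0,0,0,0,0.05,0,0,0,0,0.05,0,0,0,0,0.05,0,0,0,0,0.05,0,0,0,0,0.05])

```text
time: 73.22
ee_pos: [0.6326, -0.2999, 0.0317]
orientation: [-0.087, 0.996, 0.012, -0.003]
contact_force: [-0.7, -0.3, -0.6]
gripper_width: 0.078
grip_force: 19.5
```

Call:
jog_arm(steps=[0,0,0,0,0.05,0,0,0,0,0.05,0,0,0,0,0.05,0,0,0,0,0.05,0,0,0,0,0.05])

```text
time: 73.63
ee_pos: [0.6326, -0.2999, 0.0317]
orientation: [-0.087, 0.996, 0.012, -0.003]
contact_force: [-0.3, -1.0, -0.0]
gripper_width: 0.085
grip_force: 19.5
```

Call:
jog_arm(steps=[0,0,0,0,0.05,0,0,0,0,0.05,0,0,0,0,0.05,0,0,0,0,0.05,0,0,0,0,0.05])

```text
time: 74.05
ee_pos: [0.6326, -0.2999, 0.0317]
orientation: [-0.087, 0.996, 0.012, -0.003]
contact_force: [0.2, -0.8, -0.8]
gripper_width: 0.08
grip_force: 19.5
```

Call:
jog_arm(steps=[0,0,0,0,0.05,0,0,0,0,0.05,0,0,0,0,0.05,0,0,0,0,0.05,0,0,0,0,0.05])

```text
time: 74.47
ee_pos: [0.6326, -0.2999, 0.0317]
orientation: [-0.087, 0.996, 0.012, -0.003]
contact_force: [-0.1, -0.3, -0.4]
gripper_width: 0.082
grip_force: 19.5
```

Call:
jog_arm(steps=[0,0,0,0,0.05,0,0,0,0,0.05,0,0,0,0,0.05,0,0,0,0,0.05,0,0,0,0,0.05])

```text
time: 74.88
ee_pos: [0.6326, -0.2999, 0.0317]
orientation: [-0.087, 0.996, 0.012, -0.003]
contact_force: [-0.6, -0.1, -0.3]
gripper_width: 0.082
grip_force: 19.5
```

Call:
jog_arm(steps=[0,0,0,0,0.05,0,0,0,0,0.05,0,0,0,0,0.05,0,0,0,0,0.05,0,0,0,0,0.05])

```text
time: 75.3
ee_pos: [0.6326, -0.2999, 0.0317]
orientation: [-0.087, 0.996, 0.012, -0.003]
contact_force: [-0.0, -0.7, -0.3]
gripper_width: 0.081
grip_force: 19.5
```

Call:
jog_arm(steps=[0,0,0,0,0.05,0,0,0,0,0.05,0,0,0,0,0.05,0,0,0,0,0.05,0,0,0,0,0.05])

```text
time: 75.72
ee_pos: [0.6326, -0.2999, 0.0317]
orientation: [-0.087, 0.996, 0.012, -0.003]
contact_force: [0.2, -1.0, 0.5]
gripper_width: 0.082
grip_force: 19.5
```

Call:
jog_arm(steps=[0,0,0,0,0.05,0,0,0,0,0.05,0,0,0,0,0.05,0,0,0,0,0.05,0,0,0,0,0.05])

```text
time: 76.13
ee_pos: [0.6326, -0.2999, 0.0317]
orientation: [-0.087, 0.996, 0.012, -0.003]
contact_force: [-0.6, -1.0, -0.5]
gripper_width: 0.085
grip_force: 19.5
```

Call:
jog_arm(steps=[0,0,0,0,0.05,0,0,0,0,0.05,0,0,0,0,0.05,0,0,0,0,0.05,0,0,0,0,0.05])

```text
time: 76.55
ee_pos: [0.6326, -0.2999, 0.0317]
orientation: [-0.087, 0.996, 0.012, -0.003]
contact_force: [-0.6, -0.6, -1.0]
gripper_width: 0.087
grip_force: 19.5
```

Call:
jog_arm(steps=[0,0,0,0,0.05,0,0,0,0,0.05,0,0,0,0,0.05,0,0,0,0,0.05,0,0,0,0,0.05])

```text
time: 76.97
ee_pos: [0.6325, -0.2999, 0.0317]
orientation: [-0.087, 0.996, 0.012, -0.003]
contact_force: [-0.0, 0.6, -1.2]
gripper_width: 0.08
grip_force: 19.5
```

Call:
jog_arm(steps=[0,0,0,0,0.05,0,0,0,0,0.05,0,0,0,0,0.05,0,0,0,0,0.05,0,0,0,0,0.05])

```text
time: 77.38
ee_pos: [0.6326, -0.2999, 0.0317]
orientation: [-0.087, 0.996, 0.012, -0.003]
contact_force: [-0.1, -0.1, -0.7]
gripper_width: 0.084
grip_force: 19.5
```

Call:
jog_arm(steps=[0,0,0,0,0.05,0,0,0,0,0.05,0,0,0,0,0.05,0,0,0,0,0.05,0,0,0,0,0.05])

```text
time: 77.8
ee_pos: [0.6326, -0.2999, 0.0317]
orientation: [-0.087, 0.996, 0.012, -0.003]
contact_force: [-1.2, -0.6, -0.6]
gripper_width: 0.084
grip_force: 19.5
```

Call:
jog_arm(steps=[0,0,0,0,0.05,0,0,0,0,0.05,0,0,0,0,0.05,0,0,0,0,0.05,0,0,0,0,0.05])

```text
time: 78.22
ee_pos: [0.6326, -0.2999, 0.0317]
orientation: [-0.087, 0.996, 0.012, -0.003]
contact_force: [-1.0, -0.7, -0.8]
gripper_width: 0.082
grip_force: 19.5
```

Call:
jog_arm(steps=[0,0,0,0,0.05,0,0,0,0,0.05,0,0,0,0,0.05,0,0,0,0,0.05,0,0,0,0,0.05])

```text
time: 78.63
ee_pos: [0.6325, -0.2999, 0.0317]
orientation: [-0.087, 0.996, 0.012, -0.003]
contact_force: [-0.4, -0.3, 0.4]
gripper_width: 0.084
grip_force: 19.5
```

Call:
jog_arm(steps=[0,0,0,0,0.05,0,0,0,0,0.05,0,0,0,0,0.05,0,0,0,0,0.05,0,0,0,0,0.05])

```text
time: 79.05
ee_pos: [0.6326, -0.2999, 0.0317]
orientation: [-0.087, 0.996, 0.012, -0.003]
contact_force: [-0.1, -0.5, -1.1]
gripper_width: 0.083
grip_force: 19.5
```

Call:
jog_arm(steps=[0,0,0,0,0.05,0,0,0,0,0.05,0,0,0,0,0.05,0,0,0,0,0.05,0,0,0,0,0.05])

```text
time: 79.47
ee_pos: [0.6325, -0.2999, 0.0317]
orientation: [-0.087, 0.996, 0.012, -0.003]
contact_force: [-0.3, -0.4, -0.5]
gripper_width: 0.081
grip_force: 19.5
```

```bash
python3 -c "
from wid import *
from far import far
far((.5453,-.316,.02),'o5.png');wid('o5.png')"
```

```text
t 79.5167 tcp [ 632.6 -299.9   31.7] toolx yaw -170.0 zdir [-0.009  0.024 -1.   ] j [-0.55  0.76  0.17  1.    0.02 -0.73] F [ 0.2 -1.6  0. ] w 0.085 g 19.534773230552673
far rim row 83 expected if resting 77.7  col 281.0
o5.png max width [180 176 192 372] median of top rows 179.0
```

Call:
jog_arm(steps=[0,0,0,0,0.108,0,0,0,0,0.11])

```text
time: 79.68
ee_pos: [0.6326, -0.2999, 0.0317]
orientation: [-0.087, 0.996, 0.012, -0.003]
contact_force: [0.1, 0.4, -0.3]
gripper_width: 0.111
grip_force: 4.0
```

Call:
jog_arm(steps=[0,0,2,0,0.112,0,0,4,0,0.113,0,0,6,0,0.114,0,0,8,0,0.114,0,0,10,0,0.114])

```text
time: 80.1
ee_pos: [0.6324, -0.2996, 0.0214]
orientation: [-0.087, 0.996, 0.012, -0.003]
contact_force: [1.4, 0.3, -0.3]
gripper_width: 0.113
grip_force: 2.1
```

Call:
jog_arm(steps=[0,0,2,0,0.115,0,0,4,0,0.115,0,0,6,0,0.115,0,0,8,0,0.115,0,0,10,0,0.115])

```text
time: 80.52
ee_pos: [0.6329, -0.2995, 0.0119]
orientation: [-0.087, 0.996, 0.012, -0.003]
contact_force: [1.6, 1.0, 2.0]
gripper_width: 0.114
grip_force: 2.1
```

Call:
jog_arm(steps=[0,0,1,0,0.116,0,0,1,0,0.116,0,0,1,0,0.116])

```text
time: 80.77
ee_pos: [0.6324, -0.2995, 0.0106]
orientation: [-0.087, 0.996, 0.012, -0.003]
contact_force: [1.6, -0.4, 0.2]
gripper_width: 0.118
grip_force: 1.4
```

Call:
jog_arm(steps=[0,0,0,0,0.15,0,0,0,0,0.25,0,0,0,0,0.3,0,0,-10,0,0.3,0,0,-40,0,0.4])

```text
time: 81.18
ee_pos: [0.6298, -0.2986, 0.0472]
orientation: [-0.087, 0.996, 0.015, -0.007]
contact_force: [-0.5, -0.1, -0.0]
gripper_width: 0.396
grip_force: 0.0
```

Call:
jog_arm(steps=[0,0,-40,0,0.5,0,0,-80,0,0.6,0,0,-115,0,0.8,0,0,-130,0,1,0,0,-130,0,1])

```text
time: 81.6
ee_pos: [0.6359, -0.3048, 0.1868]
orientation: [-0.087, 0.996, 0.01, -0.0]
contact_force: [-0.3, -0.1, -0.1]
gripper_width: 0.985
grip_force: 0.0
```

Call:
jog_arm(steps=[0,0,0,0,1])

```text
time: 81.68
ee_pos: [0.6344, -0.3038, 0.1822]
orientation: [-0.087, 0.996, 0.011, -0.002]
contact_force: [0.7, 1.0, -1.3]
gripper_width: 1.003
grip_force: 0.0
```

```bash
python3 -c "
from lm import *
from posttop import *
lm('o6.png',(.5945,-.3073,.02),(.631,-.303,.035))
posttop('o6.png',(.512,-.277,.106))
go(335,-318,190,-172)"
```

```text
t 81.7333 tcp [ 633.6 -303.3  180.6] toolx yaw -170.0 zdir [-0.009  0.024 -1.   ] j [-0.56  0.68  0.41  1.33  0.02 -0.73] F [-0.5  0.3 -0.2] w 1.002 g 0.0
exp lid px [282. 148.] tab px [281. 186.]
cream circle [282.3 148.5] 39.8 dish world [ 594.6 -307.5   20. ]
lid n 72 [282.8 144.7] [96.4 99.2] world [ 590.7 -307.7   20. ]
dark [278, 167, 10, 26, 232] [282.5 179.5] [25.  9.] 90 world .04 [ 623.5 -302.6   40. ]
   yaw 11.2
exp post top px [346  50]
top 208 [346.8  48.7] [339, 40, 17, 18, 248] [ 511.  -277.1  106. ]
top 195 [323.3  45.6] [309, 40, 26, 13, 145] [ 512.  -294.2  106. ]
t 81.7333 tcp [ 633.6 -303.3  180.6] toolx yaw -170.0 zdir [-0.009  0.024 -1.   ] j [-0.56  0.68  0.41  1.33  0.02 -0.73] F [-0.5  0.3 -0.2] w 1.002 g 0.0
shift [296.7  37.6  -7.1] turn 2.0
```

Call:
jog_arm(steps=[38,5,0,0,1,76,10,0,0,1,114,14,0,0,1,152,19,0,0,1,190,24,0,0,1])

```text
time: 82.15
ee_pos: [0.4398, -0.3115, 0.1804]
orientation: [-0.087, 0.996, 0.013, -0.004]
contact_force: [-0.5, -1.0, -0.7]
gripper_width: 0.999
grip_force: 0.0
```

Call:
jog_arm(steps=[38,5,-3,0,1,76,10,-7,0,1,106,13,-7,0,1,106,13,-7,0,1,106,13,-7,0,1])

```text
time: 82.57
ee_pos: [0.3344, -0.318, 0.1892]
orientation: [-0.086, 0.996, 0.013, -0.004]
contact_force: [0.7, 0.6, -0.1]
gripper_width: 0.997
grip_force: 0.0
```

```bash
python3 -c "
from clampm import *
P,y=clampm('cl10.png',(.33,-.31))
u=np.array([np.cos(np.radians(y)),np.sin(np.radians(y))]);g=P-29*u;print(g)
go(g[0],g[1],-13,180+y)"
```

```text
t 82.6167 tcp [ 335.6 -318.2  189.3] toolx yaw -170.1 zdir [-0.009  0.025 -1.   ] j [-0.92  0.2  -0.31  1.08  0.01 -1.1 ] F [ 0.8 -0.1  0.1] w 1.002 g 0.0
n 2 rect [ 332.1 -296.3] [124.2  49.5] 13.7
yaw 11.9 len 124.8 widths [49. 47. 43. 40. 38. 34. 30. 27. 25. 22. 14. 14. 16. 16. 15. 15. 15. 15.
 15. 15.]
pivot [ 335.7 -297.6] grip pt -45 [ 291.7 -306.9]
[ 307.31201898 -303.58377183]
t 82.6167 tcp [ 335.6 -318.2  189.3] toolx yaw -170.1 zdir [-0.009  0.025 -1.   ] j [-0.92  0.2  -0.31  1.08  0.01 -1.1 ] F [ 0.8 -0.1  0.1] w 1.002 g 0.0
shift [ 24.4  14.  202.8] turn -2.0
```

Call:
jog_arm(steps=[12,7,38,-2,0.9,24,14,76,-2,0.8,24,14,112,-2,0.75,24,14,142,-2,0.75,24,14,150,-2,0.75])

```text
time: 83.03
ee_pos: [0.3074, -0.3022, 0.0363]
orientation: [-0.105, 0.994, 0.015, -0.005]
contact_force: [-0.4, 1.6, -0.4]
gripper_width: 0.75
grip_force: 0.0
```

Call:
jog_arm(steps=[0,0,0,0,0.75,0,0,0,0,0.75,0,0,0,0,0.75])

```text
time: 83.28
ee_pos: [0.3099, -0.3065, 0.0418]
orientation: [-0.105, 0.994, 0.011, -0.003]
contact_force: [-0.1, -1.0, 0.4]
gripper_width: 0.75
grip_force: 0.0
```

```bash
python3 -c "
from h import *
go(307.3,-303.6,-13,-168.1)"
```

```text
t 83.2833 tcp [ 309.9 -306.5   41.8] toolx yaw -168.0 zdir [-0.008  0.022 -1.   ] j [-0.95  0.32 -0.6   0.67  0.01 -1.16] F [-0.1 -1.   0.4] w 0.75 g 0.0
shift [ 1.8  2.1 54.8] turn 0.1
```

Call:
jog_arm(steps=[1,2,12,0,0.75,1,2,26,0,0.72,1,2,40,0,0.7,1,2,50,0,0.68,1,2,54,0,0.65])

```text
time: 83.7
ee_pos: [0.3074, -0.303, -0.0131]
orientation: [-0.105, 0.994, 0.012, -0.003]
contact_force: [-1.1, 0.6, -0.1]
gripper_width: 0.647
grip_force: 0.0
```

Call:
jog_arm(steps=[0,0,0,0,0.55,0,0,0,0,0.45,0,0,0,0,0.35,0,0,0,0,0.25,0,0,0,0,0.15], newtons=40)

```text
time: 84.12
ee_pos: [0.3079, -0.3038, -0.0115]
orientation: [-0.105, 0.994, 0.011, -0.002]
contact_force: [-0.4, 1.9, 13.5]
gripper_width: 0.214
grip_force: 38.6
```

Call:
jog_arm(steps=[0,0,0,0,0.1,0,0,0,0,0.1,0,0,0,0,0.1])

```text
time: 84.37
ee_pos: [0.3079, -0.3038, -0.0115]
orientation: [-0.105, 0.994, 0.011, -0.002]
contact_force: [-2.3, 1.6, 16.1]
gripper_width: 0.217
grip_force: 38.7
```

```bash
python3 -c "
from tiprow import *
tiprow('cl11.png')"
```

```text
tip row 180 cols 260 273 288 301 row+8 273 287
t 84.4167 tcp [ 307.9 -303.9  -11.5] toolx yaw -168.0 zdir [-0.007  0.021 -1.   ] j [-0.95  0.4  -0.67  0.52  0.01 -1.16] F [-0.9  1.2 14.8] w 0.214 g 38.690796587616205
handle tip [ 267.2 -314.4   24. ] pinch at -25.0 seat in tool [-72.   -1.3 -23.7]
```

Call:
jog_arm(steps=[0,0,-15,0,0.1,0,0,-45,0,0.1,0,0,-80,0,0.1,0,0,-110,0,0.1,0,0,-126,0,0.1])

```text
time: 84.83
ee_pos: [0.3091, -0.307, 0.1168]
orientation: [-0.104, 0.994, 0.01, -0.002]
contact_force: [1.3, -1.4, -1.1]
gripper_width: 0.213
grip_force: 40.3
```

Call:
jog_arm(steps=[0,0,0,0,0.1,0,0,0,0,0.1])

```text
time: 85.0
ee_pos: [0.3086, -0.3063, 0.1138]
orientation: [-0.104, 0.994, 0.011, -0.002]
contact_force: [-0.0, 0.2, -0.6]
gripper_width: 0.211
grip_force: 40.3
```

```bash
python3 -c "
from carry import *
togo(511,-277,132,180)"
```

```text
t 85.0 tcp [ 308.6 -306.3  113.8] toolx yaw -168.0 zdir [-0.007  0.021 -1.   ] j [-0.96  0.22 -0.51  0.87  0.01 -1.16] F [-0.   0.2 -0.6] w 0.211 g 40.32880246639252
seat now [ 379.4 -293.1  137.3] tcp target [ 439.  -275.1  108.5] shift [-134.1    3.2    5.1] turn 12.0
```

Call:
jog_arm(steps=[-30,1,0,4,0.1,-60,2,0,8,0.1,-90,3,0,12,0.1,-120,3,0,12,0.1,-134,3,0,12,0.1])

```text
time: 85.42
ee_pos: [0.4406, -0.2733, 0.1109]
orientation: [-0.0, 1.0, 0.012, -0.004]
contact_force: [-1.0, 0.2, -0.4]
gripper_width: 0.215
grip_force: 40.3
```

Call:
jog_arm(steps=[0,0,4,0,0.1,0,0,8,0,0.1,0,0,8,0,0.1])

```text
time: 85.67
ee_pos: [0.4364, -0.2735, 0.1023]
orientation: [0.0, 1.0, 0.013, -0.006]
contact_force: [0.1, -0.1, -1.0]
gripper_width: 0.212
grip_force: 40.3
```

```bash
python3 -c "
from carry import *
togo(510.8,-277,89,180)"
```

```text
t 85.6667 tcp [ 436.4 -273.5  102.3] toolx yaw 180.0 zdir [-0.012  0.026 -1.   ] j [-0.71  0.37 -0.32  0.91  0.01 -0.71] F [ 0.1 -0.1 -1. ] w 0.212 g 40.329612493515015
seat now [ 508.7 -275.5  125.1] tcp target [ 438.6 -275.    66.1] shift [-2.6 -2.5 36.1] turn -0.0
```

Call:
jog_arm(steps=[-1,-2,8,0,0.1,-1,-2,16,0,0.1,-1,-2,24,0,0.1,-1,-2,32,0,0.1,-1,-2,36,0,0.1])

```text
time: 86.08
ee_pos: [0.438, -0.2751, 0.0666]
orientation: [0.0, 1.0, 0.012, -0.005]
contact_force: [-0.2, 0.1, -0.8]
gripper_width: 0.211
grip_force: 40.3
```

Call:
jog_arm(steps=[0,0,2,0,0.1,0,0,2,0,0.1,0,0,2,0,0.1])

```text
time: 86.33
ee_pos: [0.439, -0.2755, 0.0661]
orientation: [0.0, 1.0, 0.012, -0.004]
contact_force: [0.1, -1.0, -0.5]
gripper_width: 0.211
grip_force: 40.3
```

```bash
python3 -c "
from carry import *
from pv import *
togo(511,-277,89,180)
pv((.5115,-.277),'p5',(.1,.09,.08,.07,.06))"
```

```text
t 86.3333 tcp [ 439.  -275.5   66.1] toolx yaw 180.0 zdir [-0.009  0.024 -1.   ] j [-0.71  0.42 -0.36  0.82  0.01 -0.71] F [ 0.1 -1.  -0.5] w 0.211 g 40.314361453056335
seat now [ 511.2 -277.4   89.2] tcp target [ 438.8 -275.1   65.9] shift [0.2 0.4 0.2] turn -0.0
scene 0.1 (250, 162) [121 107  72  37  29  34  37  70 115 137 134  99  47  30  37  34  36  38
  31  34  37]
scene 0.09 (250, 165) [104  92  78  46  35  35  35  52  81  91  86  58  37  34  37  33  35  31
  29  36  46]
scene 0.08 (250, 167) [ 88  87  84  57  56  72  68  43  32  33  33  33  35  32  36  37  39  56
  77  97 113]
scene 0.07 (250, 169) [ 87  86  86  86  87  87  80  53  32  34  35  36  37  43  55  79 105 123
 126 128 125]
scene 0.06 (250, 172) [ 86  86  88  95 110 116 122 108  67  57  78 104 116 125 128 131 128 127
 127 128 125]
side 0.1 (301, 242) [ 17  27  26  27  22  27  24  10  99 147 155 155 144  94  49 113 139 134
 133 128 128]
side 0.09 (301, 245) [ 33  36  36  39  40  38  38  34  27  26  22  22  24  29  28  29  31  23
  32  98 125]
side 0.08 (301, 248) [ 29  31  29  23  30  28  31  31  32  31  30  30  28  30  33  28  28  21
  35 158 204]
side 0.07 (301, 251) [ 11  11   6   9  11  10   9  10  11  13  14  17  15   8   8   8   4   0
  90 170 196]
side 0.06 (300, 254) [198 198 197 198 197 199 198 200 195 162 134 140 134 127 170 201 196 196
 195 194 192]
```

Jaws surround the right post. Release fast, retreat, and verify everything.

Call:
jog_arm(steps=[0,0,0,0,1,0,0,0,0,1,0,0,0,0,1])

```text
time: 86.68
ee_pos: [0.4391, -0.2756, 0.0663]
orientation: [0.0, 1.0, 0.012, -0.004]
contact_force: [0.6, -0.3, 0.1]
gripper_width: 0.635
grip_force: 0.0
```

Call:
jog_arm(steps=[0,0,0,0,1,0,0,0,0,1,0,0,-15,0,1,0,0,-45,0,1,0,0,-85,0,1])

```text
time: 87.1
ee_pos: [0.438, -0.2761, 0.1499]
orientation: [0.0, 1.0, 0.014, -0.006]
contact_force: [0.7, -1.3, -0.1]
gripper_width: 1.0
grip_force: 0.0
```

Call:
jog_arm(steps=[20,0,-30,0,1,40,0,-60,0,1,60,0,-60,0,1,60,0,-60,0,1])

```text
time: 87.43
ee_pos: [0.3785, -0.2794, 0.2134]
orientation: [0.001, 1.0, 0.011, -0.004]
contact_force: [1.2, -0.9, -0.8]
gripper_width: 1.0
grip_force: 0.0
```

```bash
python3 -c "
from pv import *
st()
for n,p in(('L',(.495,.278)),('M',(.594,-.027)),('R',(.5115,-.277))):
    print(n);pv(p,'z'+n,(.1,.09,.08,.07,.06,.05))
im=cv2.imread('pics/zRside.png');b=cv2.imread('pics/side0.png')
m=((im.max(2)<45)*255).astype(np.uint8);n,l,s,ct=cv2.connectedComponentsWithStats(m);print([(ct[i].round().tolist(),s[i].tolist()) for i in range(1,n) if s[i,4]>60 and 150<ct[i][1]<300])
for nm in('scene','side'):
    d=cv2.absdiff(cv2.imread('pics/zR%s.png'%nm),cv2.imread('pics/%s0.png'%nm));
    for t,q in(('cookie_a',(.342,.286,.018)),('cookie_b',(.55,.14,.018))):pass
"
```

```text
t 87.4333 tcp [ 378.5 -279.4  213.4] toolx yaw 179.9 zdir [-0.008  0.022 -1.   ] j [-0.8   0.2  -0.25  1.14  0.01 -0.8 ] F [ 1.2 -0.9 -0.8] w 1.0 g 0.0
L
scene 0.1 (356, 267) [124 119 101  90  67  44  39  71 114 136 148 148 122  61  33  35  40  39
  37  34  43]
scene 0.09 (356, 270) [115  74  40  38  38  39  47  76  91 108 113 100  62  44  39  40  36  37
  59  92 117]
scene 0.08 (355, 272) [122 115  66  37  36  37  41  57  64  59  60  55  45  38  37  39  34  50
  75 109 122]
scene 0.07 (355, 275) [125 119 100  63  51  83 113  89  55  35  38  39  37  36  50  77 101 121
 124 120 119]
scene 0.06 (355, 278) [119 121 122 121 123 121 110  79  45  34  35  45  65 102 121 128 123 121
 119 120 122]
scene 0.05 (354, 280) [121 122 121 121 120 123 120 105  85  86  94 100 106 115 122 123 122 122
 123 122 118]
side 0.1 (244, 165) [151 150 149 148 147 135 117  93 130 177 138  25  33  42  49  53  49  37
  35  33  36]
side 0.09 (244, 168) [156  96  12  22  28  32  31  28  33  45  34  32  38  37  34  38  35  35
  36  33  32]
side 0.08 (244, 170) [56 30 27 28 27 24 27 32 25 27 38 40 37 36 30 34 38 45 43
[... 2319 characters left out ...]
301, 245) [ 23  28  29  30  32  31  35  26  78 110 111  95  78  58  21  35  25  55
 104 124 116]
side 0.08 (301, 248) [ 28  28  29  29  26  30  28  31  30  30  28  27  29  27  26  30  16  63
 159 199 190]
side 0.07 (301, 251) [ 26  29  29  28  27  25  21  27  26  24  25  29  24  19  20  17   5  92
 168 192 186]
side 0.06 (300, 254) [160 161 162 166 169 167 169 179 182 149 133 149 138 131 176 204 198 196
 193 191 189]
side 0.05 (300, 257) [191 190 190 190 190 190 192 197 185 148 133 139 128 133 174 195 193 192
 193 191 192]
[([252.0, 169.0], [215, 142, 57, 66, 1145]), ([63.0, 175.0], [47, 154, 33, 42, 815]), ([284.0, 205.0], [267, 199, 38, 13, 295]), ([283.0, 250.0], [262, 241, 47, 18, 434])]
```

All three clamps sit at about 75–85 mm on their posts, the lids lie flat on their dishes, and the arm is clear. Handing in.

```bash
python3 -c "
from plant import manip
print(manip.close_job())"
```

```text
the job is handed in; nothing more can be done
None
```

I handed the job in at about 87 s of the 210 s, with all three dishes sampled left to right (lids tilted about 0.2 rad for over 9.5 s, then seated flat), a clamp on each post at about 75–85 mm, and lids measured 3–4 mm off centre against the 5 mm limit; the first clamp slipped down its post and had to be re-clipped, and the close call did not report the judge's verdict.

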